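# Vent, open and unload the coil impregnation pot

### The arm

A 7-joint arm with a two-finger parallel gripper is mounted at the origin on a cart in front of the work surface, level with it; the furniture and walls round the work are solid. World frame = base frame: x ahead of the robot, y to its left, z up, the work surface at z = 0. Lengths are in m, angles in rad, forces in N, time in s.
With the tool pointing down it reaches from about 0.4 to 0.85 m from the base axis. Payload 4.5 kg.
Tool frame: the origin (TCP) lies at the very end of the fingers, on their centre line; the grasp point (between the pads) lies manip.tcp_to_grasp behind it (manip.tcp_to_grasp is the distance from the TCP to the grasp point, in m); x points along the fingers, z is the direction in which the jaws open and shut, and the axes are right-handed (so a half turn about x gives the same grasp; the last joint's range is limited). The gripper opens to 85 mm and grips with 20 to 120 N. Pads are 22 mm wide; open, the fingers measure 114 mm over their backs; the gripper's body (76 mm by 85 mm) begins 54 mm behind the grasp point. The pads swing forward as they close: fully open they stand 13 mm farther back than shut.
Start: joints at [1.178, 0.689, -0.195, 1.565, 0.157, 0.902, -0.215], TCP at [0.259, -0.569, 0.231] pointing down, gripper open.
Joint ranges: [-3.01, 3.01], [-0.46, 2.08], [-1.47, 1.51], [0.13, 2.56], [-1, 4.14], [0.04, 2.09], [-2.66, 2.66]. Speed limits (rad/s): [2.57, 2.57, 3.14, 3.14, 3.14, 3.14, 3.14].

### API

Orientations are given as a rotation vector (axis times angle).
In Python, from bench import manip gives the robot as it stands.
- The arm moves only by the shell command python3 -m handwheel 'ROWS'. ROWS is JSON, a list of rows, each an object with "translation": the shift along the tool's x, y, z in m, a list of three; "roll": the turn about the tool's x in rad; "fingers": the closure in counts, from 0 (fully open) to 255 (shut). In form: [{"translation": [dx, dy, dz], "roll": roll, "fingers": fingers}, ...]. A call has 1 to 8 rows; each row shifts and turns the pose as measured when the row begins, along the tool's axes as they then stand; what a row does not reach is not made up. A row lasts 1/12 s, in which the tool goes at most 41.7 mm and 7.16 degrees, less where a joint would pass 70% of its speed; a pose out of reach is approached as far as the arm can. A call is refused whole if a number of a shift passes 0.0417 or a number of a turn 0.125, either way. A call with a gripper value outside its range is refused whole. The fingers move at their own pace and stop on an object; the grip force is fixed at half the most. Time passes only in rows, so rows that do not move let the fingers close. It gives the time, the measured TCP pose, the force and the opening at its end, in the units of the state.
- manip.observe(): the state, without advancing time (a new reading comes with each control period).
- manip.get_image(name): name is "side" or "top"; returns a dict with "image" (400x640x3 uint8, red, green, blue), "depth" (400x640 float32, m along the optical axis (not along the pixel's ray), 0 where there is no reading), "mtx" (3x3 intrinsics, pixels), "R" (3x3) and "t" (3): a world point X has camera coordinates R X + t. Camera axes: x right, y down, z forward; pixel columns grow to the right and rows downward; lengths in m; the calibration is good to about 2 mm. A picture is of the moment at which its call begins.
- manip.close_job(): hands the job in, once; it reports no verdict.
Trained networks look in a picture, given as the dict that the camera call returned (one of the last four; its "shot" number tells which), for a name from the list of things; names that differ only in an ending like _2 or _b are one class to them, and where a whole thing is asked for, a point or a joint stands for the part that bears it (a point fixed in the world has none). Each returns a list of dicts, best first, with "score" (0 to 1); they miss things now and then, are a little off and sometimes report something else, mostly with a low value. They report only what shows in the picture. A call takes as long as a camera call. They do not tell look-alikes from the thing itself.
- manip.look_for(name, picture): "bbox" ([left, top, right, bottom] in pixels, round what is visible of it).
- manip.outline_of(name, picture): "mask" (400x640 bool, what is visible of it) and "bbox" ([left, top, right, bottom] in pixels, round what is visible of it).
The state is a dict: "time": time; "joint_pos": joint angles; "dq": joint speeds; "joint_efforts": joint torques, N m; "tcp_pos": TCP position; "ee_rot": TCP orientation; "ft_force": force on the tool from outside, world axes, zero at the start; "torque": the same for the moment, N m; "opening": finger opening in m.
Only numpy, scipy, OpenCV 4.12 (cv2) and the standard library are available. Lean on these libraries where they do the work, as an engineer would, in place of code of your own. Each camera call takes 0.05 s, during which the arm holds its last target.

### The job

The coils in the impregnation pot are ready: turn the red knob under the pot's deck fully open to let air in, then press the cover down firmly, turn it counter-clockwise until it comes free, lift it off and set it aside. Stand every coil upright in the steel drip tray. Then put the cover back over the pot, down between the hooks and level on its seal, and turn the red knob fully shut again, without knocking over or pushing away the glue bottle, brush cup or wire spool.

Things in the scene. Friction and masses are not known exactly. Their poses are not given: they have to be found in the camera images.
- pot_stand: fixed C-shaped stand carrying the pot. Origin: pot axis, underside of its foot; -x is its front, z up. Grey deck 170 x 180 mm, underside 135 mm, top 145 mm up, front edge at x=-80 mm, open below in front of x=-35. On it a round pot: floor 149 mm up, outer radius 57 mm, wall to 167 mm up. Three dark hooks at 0, 120, 240 deg, 71 to 86 mm from the axis, tops 167 mm up
- vent_axis (a point): point on the vertical turning axis of the red knob under the deck, at the middle height of its bar; fixed to pot_stand at x=-64, y=0, z=47 mm
- vent_grip (a point): grip point on the red knob's pointer bar, 42 mm out from vent_axis. Bar 12 mm thick, 24 mm high, reaching 61 mm from the axis, hub radius 16 mm. The bar's inner part is under the deck, its end sticks out in front; from the front tilt the hand 22 to 35 deg to clear the deck edge. It can be caged or pinched from both sides
- vent_knob (a joint): angle of the red vent knob, 0 = shut, 1.0 rad = fully open (stops at both ends), counter-clockwise seen from above, stays where left, about 0.05 N m. Bar direction in pot_stand's frame: 152 deg + angle from its x axis, so shut it points 28 deg to the +y side of the stand's front, open 29 deg to the -y side. Opening draws down a red pin that otherwise blocks the cover from turning
- cover: cover: clear dome with aluminium rim, 0.28 kg, 128 mm across, 138 mm at the rim, 89 mm high, bar handle on top, inner radius 60 mm. Origin: centre of rim underside, z up. Three lugs at 0, 120, 240 deg of its x axis reach 78 mm. Locked at the start: same yaw as pot_stand, origin 157 mm above pot_stand's; lugs under the hooks, held by a spring seal
- cover_handle (a point): middle of the cover's black bar handle, 120 mm above the cover's origin; 90 mm along the cover's y, 16 mm thick, 18 mm high. To free the cover (knob open): push down 5 to 8 mm (12 N), hold, turn counter-clockwise from above 0.4 to 1.7 rad, raise. To re-seat: lower on the pot axis 0.4 to 1.7 rad past the locked yaw (or a third of a turn on) till it rests 160 mm above pot_stand's origin
- coil_a: wound coil: tan cylinder 32 mm across, 55 mm tall, with a thin copper tail up to 81 mm; origin centre of its underside, z up. Stands in the pot about 35 mm from the axis; its neighbours stand about 50 mm away; grip its top 25 mm along the pot's radius. May be absent
- coil_b: another wound coil, same as coil_a (may be absent)
- coil_c: another wound coil, same as coil_a (may be absent)
- coil_d: another wound coil, same as coil_a (may be absent)
- drip_tray: shallow steel tray on the blue mat, loose, 0.6 kg, 124 mm (x) by 134 mm (y), rim 12 mm high, floor 3 mm thick, clear inside 118 x 128 mm; origin centre of its underside, z up; its y runs along the mat, +y toward the pot_stand. Four coils fit two by two, about 57 mm apart. A green crate, 85 mm high, stands along its +x side: fingers that close along the tray's y keep clear of it
- bench_patch (a point): middle of a free patch, about 160 mm across, on the brown bench at z = 0, a good place to lay the cover meanwhile. Between it and the pot stands a blue drawer cabinet 165 mm high; vice and clutter are round it
- glue_bottle: white bottle with red nozzle, 44 mm across, 129 mm tall, bystander on the brown bench; origin centre of its underside
- swab_cup: steel cup with brushes, 74 x 80 x 160 mm, bystander on the brown bench; origin centre of its underside
- spool_b: small wire spool, 67 x 49 x 26 mm, bystander on the brown bench; origin centre of its underside
Not all that is in view belongs to the job. What is shaped like the cover but green is not meant.

How it is judged:
By the outcome, as a careful person would: the job done as asked, in the order asked, and still so for the second after the job is handed in, with the robot touching nothing.
Of coil_a, coil_b, coil_c, coil_d only 2 to 4 are there at a start; the rules pass over those that are not, and their reading is None.
At some moment in a run one of cover may be knocked a few centimetres aside while the robot is not near it.
It also fails if it takes over 210 s, if anything falls off the work surface, if the arm or the gripper's body presses on something with over 40 N, if the wrist force passes 120 N, or if a joint passes its speed limit or range.

## Working session

There is one attempt and no reset: what is moved stays moved. The work goes in short steps, Python scripts to look and compute and a shell command to move; the robot and the scene stay as the last step left them, time stands still between calls to the robot, and variables do not carry over. Pictures are saved under pics/ and viewed, and the job is handed in when it is done.

I'll start by looking at the scene.

```bash
ls; mkdir -p pics; python3 - <<'E'
from bench import manip
import cv2,numpy as np
s=manip.observe()
for k,v in s.items(): print(k,np.round(v,3))
print(manip.tcp_to_grasp)
for n in ["side","top"]:
    p=manip.get_image(n)
    cv2.imwrite(f"pics/{n}0.png",p["image"][:,:,::-1])
    print(n,np.round(p["mtx"],1).tolist(),np.round(p["R"],3).tolist(),np.round(p["t"],3).tolist(), "cam", np.round(-p["R"].T@p["t"],3))
E
```

```text
pics
time 0.0
joint_pos [ 1.178  0.69  -0.195  1.566  0.157  0.903 -0.215]
dq [ 0.002  0.001  0.001  0.001  0.002  0.001 -0.001]
joint_efforts [-0.0000e+00 -5.3960e+01 -1.2660e+00 -1.5854e+01  9.0000e-03  9.0000e-03
 -0.0000e+00]
tcp_pos [ 0.258 -0.568  0.23 ]
ee_rot [ 0.89   1.383 -0.889]
ft_force [ 0.091 -0.002 -0.172]
torque [0.001 0.008 0.021]
opening 0.085
0.0187
side [[483.1, 0.0, 316.8], [0.0, 483.1, 199.8], [0.0, 0.0, 1.0]] [[-0.986, -0.166, 0.02], [-0.109, 0.55, -0.828], [0.127, -0.818, -0.56]] [0.624, 0.161, 1.634] cam [0.425 1.352 1.037]
top [[450.2, 0.0, 316.5], [0.0, 450.2, 199.9], [0.0, 0.0, 1.0]] [[0.007, -1.0, 0.005], [-0.978, -0.008, -0.208], [0.208, -0.003, -0.978]] [0.075, 0.651, 1.666] cam [0.29  0.086 1.765]
```

View pics/side0.png

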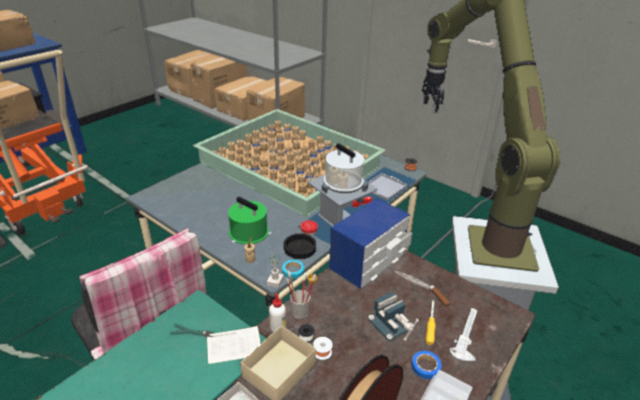

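View pics/top0.png

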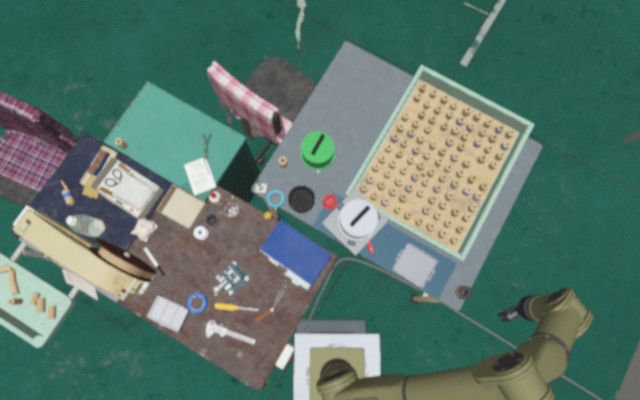

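```bash
cat > h.py <<'E'
from bench import manip
import cv2,numpy as np
from scipy.spatial.transform import Rotation as Rn
def w(p,u,v,d=None):
    u=np.asarray(u,float);v=np.asarray(v,float)
    if d is None: d=p["depth"][np.round(v).astype(int),np.round(u).astype(int)]
    K=p["mtx"]; X=np.stack([(u-K[0,2])/K[0,0]*d,(v-K[1,2])/K[1,1]*d,d*np.ones_like(u)],-1)
    return (X-p["t"])@p["R"]
def wz(p,u,v,z):
    K=p["mtx"];r=np.array([(u-K[0,2])/K[0,0],(v-K[1,2])/K[1,1],1.])@p["R"]
    c=-p["R"].T@p["t"]; return c+r*(z-c[2])/r[2]
def px(p,X):
    c=p["R"]@np.asarray(X,float)+p["t"]; q=p["mtx"]@c; return q[:2]/q[2]
def crop(p,x0,y0,x1,y1,name,f=5):
    im=p["image"][y0:y1,x0:x1,::-1]; im=cv2.resize(im,None,fx=f,fy=f,interpolation=cv2.INTER_CUBIC); cv2.imwrite("pics/"+name,im)
def cloud(p):
    v,u=np.mgrid[0:400,0:640]; P=w(p,u,v,p["depth"]); P[p["depth"]==0]=np.nan; return P
def st():
    s=manip.observe(); R=Rn.from_rotvec(s["ee_rot"]).as_matrix()
    print("t",round(s["time"],2),"tcp",np.round(s["tcp_pos"],4),"F",np.round(s["ft_force"],1),"M",np.round(s["torque"],2),"open",round(s["opening"],4),"q",np.round(s["joint_pos"],2)); print("x",np.round(R[:,0],3),"y",np.round(R[:,1],3),"z",np.round(R[:,2],3)); return s,R
E
python3 - <<'E'
from h import *
np.set_printoptions(precision=3,suppress=True)
for n in ["side","top"]:
    p=manip.get_image(n)
    P=cloud(p)
    for o in ["pot_stand","vent_knob","cover","cover_handle","coil_a","drip_tray","bench_patch","glue_bottle","swab_cup","spool_b"]:
        try:r=manip.outline_of(o,p)
        except Exception as e: print(o,e);continue
        for k in r[:3]:
            pts=P[k["mask"]]; 
            print(n,o,round(k["score"],2),np.round(k["bbox"]),np.nanmedian(pts,0),"zmax",np.nanmax(pts[:,2]))
    crop(p,*((280,130,440,260) if n=="side" else (300,170,480,310)),f"c_{n}0.png")
E
```

```text
side pot_stand 0.95 [308. 177. 377. 227.] [ 0.566 -0.018  0.141] zmax 0.17371267546106894
side cover 0.87 [325. 144. 366. 191.] [ 0.553 -0.023  0.234] zmax 0.2917995595345075
side cover 0.72 [229. 196. 272. 243.] [0.85  0.114 0.082] zmax 0.13550111557918096
side cover 0.45 [356. 200. 371. 203.] [ 0.489 -0.107  0.052] zmax 0.06385956343422369
side cover_handle 0.88 [323. 145. 364. 190.] [ 0.553 -0.024  0.233] zmax 0.2917995595345075
side cover_handle 0.75 [225. 194. 271. 247.] [0.852 0.114 0.081] zmax 0.13550111557918096
side drip_tray 0.57 [368. 171. 407. 200.] [ 0.404 -0.315  0.006] zmax 0.14766269135865018
bench_patch it knows: coil, cover, cover_handle, drip_tray, glue_bottle, pot_stand, spool, swab_cup, vent_axis, vent_grip, vent_knob
side glue_bottle 0.81 [266. 294. 283. 331.] [0.66  0.486 0.066] zmax 0.12841033059167214
side swab_cup 0.92 [286. 276. 310. 316.] [0.617 0.424 0.044] zmax 0.15637762138482625
side spool_b 0.74 [298. 323. 314. 342.] [0.579 0.497 0.025] zmax 0.03204314873465499
top pot_stand 0.66 [324. 190. 386. 256.] [ 0.542 -0.043  0.148] zmax 0.25229321683998834
to
[... 215 characters left out ...]
0.061  0.249] zmax 0.29516928435167267
top cover_handle 0.72 [302. 131. 333. 172.] [0.843 0.08  0.089] zmax 0.13939004710372618
top cover_handle 0.55 [337. 201. 377. 239.] [ 0.544 -0.058  0.249] zmax 0.29516928435167267
top drip_tray 0.96 [392. 241. 438. 289.] [ 0.41  -0.302  0.007] zmax 0.029240414165204204
top drip_tray 0.37 [223. 200. 239. 217.] [0.617 0.412 0.027] zmax 0.14021911474774287
bench_patch it knows: coil, cover, cover_handle, drip_tray, glue_bottle, pot_stand, spool, swab_cup, vent_axis, vent_grip, vent_knob
top swab_cup 0.74 [221. 201. 240. 217.] [0.617 0.415 0.027] zmax 0.14021911474774287
top spool_b 0.21 [338. 200. 380. 240.] [ 0.547 -0.058  0.249] zmax 0.29516928435167267
```

View pics/c_side0.png

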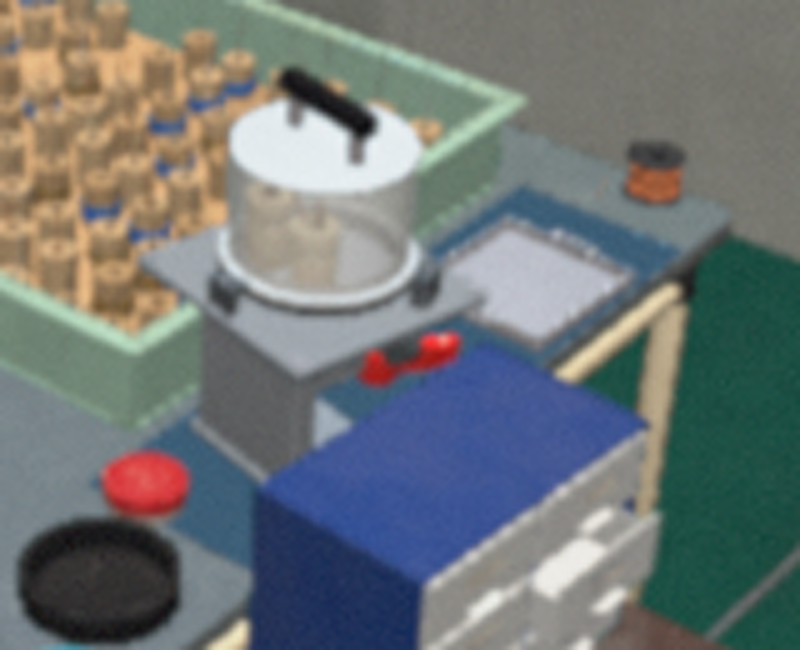

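View pics/c_top0.png

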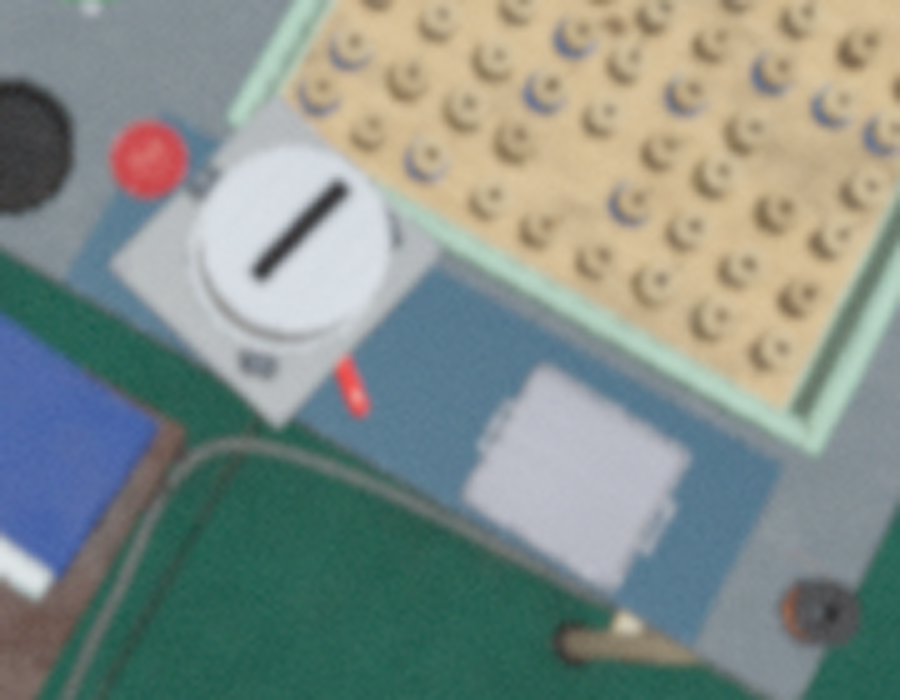

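```bash
python3 - <<'E'
from h import *
np.set_printoptions(precision=4,suppress=True)
st()
import scipy.optimize as so
for n in ["top","side"]:
    p=manip.get_image(n); P=cloud(p); C=np.array([.54,-.05])
    near=np.hypot(P[...,0]-C[0],P[...,1]-C[1])<.2
    z=P[...,2]
    print(n,"z hist",np.histogram(z[near],bins=[-.02,-.01,-.005,0,.005,.01,.02,.05,.135,.14,.145,.15,.155,.16,.17,.2,.235,.24,.245,.25,.255,.26,.28,.285,.29,.3]))
    # deck
    m=near&(abs(z-.145)<.006); Q=P[m][:,:2].astype(np.float32)
    # drop crate etc
    m2=m.astype(np.uint8)
    nl,lab,stt,cen=cv2.connectedComponentsWithStats(m2)
    k=1+np.argmax(stt[1:,4]); Q=P[lab==k][:,:2].astype(np.float32)
    print("deck minrect",cv2.minAreaRect(Q),len(Q),P[lab==k][:,2].mean())
    # dome top
    m=near&(abs(z-.247)<.008); Q=P[m][:,:2]; 
    if len(Q)>20: print("dome top", cv2.minEnclosingCircle(Q.astype(np.float32)),Q.mean(0),np.median(P[m][:,2]))
    m=near&(z>.268); Q=P[m]; print("handle",len(Q),Q.mean(0),cv2.minAreaRect(Q[:,:2].astype(np.float32)))
    # red knob
    im=p["image"].astype(int); red=(im[...,0]>150)&(im[...,1]<90)&(im[...,2]<90)&near&(z<.13)
    nl,lab,stt,cen=cv2.connectedComponentsWithStats(red.astype(np.uint8))
    for i in range(1,nl):
        if stt[i,4]>4: q=P[lab==i]; print("red",stt[i],q.mean(0),q.min(0),q.max(0))
    # tray
    near=np.hypot(P[...,0]-.41,P[...,1]+.30)<.13
    bl=near&(abs(z-.006)<.012)&(im.min(2)>150)
    Q=P[bl]; print("tray",len(Q),Q.mean(0),cv2.minAreaRect(Q[:,:2].astype(np.float32)),np.percentile(Q[:,2],[5,50,95]))
E
```

```text
t 1.1 tcp [ 0.2587 -0.5689  0.2313] F [0.5 0.2 0.4] M [0.05 0.   0.01] open 0.0853 q [ 1.18  0.69 -0.19  1.57  0.16  0.9  -0.22]
x [-0. -0. -1.] y [ 0.91   0.414 -0.   ] z [ 0.414 -0.91   0.   ]
top z hist (array([ 24, 121, 564, 990, 516, 379, 406, 388,  21, 216, 440, 215,  60,
       581, 162,  51,  10, 103, 436, 379,  48,   3,  24,  60,  42]), array([-0.02 , -0.01 , -0.005,  0.   ,  0.005,  0.01 ,  0.02 ,  0.05 ,
        0.135,  0.14 ,  0.145,  0.15 ,  0.155,  0.16 ,  0.17 ,  0.2  ,
        0.235,  0.24 ,  0.245,  0.25 ,  0.255,  0.26 ,  0.28 ,  0.285,
        0.29 ,  0.3  ]))
deck minrect ((0.5582577586174011, -0.059586673974990845), (0.1702299267053604, 0.1815461963415146), 46.43820571899414) 581 0.14640611976661336
dome top ((0.5544435977935791, -0.06292438507080078), 0.06483159959316254) [ 0.5529 -0.0627] 0.24934405149032784
handle 129 [ 0.5534 -0.063   0.2888] ((0.5537444353103638, -0.06342630088329315), (0.015917299315333366, 0.08968523144721985), 47.2664680480957)
red [323 196  13  13  87] [0.6525 0.0292 0.0245] [0.6264 0.007  0.0159] [0.6774 0.0546 0.0336]
red [368 244   3 
[... 819 characters left out ...]
8, -0.060780152678489685), 0.06862679123878479) [ 0.5555 -0.0459] 0.24880356956713764
handle 138 [ 0.5548 -0.0561  0.2837] ((0.5540566444396973, -0.05865613743662834), (0.021613482385873795, 0.09133460372686386), 47.08320236206055)
red [364 197   8   6  29] [ 0.4688 -0.1207  0.055 ] [ 0.455  -0.1338  0.0417] [ 0.4799 -0.1122  0.065 ]
red [353 200   5   6  18] [ 0.5102 -0.091   0.0537] [ 0.5024 -0.1033  0.0397] [ 0.5169 -0.0421  0.0992]
red [301 221  17  11 141] [0.6557 0.0363 0.0235] [0.6291 0.007  0.0047] [0.6834 0.0677 0.0306]
tray 418 [ 0.4037 -0.3048  0.0063] ((0.40314483642578125, -0.30856895446777344), (0.133285790681839, 0.17472045123577118), 25.068655014038086) [0.0013 0.0058 0.0136]
```

```bash
python3 - <<'E'
from h import *
np.set_printoptions(precision=3,suppress=True,linewidth=150)
s,R=st()
for n in ["side","top"]:
    p=manip.get_image(n); P=cloud(p); T=(P-s["tcp_pos"])@R
    crop(p,*((390,0,570,150) if n=="side" else (430,260,610,390)),f"hand_{n}.png",4)
    ok=(abs(T[...,1])<.16)&(abs(T[...,2])<.16)&(T[...,0]<.02)&(T[...,0]>-.5)
    for a in np.arange(-.4,.02,.02):
        q=T[ok&(T[...,0]>a)&(T[...,0]<=a+.02)]
        if len(q)>3: print(n,"x",round(a,2),len(q),"y",q[:,1].min(),q[:,1].max(),"z",q[:,2].min(),q[:,2].max())
E
```

```text
t 1.2 tcp [ 0.259 -0.569  0.231] F [ 0.7  0.7 -0.5] M [0.02 0.01 0.04] open 0.0853 q [ 1.18  0.69 -0.19  1.57  0.16  0.9  -0.22]
x [ 0. -0. -1.] y [0.91  0.414 0.   ] z [ 0.414 -0.91   0.   ]
side x -0.4 190 y -0.03604351735734054 0.04706472213387828 z -0.14824852169962033 -0.006181524373003225
side x -0.38 190 y -0.03509303879960556 0.051753204987447184 z -0.12265365578067221 0.030877960096087054
side x -0.36 183 y -0.0523314471991535 0.05665918334820477 z -0.09709296151289745 0.03599450242150544
side x -0.34 160 y -0.04917740536202875 0.056259153961468494 z -0.07627150089283183 0.038966388465726226
side x -0.32 125 y -0.04841100210228707 0.05292646914420907 z -0.05222710310297084 0.03618127453528137
side x -0.3 116 y -0.03650948132093627 0.05021213825883341 z -0.04556850803556262 0.014790455704658185
side x -0.28 100 y -0.02896930446630589 0.04355776159937239 z -0.04322858743533668 0.019530209223325035
side x -0.26 114 y -0.024903876308760557 0.047598229673016655 z -0.03903076195824137 0.023266287645900052
side x -0.24 105 y -0.027298749726582923 0.041432563801018105 z -0.043299017
[... 2302 characters left out ...]
 y -0.025890045896389834 0.039102309881340884 z -0.03777628733131239 0.013856929068387484
top x -0.16 74 y -0.028000220124770398 0.03895259187488476 z -0.03762987966652839 0.012294852062261486
top x -0.14 46 y -0.018797526331710168 0.03894757323949399 z -0.06582278502644419 0.007558386199592573
top x -0.12 92 y -0.011338195396317674 0.020314741434899117 z -0.0697367511795564 -0.01914727060796784
top x -0.1 65 y -0.015432297694997606 0.02088500431075502 z -0.073260409954821 0.07161519262712907
top x -0.08 58 y -0.01462476263571738 0.017629296099763624 z -0.074349641947439 0.07348685993937547
top x -0.04 7 y 0.008098233846717826 0.012838330061914465 z -0.05196629646271363 -0.042336613142333876
```

View pics/hand_side.png

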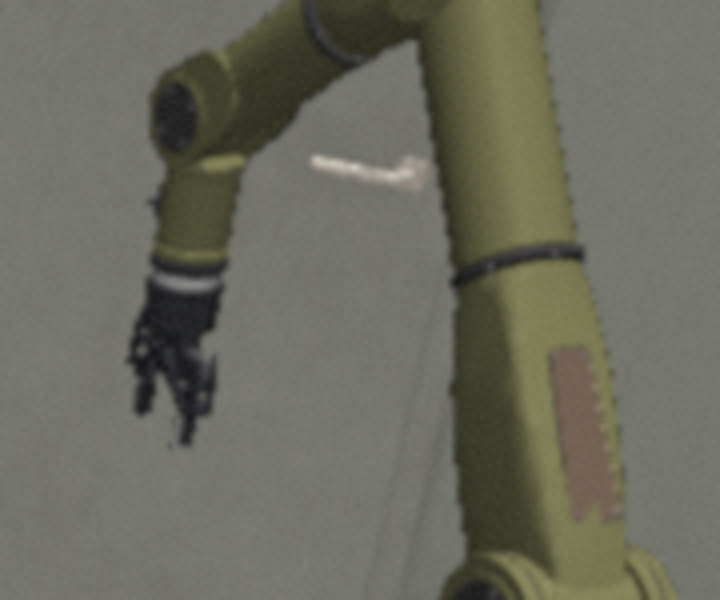

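```bash
cat >> h.py <<'E'
POT=np.array([.5545,-.062,0.0015]); YAW=np.radians(46.6)
def S(x,y,z=0,yaw=None):  # stand mm -> world m
    a=YAW if yaw is None else yaw
    return POT+np.array([np.cos(a)*x-np.sin(a)*y,np.sin(a)*x+np.cos(a)*y,z])/1000
def go(t,phi=None):
    s=manip.observe(); R=Rn.from_rotvec(s["ee_rot"]).as_matrix()
    cur=np.degrees(np.arctan2(R[1,2],R[0,2]))
    d=R.T@(np.asarray(t)-s["tcp_pos"]); print("phi",round(cur,2),"delta tool now",np.round(d,4),"n>=",int(np.ceil(np.abs(d).max()/.0417)))
    if phi is not None:
        r=-((phi-cur+180)%360-180); ph=np.radians(phi); z=np.array([np.cos(ph),np.sin(ph),0]);x=np.array([0,0,-1.]);y=np.cross(z,x)
        R2=np.stack([x,y,z],1); print(" roll total",round(np.radians(r),4),"alt",round(np.radians(r-np.sign(r)*360),3),"delta tool after roll",np.round(R2.T@(np.asarray(t)-s["tcp_pos"]),4))
def sf(p=None):
    s=manip.observe(); d=(s["tcp_pos"]-POT)*1000; c,n=np.cos(YAW),np.sin(YAW)
    F=s["ft_force"]; 
    print("stand-frame tcp mm",np.round([c*d[0]+n*d[1],-n*d[0]+c*d[1],d[2]],1),"F stand",np.round([c*F[0]+n*F[1],-n*F[0]+c*F[1],F[2]],1))
E
python3 -m handwheel '[{"translation":[0,0,0],"roll":-0.1,"fingers":255},{"translation":[0,0,0],"roll":-0.1,"fingers":255},{"translation":[0,0,0],"roll":-0.1,"fingers":255},{"translation":[0,0,0],"roll":-0.1,"fingers":255}]'
python3 - <<'E'
from h import *
st();print(S(-122,62,42)); go(S(-122,62,230),-43.4)
E
```

```text
time: 1.63
tcp_pos: [0.2589, -0.5689, 0.2314]
ee_rot: [0.569, 1.495, -0.57]
ft_force: [-0.3, 0.1, -0.6]
opening: 0.039
t 1.63 tcp [ 0.2589 -0.5689  0.2314] F [-0.3  0.1 -0.6] M [-0.02  0.05 -0.01] open 0.039 q [ 1.24  0.7  -0.31  1.56  0.25  0.92  0.12]
x [-0.001 -0.001 -1.   ] y [ 0.665  0.746 -0.001] z [ 0.746 -0.665 -0.   ]
[ 0.42562769 -0.10804268  0.0435    ]
phi -41.72 delta tool now [-0.0006  0.4549 -0.1823] n>= 11
 roll total 0.0293 alt -6.254 delta tool after roll [-1.000e-04  4.494e-01 -1.956e-01]
```

```bash

python3 -m handwheel '[{"translation":[0,0.038,-0.0155],"roll":0.029,"fingers":255},{"translation":[0,0.038,-0.0155],"roll":0,"fingers":255},{"translation":[0,0.038,-0.0155],"roll":0,"fingers":255},{"translation":[0,0.038,-0.0155],"roll":0,"fingers":255},{"translation":[0,0.038,-0.0155],"roll":0,"fingers":255},{"translation":[0,0.038,-0.0155],"roll":0,"fingers":255},{"translation":[0,0.038,-0.0155],"roll":0,"fingers":255},{"translation":[0,0.038,-0.0155],"roll":0,"fingers":255}]'
python3 - <<'E'
from h import *
st();sf(); go(S(-122,62,230),-43.4)
E
```

```text
time: 2.3
tcp_pos: [0.3746, -0.2675, 0.2286]
ee_rot: [0.599, 1.478, -0.616]
ft_force: [0.3, -0.4, 0.3]
opening: 0.0
t 2.3 tcp [ 0.3746 -0.2675  0.2286] F [ 0.3 -0.4  0.3] M [ 0.03 -0.01 -0.  ] open 0.0 q [ 0.69  0.49 -0.27  2.05  0.23  0.62 -0.51]
x [ 0.001 -0.012 -1.   ] y [ 0.702  0.712 -0.008] z [ 0.712 -0.702  0.009]
stand-frame tcp mm [-272.9  -10.5  227.1] F stand [-0.1 -0.5  0.3]
phi -44.56 delta tool now [-0.0047  0.1494 -0.0755] n>= 4
 roll total -0.0202 alt 6.263 delta tool after roll [-0.0029  0.1509 -0.0725]
```

```bash

python3 -m handwheel '[{"translation":[0,0.03,-0.015],"roll":0,"fingers":255},{"translation":[0,0.03,-0.015],"roll":0,"fingers":255},{"translation":[0,0.03,-0.015],"roll":0,"fingers":255},{"translation":[0,0.03,-0.015],"roll":0,"fingers":255},{"translation":[0,0.015,-0.0075],"roll":-0.02,"fingers":255},{"translation":[0,0,0],"roll":0,"fingers":255}]'
python3 - <<'E'
from h import *
st();sf(); go(S(-122,62,42),-43.4)
E
```

```text
time: 2.8
tcp_pos: [0.4278, -0.107, 0.229]
ee_rot: [0.576, 1.479, -0.582]
ft_force: [1.0, 0.1, -1.3]
opening: 0.0003
t 2.8 tcp [ 0.4278 -0.107   0.229 ] F [ 1.   0.1 -1.3] M [-0.   -0.03  0.04] open 0.0003 q [ 0.31  0.46 -0.26  2.11  0.22  0.59 -0.85]
x [ 0.01  -0.008 -1.   ] y [0.675 0.737 0.001] z [ 0.737 -0.675  0.013]
stand-frame tcp mm [-119.8   61.2  227.5] F stand [ 0.8 -0.6 -1.3]
phi -42.48 delta tool now [ 0.1854 -0.0024 -0.0033] n>= 5
 roll total 0.016 alt -6.267 delta tool after roll [ 0.1855 -0.0022 -0.0008]
```

```bash

python3 -m handwheel '[{"translation":[0.02,-0.008,-0.002],"roll":0.016,"fingers":255},{"translation":[0.035,0,0],"roll":0,"fingers":255},{"translation":[0.035,0,0],"roll":0,"fingers":255},{"translation":[0.035,0,0],"roll":0,"fingers":255},{"translation":[0.03,0,0],"roll":0,"fingers":255},{"translation":[0.02,0,0],"roll":0,"fingers":255},{"translation":[0.008,0,0],"roll":0,"fingers":255},{"translation":[0,0,0],"roll":0,"fingers":255}]'
python3 - <<'E'
from h import *
st();sf(); go(S(-122,62,42),-43.4)
E
```

```text
time: 3.47
tcp_pos: [0.4308, -0.1197, 0.0454]
ee_rot: [0.586, 1.467, -0.599]
ft_force: [0.2, 0.4, 1.1]
opening: 0.0001
t 3.47 tcp [ 0.4308 -0.1197  0.0454] F [0.2 0.4 1.1] M [ 0.04 -0.03 -0.02] open 0.0001 q [ 0.17  0.84 -0.02  2.25  0.62  0.04 -1.22]
x [ 0.016 -0.015 -1.   ] y [0.689 0.725 0.   ] z [ 0.725 -0.689  0.022]
stand-frame tcp mm [-126.9   50.2   43.9] F stand [0.5 0.2 1.1]
phi -43.53 delta tool now [ 0.0016  0.0048 -0.0118] n>= 1
 roll total -0.0023 alt 6.281 delta tool after roll [ 0.0019  0.0049 -0.0118]
```

```bash

python3 -m handwheel '[{"translation":[0,0.003,0],"roll":0,"fingers":255},{"translation":[0,0.003,0],"roll":0,"fingers":255},{"translation":[0,0,0],"roll":0,"fingers":255}]'
python3 - <<'E'
from h import *
st();sf()
p=manip.get_image("side");crop(p,300,120,440,230,"k1.png",5)
p=manip.get_image("top");crop(p,300,170,460,300,"k2.png",5)
E
```

```text
time: 3.72
tcp_pos: [0.4357, -0.1169, 0.046]
ee_rot: [0.588, 1.464, -0.601]
ft_force: [0.4, 0.0, -0.0]
opening: -0.0004
t 3.72 tcp [ 0.4357 -0.1169  0.046 ] F [ 0.4  0.  -0. ] M [0.03 0.02 0.04] open -0.0004 q [ 0.17  0.84 -0.03  2.24  0.6   0.06 -1.22]
x [ 0.018 -0.016 -1.   ] y [0.691 0.723 0.001] z [ 0.723 -0.691  0.024]
stand-frame tcp mm [-121.5   48.6   44.5] F stand [ 0.3 -0.3 -0. ]
```

View pics/k1.png

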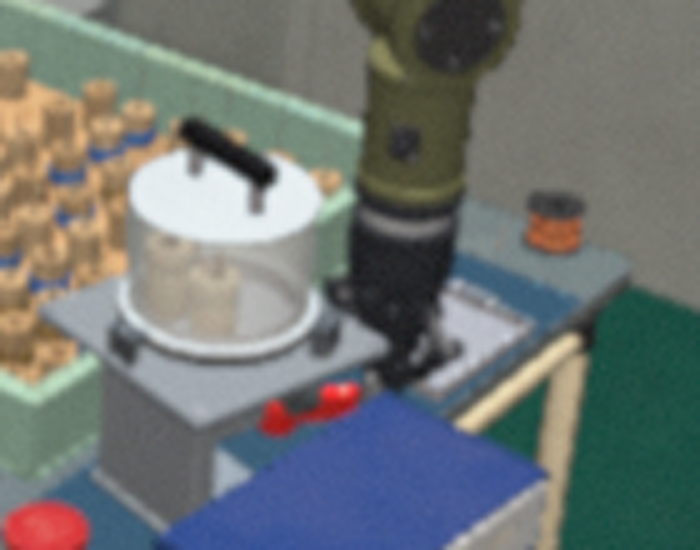

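View pics/k2.png

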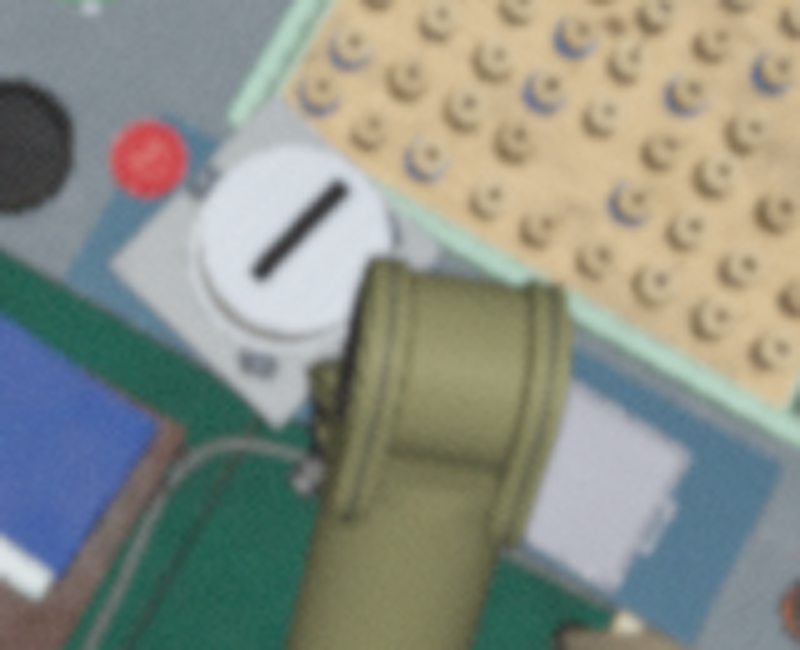

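```bash

python3 -m handwheel '[{"translation":[0,0.002,0],"roll":0,"fingers":255},{"translation":[0,0.002,0],"roll":0,"fingers":255},{"translation":[0,0,0],"roll":0,"fingers":255}]'
python3 - <<'E'
from h import *
sf()
E
python3 -m handwheel '[{"translation":[0,0,0.004],"roll":0,"fingers":255},{"translation":[0,0,0.004],"roll":0,"fingers":255},{"translation":[0,0,0.004],"roll":0,"fingers":255}]'
python3 - <<'E'
from h import *
sf()
E
```

```text
time: 4.07
tcp_pos: [0.4391, -0.1143, 0.0477]
ee_rot: [0.589, 1.461, -0.601]
ft_force: [-0.1, 0.3, 0.1]
opening: 0.0
stand-frame tcp mm [-117.3   47.9   46.2] F stand [0.1 0.3 0.1]
time: 4.32
tcp_pos: [0.4454, -0.1226, 0.0483]
ee_rot: [0.586, 1.466, -0.603]
ft_force: [-3.2, -0.0, -0.2]
opening: -0.0
stand-frame tcp mm [-119.    37.6   46.8] F stand [-2.2  2.3 -0.2]
```

```bash

python3 -m handwheel '[{"translation":[0.001,0.0005,0.005],"roll":0,"fingers":255},{"translation":[0.001,0.0005,0.005],"roll":0,"fingers":255},{"translation":[0.001,0.0005,0.005],"roll":0,"fingers":255}]'
python3 - <<'E'
from h import *
sf()
E
python3 -m handwheel '[{"translation":[0.001,0,0.005],"roll":0,"fingers":255},{"translation":[0.0,0,0.005],"roll":0,"fingers":255},{"translation":[0.0,0,0.005],"roll":0,"fingers":255}]'
python3 - <<'E'
from h import *
sf()
E
```

```text
time: 4.57
tcp_pos: [0.4565, -0.1334, 0.0454]
ee_rot: [0.586, 1.469, -0.605]
ft_force: [-1.9, 0.7, 1.2]
opening: -0.0002
stand-frame tcp mm [-119.2   22.1   43.9] F stand [-0.8  1.9  1.2]
time: 4.82
tcp_pos: [0.4695, -0.1447, 0.0443]
ee_rot: [0.587, 1.468, -0.604]
ft_force: [-0.9, 1.3, 0.3]
opening: -0.0001
stand-frame tcp mm [-118.5    4.9   42.8] F stand [0.3 1.5 0.3]
```

```bash

python3 -m handwheel '[{"translation":[0,0,0.004],"roll":0,"fingers":255},{"translation":[0.0,0,0.003],"roll":0,"fingers":255}]'
python3 - <<'E'
from h import *
sf()
E
python3 -m handwheel '[{"translation":[0,0,0.003],"roll":0,"fingers":255},{"translation":[0.0,0,0.002],"roll":0,"fingers":255}]'
python3 - <<'E'
from h import *
sf()
E
python3 -m handwheel '[{"translation":[0,0,0.002],"roll":0,"fingers":255},{"translation":[0.0,0,0.002],"roll":0,"fingers":255}]'
python3 - <<'E'
from h import *
sf()
E
```

```text
time: 4.98
tcp_pos: [0.4765, -0.15, 0.0444]
ee_rot: [0.588, 1.466, -0.602]
ft_force: [-1.0, 0.8, -0.2]
opening: -0.0001
stand-frame tcp mm [-117.5   -3.8   42.9] F stand [-0.2  1.3 -0.2]
time: 5.15
tcp_pos: [0.4775, -0.1512, 0.044]
ee_rot: [0.588, 1.474, -0.601]
ft_force: [-4.8, 5.2, 3.6]
opening: 0.0005
stand-frame tcp mm [-117.7   -5.3   42.5] F stand [0.5 7.  3.6]
time: 5.32
tcp_pos: [0.4771, -0.1517, 0.0437]
ee_rot: [0.587, 1.482, -0.599]
ft_force: [-3.5, 3.8, 2.3]
opening: 0.0
stand-frame tcp mm [-118.4   -5.3   42.2] F stand [0.3 5.2 2.3]
```

```bash

python3 -m handwheel '[{"translation":[0,0,0.003],"roll":0,"fingers":255},{"translation":[0,-0.001,-0.008],"roll":0,"fingers":255},{"translation":[0.0,-0.004,-0.008],"roll":0,"fingers":255},{"translation":[-0.03,-0.004,0],"roll":0,"fingers":255},{"translation":[-0.04,0,0],"roll":0,"fingers":255},{"translation":[-0.04,0,0],"roll":0,"fingers":255},{"translation":[-0.04,0,0],"roll":-0.1,"fingers":255},{"translation":[-0.04,0,0],"roll":-0.1,"fingers":255}]'
python3 - <<'E'
from h import *
st();sf()
p=manip.get_image("side");crop(p,300,120,440,230,"k3.png",5)
P=cloud(p);im=p["image"].astype(int); red=(im[...,0]>150)&(im[...,1]<90)&(im[...,2]<90)&(np.hypot(P[...,0]-.49,P[...,1]+.11)<.08)
q=(P[red]-POT)*1000; c,n=np.cos(YAW),np.sin(YAW); print(np.round(np.stack([c*q[:,0]+n*q[:,1],-n*q[:,0]+c*q[:,1],q[:,2]],1)))
E
```

```text
time: 5.98
tcp_pos: [0.4568, -0.1462, 0.2338]
ee_rot: [0.423, 1.541, -0.44]
ft_force: [1.2, -1.3, -0.6]
opening: 0.0001
t 5.98 tcp [ 0.4568 -0.1462  0.2338] F [ 1.2 -1.3 -0.6] M [-0.11 -0.09 -0.01] open 0.0001 q [ 0.56  0.55 -0.55  1.97  0.42  0.76 -0.78]
x [-0.016 -0.006 -1.   ] y [ 0.522  0.853 -0.014] z [ 0.853 -0.522 -0.01 ]
stand-frame tcp mm [-128.3   13.1  232.3] F stand [-0.2 -1.8 -0.6]
[[-52.   6.  61.]
 [-14.  51. 101.]
 [-46.   8.  60.]
 [-54.   4.  55.]
 [-57.   6.  55.]
 [-50.   9.  55.]
 [-54.  10.  54.]
 [-59.   9.  52.]
 [-51.   9.  50.]
 [-54.  10.  49.]
 [-57.  12.  50.]
 [-49.   5.  44.]
 [-50.   9.  46.]
 [-56.   8.  43.]
 [-58.  11.  44.]
 [-61.  14.  44.]
 [-48.   7.  41.]
 [-54.   6.  38.]
 [-58.   7.  37.]
 [-61.   9.  37.]]
```

View pics/k3.png

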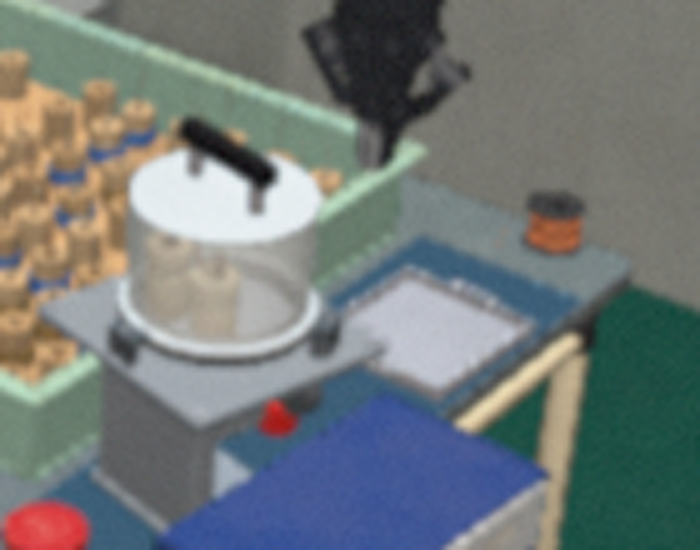

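```bash

python3 -m handwheel '[{"translation":[-0.04,0,0],"roll":-0.12,"fingers":0},{"translation":[-0.04,0,0],"roll":-0.12,"fingers":0},{"translation":[-0.03,0,0],"roll":-0.12,"fingers":0},{"translation":[0,0,0],"roll":-0.12,"fingers":0},{"translation":[0,0,0],"roll":-0.12,"fingers":0},{"translation":[0,0,0],"roll":-0.12,"fingers":0},{"translation":[0,0,0],"roll":-0.12,"fingers":0},{"translation":[0,0,0],"roll":-0.12,"fingers":0}]'
python3 - <<'E'
from h import *
st();sf(); go(S(0,0,335),46.6)
p=manip.get_image("top");crop(p,300,170,460,300,"k4.png",5)
E
```

```text
time: 6.7
tcp_pos: [0.4663, -0.1495, 0.3584]
ee_rot: [-0.365, 1.529, 0.331]
ft_force: [0.6, 0.4, 0.3]
opening: 0.0854
t 6.7 tcp [ 0.4663 -0.1495  0.3584] F [0.6 0.4 0.3] M [-0.01  0.06  0.04] open 0.0854 q [ 0.81  0.46 -0.92  1.77  0.42  1.1   0.19]
x [ 0.018 -0.018 -1.   ] y [-0.43   0.903 -0.024] z [0.903 0.43  0.008]
stand-frame tcp mm [-124.2    4.   356.9] F stand [ 0.7 -0.1  0.3]
phi 25.47 delta tool now [0.0219 0.0416 0.1171] n>= 3
 roll total -0.3688 alt 5.914 delta tool after roll [ 0.0219 -0.004   0.1242]
```

View pics/k4.png

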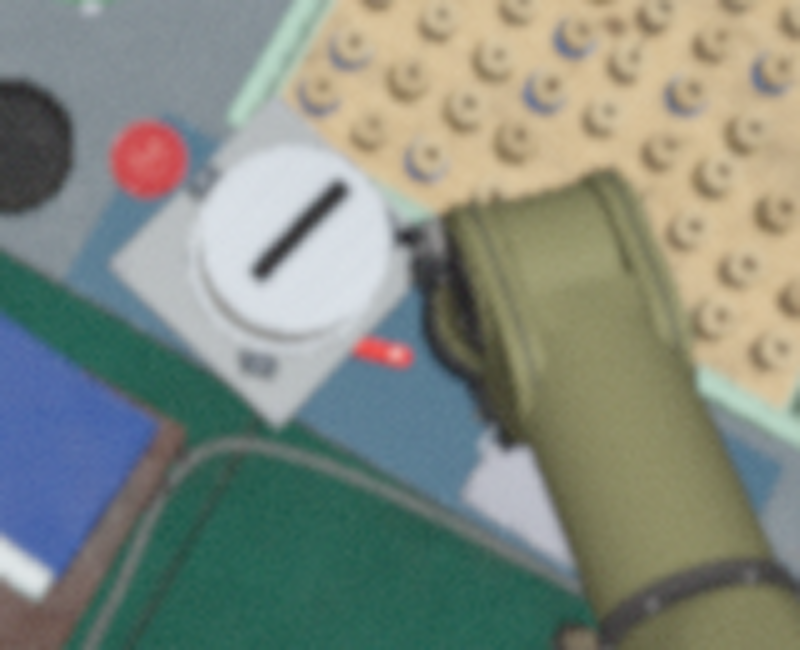

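```bash

python3 -m handwheel '[{"translation":[0,0,0],"roll":-0.12,"fingers":60},{"translation":[0,0,0],"roll":-0.12,"fingers":60},{"translation":[0,0,0],"roll":-0.12,"fingers":60},{"translation":[0,0,0.03],"roll":0,"fingers":60},{"translation":[0,0,0.03],"roll":0,"fingers":60},{"translation":[0,0,0.03],"roll":0,"fingers":60},{"translation":[0,-0.002,0.02],"roll":0,"fingers":60},{"translation":[0,0,0],"roll":0,"fingers":60}]'
python3 - <<'E'
from h import *
st();sf(); go(S(0,0,310),46.6)
E
```

```text
time: 7.42
tcp_pos: [0.5465, -0.0772, 0.357]
ee_rot: [-0.634, 1.475, 0.591]
ft_force: [0.9, 0.1, 0.3]
opening: 0.0653
t 7.42 tcp [ 0.5465 -0.0772  0.357 ] F [0.9 0.1 0.3] M [ 0.1   0.   -0.02] open 0.0653 q [ 0.6   0.58 -0.96  1.6   0.52  1.22  0.32]
x [ 0.017 -0.022 -1.   ] y [-0.706  0.708 -0.027] z [ 0.708  0.706 -0.004]
stand-frame tcp mm [-16.5  -4.6 355.5] F stand [ 0.6 -0.6  0.3]
phi 44.93 delta tool now [0.0452 0.0063 0.0166] n>= 2
 roll total -0.0292 alt 6.254 delta tool after roll [0.0455 0.0046 0.0165]
```

```bash

python3 -m handwheel '[{"translation":[0.02,0.0045,0.0165],"roll":-0.029,"fingers":60},{"translation":[0.02,0,0],"roll":0,"fingers":60},{"translation":[0,0,0],"roll":0,"fingers":60}]'
python3 - <<'E'
from h import *
st();sf(); go(S(0,0,258.5),46.6)
p=manip.get_image("side");crop(p,300,100,440,210,"k5.png",5)
E
```

```text
time: 7.67
tcp_pos: [0.5574, -0.0634, 0.3163]
ee_rot: [-0.652, 1.469, 0.606]
ft_force: [-0.3, -1.5, -1.1]
opening: 0.0653
t 7.67 tcp [ 0.5574 -0.0634  0.3163] F [-0.3 -1.5 -1.1] M [-0.03  0.03 -0.05] open 0.0653 q [ 0.55  0.63 -0.93  1.65  0.57  1.14  0.27]
x [ 0.019 -0.023 -1.   ] y [-0.721  0.692 -0.03 ] z [ 0.692  0.721 -0.003]
stand-frame tcp mm [  1.   -3.1 314.8] F stand [-1.3 -0.8 -1.1]
phi 46.18 delta tool now [ 0.0562  0.0048 -0.0008] n>= 2
 roll total -0.0074 alt 6.276 delta tool after roll [ 0.0563  0.0031 -0.001 ]
```

View pics/k5.png

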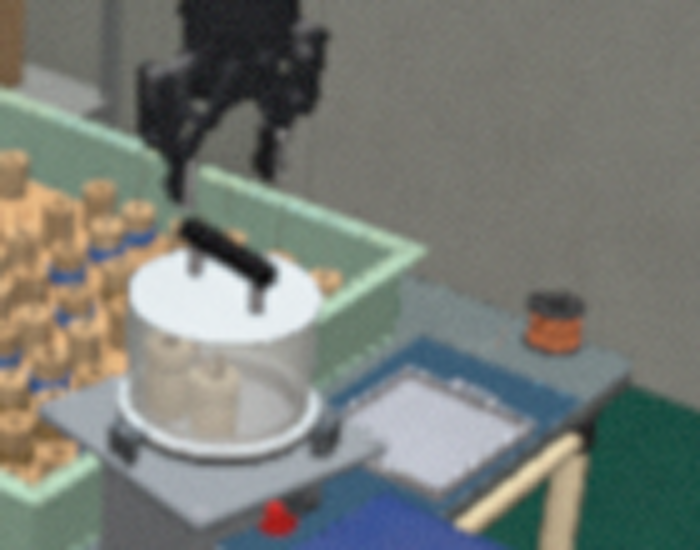

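```bash

python3 -m handwheel '[{"translation":[0.02,0.002,0],"roll":-0.007,"fingers":60},{"translation":[0.02,0.002,-0.001],"roll":0,"fingers":60},{"translation":[0.015,0,0],"roll":0,"fingers":60},{"translation":[0,0,0],"roll":0,"fingers":60}]'
python3 - <<'E'
from h import *
st();sf(); go(S(0,0,258.5),46.6)
E
python3 -m handwheel '[{"translation":[0,0,0],"roll":0,"fingers":255},{"translation":[0,0,0],"roll":0,"fingers":255},{"translation":[0,0,0],"roll":0,"fingers":255},{"translation":[0,0,0],"roll":0,"fingers":255}]'
python3 - <<'E'
from h import *
st();sf(); go(S(0,0,258.5),46.6)
E
```

```text
time: 8.05
tcp_pos: [0.5576, -0.0645, 0.2665]
ee_rot: [-0.653, 1.46, 0.599]
ft_force: [-0.2, -0.4, -0.3]
opening: 0.0654
t 8.05 tcp [ 0.5576 -0.0645  0.2665] F [-0.2 -0.4 -0.3] M [-0.05  0.08  0.05] open 0.0654 q [ 0.53  0.67 -0.9   1.73  0.64  1.03  0.21]
x [ 0.029 -0.024 -0.999] y [-0.719  0.694 -0.038] z [0.694 0.72  0.003]
stand-frame tcp mm [  0.3  -4.  265. ] F stand [-0.4 -0.1 -0.3]
phi 46.04 delta tool now [ 0.0064  0.0042 -0.0004] n>= 1
 roll total -0.0098 alt 6.273 delta tool after roll [ 0.0065  0.004  -0.0003]
time: 8.38
tcp_pos: [0.5587, -0.0666, 0.2712]
ee_rot: [-0.651, 1.458, 0.592]
ft_force: [-6.2, -4.6, -5.0]
opening: 0.0171
t 8.38 tcp [ 0.5587 -0.0666  0.2712] F [-6.2 -4.6 -5. ] M [-1.07  1.33 -0.06] open 0.0171 q [ 0.54  0.67 -0.9   1.72  0.64  1.03  0.21]
x [ 0.034 -0.026 -0.999] y [-0.715  0.698 -0.043] z [0.698 0.716 0.005]
stand-frame tcp mm [ -0.5  -6.2 269.7] F stand [-7.6  1.3 -5. ]
phi 45.71 delta tool now [0.0109 0.0067 0.0003] n>= 1
 roll total -0.0156 alt 6.268 delta tool after roll [0.0112 0.0062 0.0005]
```

```bash

python3 -m handwheel '[{"translation":[0,0,0],"roll":0,"fingers":150},{"translation":[0,0,0],"roll":-0.01,"fingers":150},{"translation":[0.007,0.004,0],"roll":-0.005,"fingers":150},{"translation":[0.006,0.003,0],"roll":0,"fingers":150},{"translation":[0,0,0],"roll":0,"fingers":150}]'
python3 - <<'E'
from h import *
st();sf(); go(S(0,0,258.5),46.6)
E
```

```text
time: 8.8
tcp_pos: [0.5552, -0.0614, 0.2593]
ee_rot: [-0.664, 1.45, 0.601]
ft_force: [-0.7, -0.5, -0.7]
opening: 0.0353
t 8.8 tcp [ 0.5552 -0.0614  0.2593] F [-0.7 -0.5 -0.7] M [ 0.02  0.05 -0.05] open 0.0353 q [ 0.53  0.67 -0.89  1.76  0.66  1.    0.19]
x [ 0.039 -0.026 -0.999] y [-0.725  0.687 -0.046] z [0.687 0.726 0.008]
stand-frame tcp mm [ 9.000e-01 -1.000e-01  2.578e+02] F stand [-0.9  0.1 -0.7]
phi 46.59 delta tool now [-0.0007  0.0001 -0.0009] n>= 1
 roll total -0.0002 alt 6.283 delta tool after roll [-0.0007  0.0001 -0.0009]
```

```bash

python3 -m handwheel '[{"translation":[0,0,-0.002],"roll":0,"fingers":255},{"translation":[0,0,0],"roll":0,"fingers":255},{"translation":[0,0,0],"roll":0,"fingers":255}]'
python3 - <<'E'
from h import *
st();sf()
E
```

```text
time: 9.05
tcp_pos: [0.5529, -0.0628, 0.2588]
ee_rot: [-0.665, 1.452, 0.603]
ft_force: [-0.3, 0.5, 2.7]
opening: 0.0154
t 9.05 tcp [ 0.5529 -0.0628  0.2588] F [-0.3  0.5  2.7] M [ 0.09  0.05 -0.06] open 0.0154 q [ 0.53  0.67 -0.89  1.76  0.66  1.    0.19]
x [ 0.037 -0.027 -0.999] y [-0.726  0.686 -0.045] z [0.687 0.727 0.006]
stand-frame tcp mm [ -1.7   0.6 257.3] F stand [0.2 0.6 2.7]
```

```bash
sed -i 's/^POT=.*; YAW/POT=np.array([.5535,-.0628,0.0015]); YAW/' h.py
python3 -m handwheel '[{"translation":[0.003,0,0],"roll":0,"fingers":255},{"translation":[0.004,0,0],"roll":0,"fingers":255},{"translation":[0.004,0,0],"roll":0,"fingers":255}]'
python3 - <<'E'
from h import *
st();sf()
E
```

```text
time: 9.3
tcp_pos: [0.5531, -0.0627, 0.2506]
ee_rot: [-0.666, 1.452, 0.6]
ft_force: [-5.1, -0.9, 13.4]
opening: 0.0152
t 9.3 tcp [ 0.5531 -0.0627  0.2506] F [-5.1 -0.9 13.4] M [-0.16  1.03 -0.06] open 0.0152 q [ 0.53  0.68 -0.88  1.77  0.67  0.98  0.18]
x [ 0.038 -0.028 -0.999] y [-0.725  0.687 -0.047] z [0.687 0.726 0.006]
stand-frame tcp mm [-2.000e-01  3.000e-01  2.491e+02] F stand [-4.1  3.1 13.4]
```

```bash

python3 -m handwheel '[{"translation":[0.0015,0,0],"roll":-0.06,"fingers":255},{"translation":[0.0015,0,0],"roll":-0.06,"fingers":255},{"translation":[0.0015,0,0],"roll":-0.06,"fingers":255}]'
python3 - <<'E'
from h import *
st();sf();go(S(0,0,250),90)
E
```

```text
time: 9.55
tcp_pos: [0.5551, -0.0621, 0.2508]
ee_rot: [-0.808, 1.404, 0.733]
ft_force: [-7.1, -1.4, 12.4]
opening: 0.0153
t 9.55 tcp [ 0.5551 -0.0621  0.2508] F [-7.1 -1.4 12.4] M [ 0.09  1.55 -0.77] open 0.0153 q [ 0.55  0.7  -0.93  1.77  0.71  1.    0.33]
x [ 0.044 -0.029 -0.999] y [-0.836  0.546 -0.052] z [ 0.547  0.837 -0.   ]
stand-frame tcp mm [  1.6  -0.6 249.3] F stand [-5.8  4.2 12.4]
phi 56.84 delta tool now [-0.0007  0.0009 -0.0015] n>= 1
 roll total -0.5788 alt 5.704 delta tool after roll [-0.0007  0.0016 -0.0007]
```

```bash

python3 -m handwheel '[{"translation":[0.0015,0,-0.002],"roll":-0.1,"fingers":255},{"translation":[0.0015,0,-0.001],"roll":-0.1,"fingers":255},{"translation":[0.0015,0,-0.001],"roll":-0.1,"fingers":255},{"translation":[0.0015,0,-0.001],"roll":-0.1,"fingers":255}]'
python3 - <<'E'
from h import *
st();sf();go(S(0,0,250),92)
E
```

```text
time: 9.88
tcp_pos: [0.5559, -0.0615, 0.2522]
ee_rot: [-1.121, 1.257, 1.037]
ft_force: [-6.8, -0.4, 11.6]
opening: 0.0153
t 9.88 tcp [ 0.5559 -0.0615  0.2522] F [-6.8 -0.4 11.6] M [ 0.72  1.61 -0.81] open 0.0153 q [ 0.6   0.73 -1.04  1.77  0.77  1.04  0.67]
x [ 0.053 -0.021 -0.998] y [-0.984  0.168 -0.056] z [ 0.169  0.986 -0.012]
stand-frame tcp mm [  2.6  -0.9 250.7] F stand [-4.9  4.7 11.6]
phi 80.28 delta tool now [ 0.0006  0.0022 -0.0017] n>= 1
 roll total -0.2045 alt 6.079 delta tool after roll [ 0.0007  0.0025 -0.0012]
```

```bash

python3 -m handwheel '[{"translation":[0.001,0.002,-0.001],"roll":-0.1,"fingers":255},{"translation":[0.001,0.001,-0.001],"roll":-0.1,"fingers":255},{"translation":[0,0,0],"roll":0,"fingers":255},{"translation":[-0.008,0,0],"roll":0,"fingers":255},{"translation":[-0.01,0,0],"roll":0,"fingers":255}]'
python3 - <<'E'
from h import *
st();sf();go(S(0,0,250),92)
E
```

```text
time: 10.3
tcp_pos: [0.5524, -0.0606, 0.2714]
ee_rot: [-1.272, 1.163, 1.189]
ft_force: [-0.8, -0.4, -3.9]
opening: 0.0154
t 10.3 tcp [ 0.5524 -0.0606  0.2714] F [-0.8 -0.4 -3.9] M [0.01 0.09 0.04] open 0.0154 q [ 0.64  0.73 -1.11  1.76  0.77  1.1   0.88]
x [ 0.054 -0.014 -0.998] y [-0.998 -0.037 -0.054] z [-0.036  0.999 -0.016]
stand-frame tcp mm [  0.8   2.3 269.9] F stand [-0.8  0.3 -3.9]
phi 92.08 delta tool now [ 0.02    0.     -0.0019] n>= 1
 roll total 0.0013 alt -6.282 delta tool after roll [ 0.0199 -0.001  -0.0022]
```

```bash

python3 -m handwheel '[{"translation":[-0.02,0,0],"roll":0,"fingers":255},{"translation":[-0.03,0.001,0],"roll":0,"fingers":255},{"translation":[-0.03,0.001,0],"roll":0,"fingers":255},{"translation":[-0.02,0,0],"roll":0,"fingers":255},{"translation":[0,0,0],"roll":0,"fingers":255}]'
python3 - <<'E'
from h import *
st();sf()
p=manip.get_image("top"); crop(p,120,160,360,390,"b1.png",3)
P=cloud(p)
q=manip.get_image("side"); crop(q,230,80,550,390,"b2.png",2)
for o in ["glue_bottle","swab_cup","spool_b","coil_a"]:
    for im in (p,q):
        for k in manip.outline_of(o,im)[:5]:
            pts=cloud(im)[k["mask"]]; print(o,round(k["score"],2),np.round(k["bbox"]),np.round(np.nanmedian(pts,0),3),np.round(np.nanmax(pts[:,2]),3))
E
```

```text
time: 10.72
tcp_pos: [0.5431, -0.0601, 0.3759]
ee_rot: [-1.271, 1.166, 1.192]
ft_force: [0.6, 1.1, -2.9]
opening: 0.0152
t 10.72 tcp [ 0.5431 -0.0601  0.3759] F [ 0.6  1.1 -2.9] M [0.11 0.01 0.01] open 0.0152 q [ 0.69  0.62 -1.2   1.61  0.63  1.29  1.  ]
x [ 0.05  -0.015 -0.999] y [-0.998 -0.038 -0.049] z [-0.037  0.999 -0.017]
stand-frame tcp mm [ -5.2   9.4 374.4] F stand [ 1.2  0.4 -2.9]
glue_bottle 0.5 [208. 194. 224. 208.] [0.652 0.467 0.082] 0.158
glue_bottle 0.18 [338. 198. 375. 238.] [ 0.506 -0.04   0.365] 0.626
glue_bottle 0.76 [267. 295. 284. 331.] [0.66  0.487 0.066] 0.128
swab_cup 0.72 [217. 198. 237. 217.] [0.617 0.414 0.029] 0.146
swab_cup 0.58 [287. 275. 316. 317.] [0.616 0.41  0.045] 0.159
spool_b 0.76 [298. 326. 311. 341.] [0.579 0.498 0.025] 0.06
spool_b 0.65 [328. 115. 374. 164.] [ 0.54  -0.017  0.344] 0.406
coil_a 0.25 [223. 202. 238. 216.] [0.618 0.413 0.026] 0.139
coil_a 0.64 [286. 275. 311. 319.] [0.618 0.422 0.043] 0.159
coil_a 0.62 [328. 163. 339. 185.] [ 0.59  -0.053  0.188] 0.224
coil_a 0.48 [338. 172. 348. 187.] [ 0.554 -0.017  0.194] 0.221
```

View pics/b1.png

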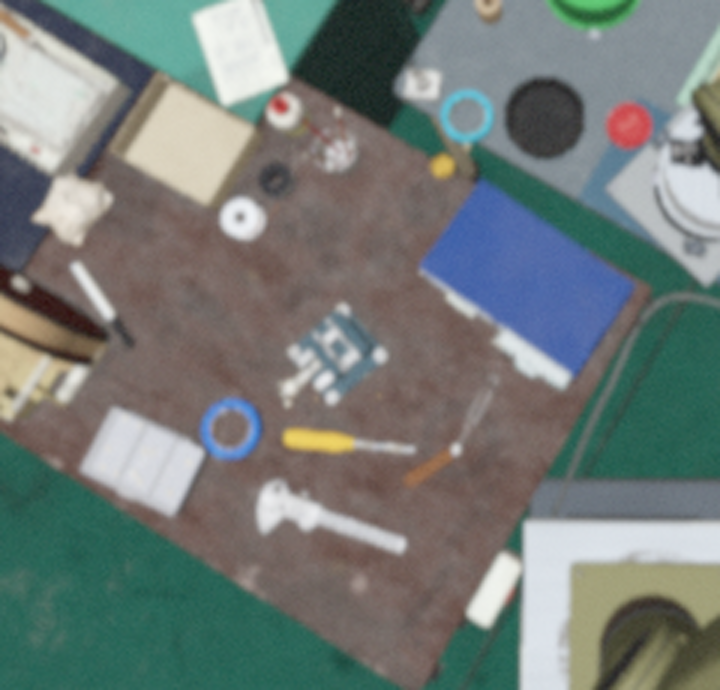

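View pics/b2.png

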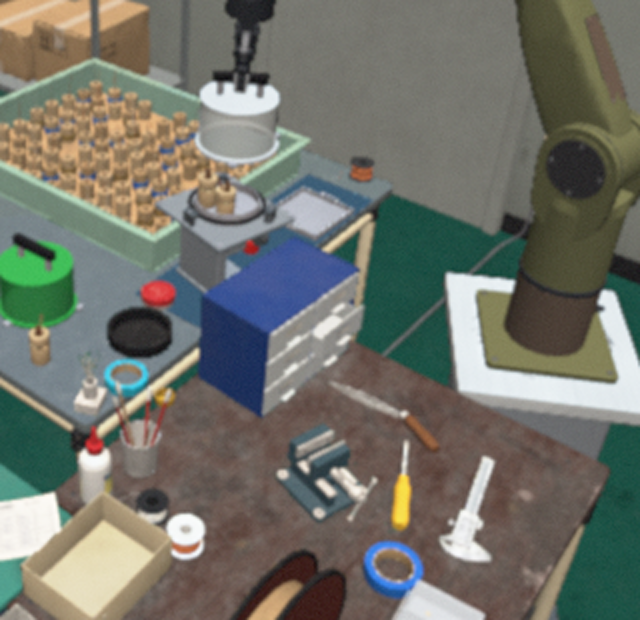

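```bash
python3 - <<'E'
from h import *
p=manip.get_image("top"); q=manip.get_image("side")
g=.004; H=np.zeros((200,200),np.uint8); O=np.array([.15,.0])
cnt=np.zeros((200,200)); 
for im in (p,q):
    P=cloud(im).reshape(-1,3); P=P[~np.isnan(P[:,0])]
    ij=np.floor((P[:,:2]-O)/g).astype(int); ok=(ij>=0).all(1)&(ij<200).all(1)
    P=P[ok];ij=ij[ok]; m=(P[:,2]>.015)|(P[:,2]<-.03)
    np.add.at(cnt,(ij[m,0],ij[m,1]),1)
ob=(cnt>=1).astype(np.uint8); ob=cv2.morphologyEx(ob,cv2.MORPH_CLOSE,np.ones((3,3)))
d=cv2.distanceTransform(1-ob,cv2.DIST_L2,5)*g
# local maxima in bench region
D=d.copy()
for k in range(6):
    i,j=np.unravel_index(np.argmax(D[:,40:]),D[:,40:].shape); j+=40
    X=O+(np.array([i,j])+.5)*g; print(np.round(X,3),"clear",round(D[i,j],3),"px",np.round(px(p,[*X,0])))
    yy,xx=np.mgrid[0:200,0:200]; D[(yy-i)**2+(xx-j)**2<(.06/g)**2]=0
E
```

```text
[0.948 0.758] clear 0.139 px [153. 132.]
[0.152 0.798] clear 0.106 px [125. 332.]
[0.404 0.558] clear 0.105 px [193. 265.]
[0.948 0.698] clear 0.099 px [168. 132.]
[0.44  0.606] clear 0.087 px [181. 255.]
[0.9   0.794] clear 0.085 px [143. 143.]
```

```bash
python3 - <<'E'
from h import *
p=manip.get_image("top"); q=manip.get_image("side")
g=.004; O=np.array([.15,.0]); cnt=np.zeros((200,200))
for im in (p,q):
    P=cloud(im).reshape(-1,3); P=P[~np.isnan(P[:,0])]
    ij=np.floor((P[:,:2]-O)/g).astype(int); ok=(ij>=0).all(1)&(ij<200).all(1)
    P=P[ok];ij=ij[ok]; m=(P[:,2]>.018)|(P[:,2]<-.03)
    np.add.at(cnt,(ij[m,0],ij[m,1]),1)
ob=(cnt>=1).astype(np.uint8); ob=cv2.medianBlur(cv2.dilate(ob,np.ones((2,2))),3)
d=cv2.distanceTransform(1-ob,cv2.DIST_L2,5)*g
for x in np.arange(.34,.66,.02):
    print(round(x,2),[int(1000*d[int((x-.15)/g),int(y/g)]) for y in np.arange(.24,.56,.02)])
E
```

```text
0.34 [47, 63, 71, 51, 34, 19, 8, 0, 0, 0, 0, 8, 16, 28, 36, 36, 39]
0.36 [35, 51, 59, 48, 28, 8, 0, 0, 0, 0, 0, 11, 29, 43, 55, 56, 59]
0.38 [28, 31, 44, 50, 30, 14, 0, 0, 0, 0, 4, 20, 37, 55, 71, 76, 79]
0.4 [8, 16, 31, 46, 42, 28, 14, 0, 0, 5, 16, 31, 46, 64, 81, 96, 99]
0.42 [0, 5, 19, 31, 44, 42, 26, 11, 5, 19, 31, 44, 59, 74, 88, 88, 90]
0.44 [0, 0, 4, 16, 34, 54, 39, 26, 24, 33, 47, 59, 72, 71, 68, 68, 70]
0.46 [0, 0, 0, 12, 32, 52, 54, 46, 44, 49, 61, 75, 62, 51, 48, 48, 50]
0.48 [0, 0, 4, 17, 35, 55, 70, 66, 64, 68, 77, 62, 47, 34, 28, 28, 30]
0.5 [0, 0, 12, 30, 45, 61, 79, 79, 76, 79, 71, 51, 34, 19, 8, 8, 14]
0.52 [0, 8, 25, 39, 56, 73, 66, 59, 56, 59, 56, 46, 28, 8, 0, 0, 4]
0.54 [4, 19, 35, 51, 59, 65, 50, 39, 36, 40, 42, 28, 20, 8, 0, 0, 0]
0.56 [14, 31, 28, 31, 44, 55, 37, 22, 16, 25, 30, 14, 4, 0, 5, 4, 0]
0.58 [28, 23, 8, 16, 34, 42, 28, 12, 0, 8, 12, 8, 0, 0, 4, 4, 4]
0.6 [36, 21, 5, 14, 33, 33, 14, 4, 0, 0, 0, 8, 0, 0, 8, 0, 11]
0.62 [16, 16, 0, 20, 40, 33, 14, 0, 0, 0, 0, 20, 16, 16, 4, 4, 21]
0.64 [0, 0, 11, 25, 40, 42, 23, 5, 0, 0, 0, 4, 0, 8, 0, 11, 19]
```

```bash

python3 -m handwheel '[{"translation":[0,0.002,0.02],"roll":0,"fingers":255},{"translation":[0,0.002,0.035],"roll":0,"fingers":255},{"translation":[0,0.002,0.035],"roll":0,"fingers":255},{"translation":[0,0.002,0.035],"roll":0,"fingers":255},{"translation":[0,0.002,0.035],"roll":0,"fingers":255},{"translation":[0,0.002,0.035],"roll":0,"fingers":255},{"translation":[0,0.002,0.035],"roll":0,"fingers":255},{"translation":[0,0.002,0.035],"roll":0,"fingers":255}]'
python3 - <<'E'
from h import *
st();go([.498,.385,.375],92)
E
```

```text
time: 12.08
tcp_pos: [0.5213, 0.2004, 0.3628]
ee_rot: [-1.254, 1.19, 1.176]
ft_force: [0.8, 0.3, -3.4]
opening: 0.0151
t 12.08 tcp [0.5213 0.2004 0.3628] F [ 0.8  0.3 -3.4] M [0.08 0.01 0.02] open 0.0151 q [ 0.14  0.63 -1.11  1.58  0.63  1.3   0.52]
x [ 0.042 -0.023 -0.999] y [-0.999 -0.012 -0.041] z [-0.011  1.    -0.023]
phi 90.64 delta tool now [-0.0174  0.0206  0.1845] n>= 5
 roll total -0.0237 alt 6.259 delta tool after roll [-0.0122  0.0169  0.1853]
```

```bash

python3 -m handwheel '[{"translation":[0,0.004,0.035],"roll":0,"fingers":255},{"translation":[0,0.004,0.035],"roll":0,"fingers":255},{"translation":[0,0.004,0.035],"roll":0,"fingers":255},{"translation":[0,0.004,0.035],"roll":0,"fingers":255},{"translation":[0,0.004,0.025],"roll":0,"fingers":255},{"translation":[0,0,0.015],"roll":0,"fingers":255},{"translation":[0,0,0],"roll":0,"fingers":255}]'
python3 - <<'E'
from h import *
st();go([.498,.385,.115],92)
p=manip.get_image("side"); crop(p,230,180,470,390,"b3.png",3)
E
```

```text
time: 12.67
tcp_pos: [0.4925, 0.3996, 0.3571]
ee_rot: [-1.254, 1.18, 1.191]
ft_force: [-1.4, -0.3, -1.8]
opening: 0.015
t 12.67 tcp [0.4925 0.3996 0.3571] F [-1.4 -0.3 -1.8] M [ 0.03  0.09 -0.  ] open 0.015 q [-0.28  0.73 -1.03  1.35  0.66  1.4   0.29]
x [ 0.039 -0.014 -0.999] y [-0.999 -0.023 -0.038] z [-0.023  1.    -0.014]
phi 91.31 delta tool now [ 0.2423  0.0041 -0.0112] n>= 6
 roll total -0.0121 alt 6.271 delta tool after roll [ 0.2421 -0.005  -0.0148]
```

View pics/b3.png

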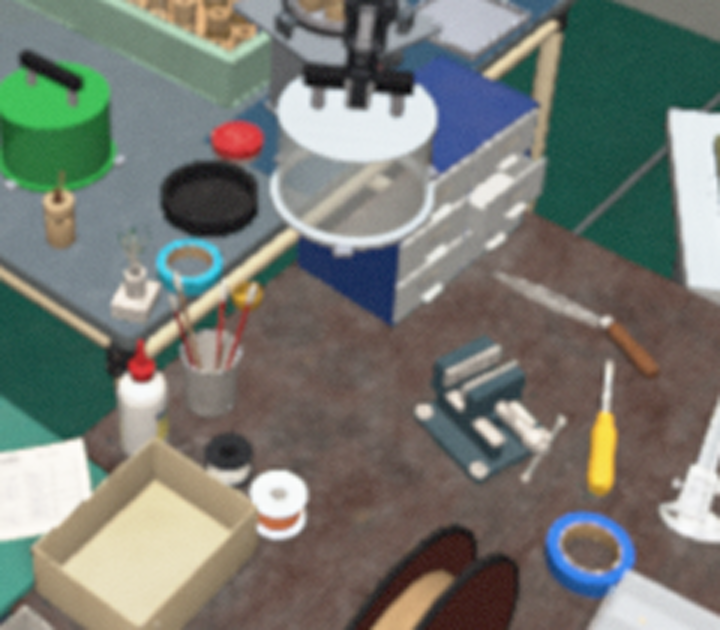

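```bash

python3 -m handwheel '[{"translation":[0.02,0,-0.004],"roll":-0.012,"fingers":255},{"translation":[0.03,0,-0.004],"roll":0,"fingers":255},{"translation":[0.03,0,-0.004],"roll":0,"fingers":255},{"translation":[0.03,0.002,0],"roll":0,"fingers":255},{"translation":[0.03,0.002,0],"roll":0,"fingers":255},{"translation":[0.03,0,0],"roll":0,"fingers":255},{"translation":[0.02,0,0],"roll":0,"fingers":255},{"translation":[0,0,0],"roll":0,"fingers":255}]'
python3 - <<'E'
from h import *
st();go([.498,.385,.100],92)
E
```

```text
time: 13.38
tcp_pos: [0.5037, 0.3741, 0.1623]
ee_rot: [-1.26, 1.178, 1.183]
ft_force: [-0.2, -0.8, -3.0]
opening: 0.0148
t 13.38 tcp [0.5037 0.3741 0.1623] F [-0.2 -0.8 -3. ] M [-0.13  0.12  0.03] open 0.0148 q [-0.27  0.91 -0.91  1.63  0.88  1.04  0.12]
x [ 0.046 -0.018 -0.999] y [-0.999 -0.023 -0.046] z [-0.022  1.    -0.019]
phi 91.27 delta tool now [0.0618 0.0083 0.0122] n>= 2
 roll total -0.0128 alt 6.27 delta tool after roll [0.0623 0.0053 0.0111]
```

```bash

python3 -m handwheel '[{"translation":[0.02,0.004,0.006],"roll":-0.012,"fingers":255},{"translation":[0.02,0.004,0.006],"roll":0,"fingers":255},{"translation":[0.01,0,0],"roll":0,"fingers":255},{"translation":[0.004,0,0],"roll":0,"fingers":255},{"translation":[0,0,0],"roll":0,"fingers":255}]'
python3 - <<'E'
from h import *
st();go([.498,.385,.100],92)
E
```

```text
time: 13.8
tcp_pos: [0.5037, 0.3808, 0.11]
ee_rot: [-1.265, 1.173, 1.181]
ft_force: [-0.0, 0.0, -2.8]
opening: 0.015
t 13.8 tcp [0.5037 0.3808 0.11  ] F [-0.   0.  -2.8] M [-0.03  0.06  0.03] open 0.015 q [-0.3   0.98 -0.87  1.66  0.96  0.96  0.05]
x [ 0.051 -0.018 -0.999] y [-0.998 -0.025 -0.051] z [-0.024  1.    -0.019]
phi 91.4 delta tool now [0.0096 0.0061 0.0045] n>= 1
 roll total -0.0105 alt 6.273 delta tool after roll [0.01   0.0055 0.0044]
```

```bash

python3 -m handwheel '[{"translation":[0.005,0.004,0.002],"roll":0,"fingers":255},{"translation":[0.003,0,0],"roll":0,"fingers":255},{"translation":[0.003,0,0],"roll":0,"fingers":255}]'
python3 - <<'E'
from h import *
st()
E
```

```text
time: 14.05
tcp_pos: [0.5026, 0.3832, 0.1021]
ee_rot: [-1.262, 1.168, 1.176]
ft_force: [-0.1, 0.3, -3.6]
opening: 0.015
t 14.05 tcp [0.5026 0.3832 0.1021] F [-0.1  0.3 -3.6] M [0.   0.07 0.  ] open 0.015 q [-0.31  0.99 -0.86  1.66  0.97  0.95  0.03]
x [ 0.056 -0.014 -0.998] y [-0.998 -0.022 -0.056] z [-0.021  1.    -0.016]
```

```bash

python3 -m handwheel '[{"translation":[0.003,0,0],"roll":0,"fingers":255},{"translation":[0.002,0,0],"roll":0,"fingers":255},{"translation":[0.002,0,0],"roll":0,"fingers":255}]'
python3 - <<'E'
from h import *
st()
E
python3 -m handwheel '[{"translation":[0.002,0,0],"roll":0,"fingers":255},{"translation":[0.002,0,0],"roll":0,"fingers":255}]'
python3 - <<'E'
from h import *
st()
E
```

```text
time: 14.3
tcp_pos: [0.5039, 0.3827, 0.0999]
ee_rot: [-1.264, 1.167, 1.172]
ft_force: [-3.8, -4.0, 11.1]
opening: 0.0148
t 14.3 tcp [0.5039 0.3827 0.0999] F [-3.8 -4.  11.1] M [-0.58  1.05  0.15] open 0.0148 q [-0.31  0.99 -0.85  1.67  0.98  0.94  0.02]
x [ 0.06  -0.016 -0.998] y [-0.998 -0.021 -0.06 ] z [-0.02   1.    -0.017]
time: 14.47
tcp_pos: [0.5035, 0.3829, 0.1]
ee_rot: [-1.265, 1.165, 1.171]
ft_force: [-3.0, -4.2, 8.9]
opening: 0.0152
t 14.47 tcp [0.5035 0.3829 0.1   ] F [-3.  -4.2  8.9] M [-0.61  0.92  0.11] open 0.0152 q [-0.31  0.99 -0.85  1.67  0.98  0.94  0.02]
x [ 0.062 -0.015 -0.998] y [-0.998 -0.021 -0.062] z [-0.02   1.    -0.017]
```

```bash

python3 -m handwheel '[{"translation":[0,0,0],"roll":0,"fingers":60},{"translation":[0,0,0],"roll":0,"fingers":60},{"translation":[0,0,0],"roll":0,"fingers":60},{"translation":[-0.02,0,0],"roll":0,"fingers":60},{"translation":[-0.04,0,0],"roll":0,"fingers":60},{"translation":[-0.04,0,0],"roll":0,"fingers":60},{"translation":[-0.04,0,0],"roll":0,"fingers":60},{"translation":[-0.04,0,0],"roll":0,"fingers":60}]'
python3 - <<'E'
from h import *
st()
E
```

```text
time: 15.13
tcp_pos: [0.4914, 0.3827, 0.279]
ee_rot: [-1.268, 1.177, 1.174]
ft_force: [1.1, 1.1, -0.4]
opening: 0.0652
t 15.13 tcp [0.4914 0.3827 0.279 ] F [ 1.1  1.1 -0.4] M [0.04 0.   0.03] open 0.0652 q [-0.26  0.78 -0.99  1.52  0.74  1.23  0.21]
x [ 0.054 -0.024 -0.998] y [-0.998 -0.023 -0.053] z [-0.021  0.999 -0.025]
```

```bash
python3 - <<'E'
from h import *
p=manip.get_image("top"); crop(p,310,170,450,300,"c1.png",5)
q=manip.get_image("side"); crop(q,290,130,420,230,"c2.png",6)
c,n=np.cos(YAW),np.sin(YAW)
for nm,im in (("top",p),("side",q)):
    P=cloud(im); d=(P-POT)*1000; Q=np.stack([c*d[...,0]+n*d[...,1],-n*d[...,0]+c*d[...,1],d[...,2]],-1)
    m=(np.hypot(Q[...,0],Q[...,1])<62)&(Q[...,2]>185)
    nl,lab,stt,cen=cv2.connectedComponentsWithStats(m.astype(np.uint8))
    for i in range(1,nl):
        if stt[i,4]>5:
            z=Q[lab==i]; t=z[(z[:,2]<212)&(z[:,2]>198)]
            print(nm,stt[i],"mean",np.round(z.mean(0)),"top-face",len(t),np.round(t.mean(0),1) if len(t) else "", cv2.minEnclosingCircle(t[:,:2].astype(np.float32)) if len(t) else "")
    for k in manip.outline_of("coil_a",im)[:6]:
        z=Q[k["mask"]]; print(nm,"net",round(k["score"],2),np.round(k["bbox"]),np.round(np.nanmedian(z,0)))
E
```

```text
top [353 205  10  10  71] mean [ 23. -26. 205.] top-face 58 [ 23.3 -26.7 204.6] ((23.620328903198242, -26.413076400756836), 16.396093368530273)
top [343 214   9  11  68] mean [ 26.  25. 206.] top-face 49 [ 25.5  24.7 205.2] ((25.56647491455078, 23.702791213989258), 16.304494857788086)
top net 0.57 [342. 214. 353. 224.] [ 25.  27. 204.]
top net 0.19 [208. 194. 225. 202.] [454. 291.  77.]
side [329 164  12  17 109] mean [ 32. -15. 202.] top-face 58 [ 29.4 -16.7 204.5] ((34.98979187011719, -7.815822601318359), 36.18217849731445)
side net 0.44 [331. 165. 336. 185.] [ 32. -18. 188.]
```

View pics/c1.png

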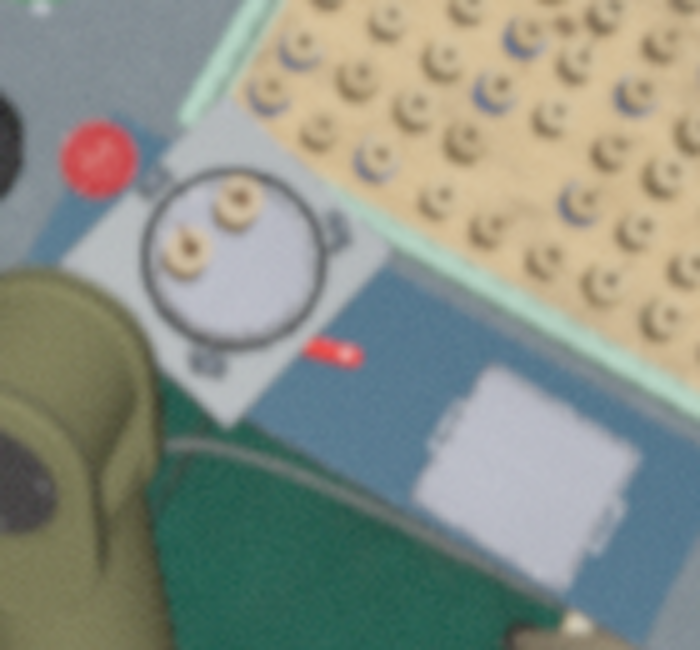

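View pics/c2.png

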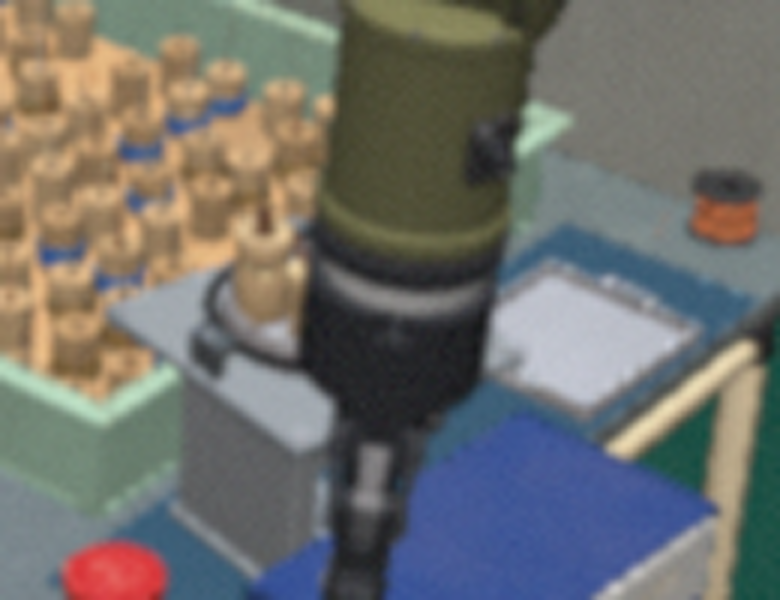

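```bash
python3 - <<'E'
from h import *
p=manip.get_image("top"); P=cloud(p)
k=manip.outline_of("drip_tray",p)[0]; m=k["mask"]&(P[...,2]<.03)
m=cv2.morphologyEx(m.astype(np.uint8),cv2.MORPH_OPEN,np.ones((5,5),np.uint8))>0
print(k["score"],np.round(k["bbox"]),m.sum(),np.round(np.nanmedian(P[m],0),4))
v,u=np.nonzero(m); X=np.array([wz(p,a,b,.008)[:2] for a,b in zip(u,v)]).astype(np.float32)
print(cv2.minAreaRect(X))
im=p["image"].astype(int); br=(im.min(2)>140); br[:,:385]=0;br[:,450:]=0;br[:235]=0;br[295:]=0
br=cv2.morphologyEx(br.astype(np.uint8),cv2.MORPH_OPEN,np.ones((7,7),np.uint8))
v,u=np.nonzero(br); X=np.array([wz(p,a,b,.005)[:2] for a,b in zip(u,v)]).astype(np.float32); print(len(X),cv2.minAreaRect(X),X.mean(0))
print("depth in tray mid", np.round(P[260:270,405:420,2].mean(),4))
for nm,X in (("A",S(23.3,-26.7)),("B",S(25.5,24.7))): print(nm,np.round(X,4))
B=S(25.5,24.7); go([B[0],B[1],.30],90.6)
E
```

```text
0.8 [391. 242. 440. 289.] 1147 [ 0.4125 -0.3028  0.0065]
((0.4102930426597595, -0.3031032085418701), (0.14850541949272156, 0.12688705325126648), 58.79412078857422)
1352 ((0.44713863730430603, -0.33001187443733215), (0.15145249664783478, 0.22433380782604218), 53.873600006103516) [ 0.42272162 -0.31796813]
depth in tray mid nan
A [ 0.5889 -0.0642  0.0015]
B [ 0.5531 -0.0273  0.0015]
phi 91.18 delta tool now [-0.0099 -0.0535 -0.4109] n>= 10
 roll total 0.0101 alt -6.273 delta tool after roll [-0.0239 -0.0571 -0.4099]
```

```bash

python3 -m handwheel '[{"translation":[-0.01,-0.005,-0.025],"roll":0.01,"fingers":60},{"translation":[-0.01,-0.005,-0.04],"roll":0,"fingers":60},{"translation":[0,-0.005,-0.04],"roll":0,"fingers":60},{"translation":[0,-0.005,-0.04],"roll":0,"fingers":85},{"translation":[0,-0.005,-0.04],"roll":0,"fingers":85},{"translation":[0,-0.005,-0.04],"roll":0,"fingers":85},{"translation":[0,-0.005,-0.04],"roll":0,"fingers":85},{"translation":[0,-0.005,-0.04],"roll":0,"fingers":85}]'
python3 - <<'E'
from h import *
st();B=S(25.5,24.7); go([B[0],B[1],.28],90.6)
E
```

```text
time: 16.1
tcp_pos: [0.5297, 0.0756, 0.2924]
ee_rot: [-1.266, 1.192, 1.197]
ft_force: [1.5, -0.1, -0.5]
opening: 0.0569
t 16.1 tcp [0.5297 0.0756 0.2924] F [ 1.5 -0.1 -0.5] M [ 0.03 -0.03 -0.01] open 0.0569 q [ 0.38  0.68 -1.1   1.76  0.71  1.14  0.65]
x [ 0.03  -0.027 -0.999] y [-0.999 -0.031 -0.03 ] z [-0.031  0.999 -0.028]
phi 91.75 delta tool now [ 0.0159 -0.0197 -0.1032] n>= 3
 roll total 0.0201 alt -6.263 delta tool after roll [ 0.0124 -0.0223 -0.1031]
```

```bash

python3 -m handwheel '[{"translation":[0,-0.006,-0.03],"roll":0.02,"fingers":90},{"translation":[0,-0.006,-0.03],"roll":0,"fingers":90},{"translation":[0,-0.006,-0.025],"roll":0,"fingers":90},{"translation":[0,-0.004,-0.016],"roll":0,"fingers":90},{"translation":[0,0,0],"roll":0,"fingers":90}]'
python3 - <<'E'
from h import *
st();B=S(25.5,24.7); go([B[0],B[1],.174],90.6)
p=manip.get_image("side"); crop(p,290,100,420,210,"c3.png",6)
E
```

```text
time: 16.52
tcp_pos: [0.5504, -0.0468, 0.2853]
ee_rot: [-1.235, 1.231, 1.177]
ft_force: [-0.7, -1.0, -0.2]
opening: 0.0552
t 16.52 tcp [ 0.5504 -0.0468  0.2853] F [-0.7 -1.  -0.2] M [ 0.04  0.01 -0.01] open 0.0552 q [ 0.58  0.71 -1.09  1.71  0.72  1.17  0.84]
x [ 0.011 -0.036 -0.999] y [-1.     0.008 -0.012] z [ 0.009  0.999 -0.036]
phi 89.5 delta tool now [ 0.1106 -0.0012  0.0235] n>= 3
 roll total -0.0191 alt 6.264 delta tool after roll [ 0.1113 -0.0029  0.0195]
```

View pics/c3.png

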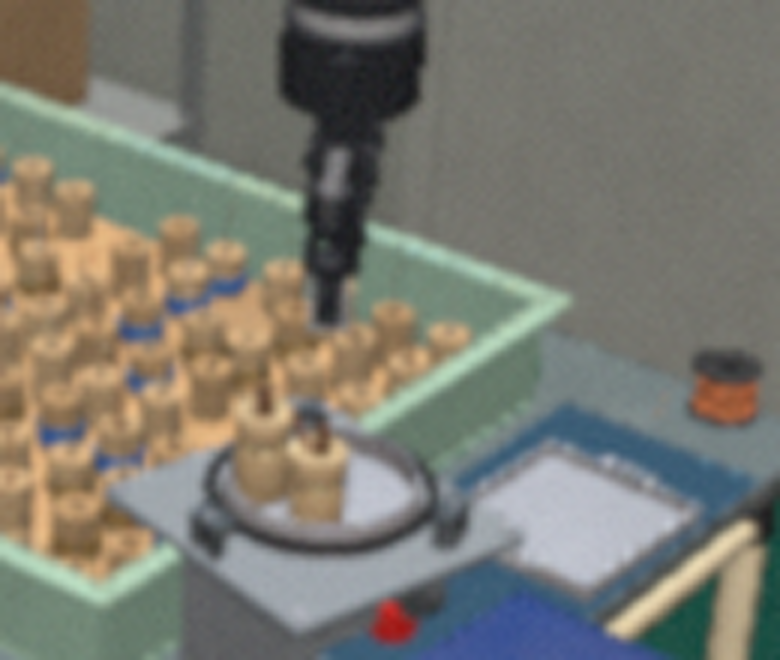

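```bash

python3 -m handwheel '[{"translation":[0.01,-0.001,0.012],"roll":-0.019,"fingers":90},{"translation":[0.015,0,0.01],"roll":0,"fingers":90},{"translation":[0.015,0,0],"roll":0,"fingers":90},{"translation":[0,0,0],"roll":0,"fingers":90},{"translation":[0,0,0],"roll":0,"fingers":90}]'
python3 - <<'E'
from h import *
st();B=S(25.5,24.7); go([B[0],B[1],.174],90.6)
E
```

```text
time: 16.98
tcp_pos: [0.5481, -0.0128, 0.2389]
ee_rot: [-1.253, 1.212, 1.213]
ft_force: [1.5, -0.1, -0.3]
opening: 0.0551
t 16.98 tcp [ 0.5481 -0.0128  0.2389] F [ 1.5 -0.1 -0.3] M [ 0.05 -0.01 -0.03] open 0.0551 q [ 0.51  0.77 -1.06  1.77  0.78  1.09  0.76]
x [ 0.006 -0.028 -1.   ] y [-1.    -0.029 -0.005] z [-0.028  0.999 -0.028]
phi 91.63 delta tool now [ 0.0653 -0.0042 -0.0129] n>= 2
 roll total 0.0179 alt -6.265 delta tool after roll [ 0.0649 -0.0048 -0.0146]
```

```bash

python3 -m handwheel '[{"translation":[0,-0.003,-0.008],"roll":0.01,"fingers":90},{"translation":[0,0,-0.002],"roll":0,"fingers":90},{"translation":[0,0,0],"roll":0,"fingers":90},{"translation":[0,0,0],"roll":0,"fingers":90}]'
python3 - <<'E'
from h import *
st();B=S(25.5,24.7); go([B[0],B[1],.174],90.6)
E
```

```text
time: 17.32
tcp_pos: [0.5518, -0.0194, 0.2403]
ee_rot: [-1.249, 1.212, 1.209]
ft_force: [-0.3, 0.1, -0.1]
opening: 0.0552
t 17.32 tcp [ 0.5518 -0.0194  0.2403] F [-0.3  0.1 -0.1] M [-0.01  0.02  0.01] open 0.0552 q [ 0.52  0.77 -1.06  1.76  0.78  1.09  0.78]
x [ 0.007 -0.026 -1.   ] y [-1.    -0.024 -0.007] z [-0.024  0.999 -0.026]
phi 91.37 delta tool now [ 0.0665 -0.0006 -0.0062] n>= 2
 roll total 0.0134 alt -6.27 delta tool after roll [ 0.0663 -0.0012 -0.0079]
```

```bash

python3 -m handwheel '[{"translation":[0.015,-0.001,-0.006],"roll":0.01,"fingers":90},{"translation":[0.02,0,-0.001],"roll":0,"fingers":90},{"translation":[0.015,0,0],"roll":0,"fingers":90},{"translation":[0.006,0,0],"roll":0,"fingers":90},{"translation":[0,0,0],"roll":0,"fingers":90}]'
python3 - <<'E'
from h import *
st();B=S(25.5,24.7); go([B[0],B[1],.174],90.6)
E
```

```text
time: 17.73
tcp_pos: [0.5553, -0.0306, 0.1823]
ee_rot: [-1.24, 1.216, 1.194]
ft_force: [-0.9, 0.9, 0.1]
opening: 0.0553
t 17.73 tcp [ 0.5553 -0.0306  0.1823] F [-0.9  0.9  0.1] M [-0.01  0.04 -0.02] open 0.0553 q [ 0.5   0.84 -1.    1.82  0.88  0.99  0.7 ]
x [ 0.012 -0.027 -1.   ] y [-1.    -0.008 -0.012] z [-0.008  1.    -0.027]
phi 90.46 delta tool now [0.0082 0.0023 0.0035] n>= 1
 roll total -0.0025 alt 6.281 delta tool after roll [0.0083 0.0022 0.0033]
```

```bash

python3 -m handwheel '[{"translation":[0.006,0.001,0.002],"roll":0,"fingers":90},{"translation":[0.002,0.001,0],"roll":0,"fingers":90},{"translation":[0,0,0],"roll":0,"fingers":90}]'
python3 - <<'E'
from h import *
st();B=S(25.5,24.7); go([B[0],B[1],.174],90.6)
E
```

```text
time: 17.98
tcp_pos: [0.5536, -0.0291, 0.1738]
ee_rot: [-1.239, 1.216, 1.192]
ft_force: [-0.5, -0.2, 0.8]
opening: 0.0555
t 17.98 tcp [ 0.5536 -0.0291  0.1738] F [-0.5 -0.2  0.8] M [0.02 0.02 0.01] open 0.0555 q [ 0.5   0.85 -0.99  1.83  0.9   0.98  0.68]
x [ 0.013 -0.026 -1.   ] y [-1.    -0.007 -0.013] z [-0.007  1.    -0.026]
phi 90.37 delta tool now [-0.0003  0.0005  0.0018] n>= 1
 roll total -0.0039 alt 6.279 delta tool after roll [-0.0002  0.0005  0.0018]
```

```bash

python3 -m handwheel '[{"translation":[0,0,0.001],"roll":0,"fingers":255},{"translation":[0,0,0],"roll":0,"fingers":255},{"translation":[0,0,0],"roll":0,"fingers":255},{"translation":[-0.005,0,0],"roll":0,"fingers":255},{"translation":[-0.02,0,0],"roll":0,"fingers":255},{"translation":[-0.025,0,0],"roll":0,"fingers":255},{"translation":[-0.015,0,0],"roll":0,"fingers":255},{"translation":[0,0,0],"roll":0,"fingers":255}]'
python3 - <<'E'
from h import *
st();go([.4177,-.275,.24],58.8)
p=manip.get_image("side"); crop(p,290,100,420,210,"c4.png",6)
E
```

```text
time: 18.65
tcp_pos: [0.5527, -0.0253, 0.2434]
ee_rot: [-1.24, 1.214, 1.193]
ft_force: [0.4, 0.2, -0.8]
opening: 0.0314
t 18.65 tcp [ 0.5527 -0.0253  0.2434] F [ 0.4  0.2 -0.8] M [ 0.05 -0.01 -0.01] open 0.0314 q [ 0.53  0.76 -1.06  1.76  0.78  1.09  0.77]
x [ 0.014 -0.026 -1.   ] y [-1.    -0.008 -0.013] z [-0.008  1.    -0.026]
phi 90.46 delta tool now [ 0.008   0.1371 -0.2484] n>= 6
 roll total 0.5526 alt -5.731 delta tool after roll [ 0.0034 -0.0139 -0.2835]
```

View pics/c4.png

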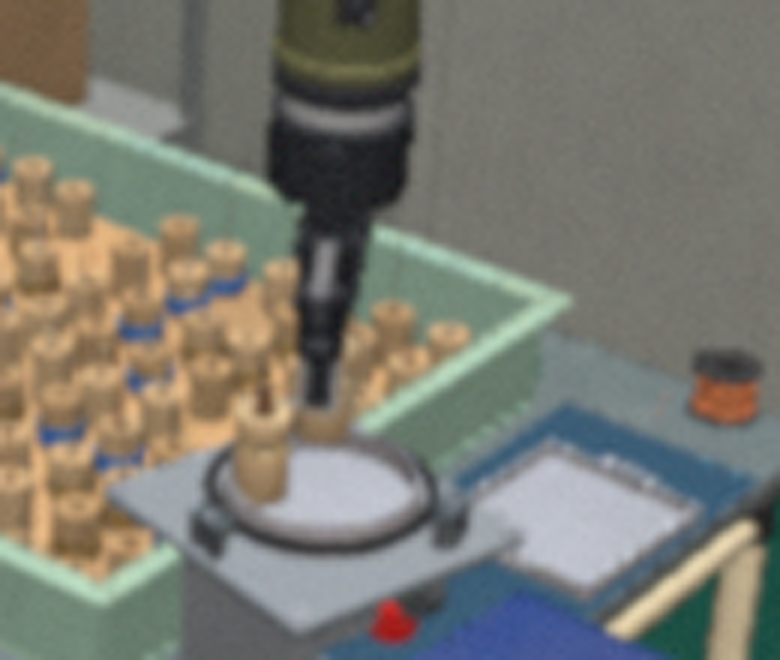

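```bash

python3 -m handwheel '[{"translation":[-0.01,0,0],"roll":0.11,"fingers":255},{"translation":[-0.01,0,0],"roll":0.11,"fingers":255},{"translation":[0,0,0],"roll":0.11,"fingers":255},{"translation":[0,0,0],"roll":0.11,"fingers":255},{"translation":[0,0,-0.01],"roll":0.1,"fingers":255},{"translation":[0,-0.002,-0.03],"roll":0,"fingers":255},{"translation":[0,-0.002,-0.03],"roll":0,"fingers":255},{"translation":[0,-0.002,-0.03],"roll":0,"fingers":255}]'
python3 - <<'E'
from h import *
st();go([.4177,-.275,.20],58.8)
E
```

```text
time: 19.37
tcp_pos: [0.5034, -0.11, 0.2583]
ee_rot: [-0.816, 1.423, 0.78]
ft_force: [0.4, -0.3, -0.3]
opening: 0.0307
t 19.37 tcp [ 0.5034 -0.11    0.2583] F [ 0.4 -0.3 -0.3] M [-0.03 -0.03  0.02] open 0.0307 q [ 0.69  0.65 -0.96  1.85  0.66  0.99  0.46]
x [ 0.007 -0.021 -1.   ] y [-0.854  0.52  -0.017] z [ 0.52   0.854 -0.014]
phi 58.67 delta tool now [ 0.0612 -0.0115 -0.1847] n>= 5
 roll total -0.0023 alt 6.281 delta tool after roll [ 0.0583 -0.0122 -0.1855]
```

```bash

python3 -m handwheel '[{"translation":[0,-0.002,-0.035],"roll":0,"fingers":255},{"translation":[0.01,-0.002,-0.035],"roll":0,"fingers":255},{"translation":[0.01,-0.002,-0.035],"roll":0,"fingers":255},{"translation":[0.01,-0.002,-0.03],"roll":0,"fingers":255},{"translation":[0.01,-0.002,-0.02],"roll":0,"fingers":255},{"translation":[0,0,0],"roll":0,"fingers":255},{"translation":[0,0,0],"roll":0,"fingers":255}]'
python3 - <<'E'
from h import *
st();go([.4177,-.275,.10],58.8)
p=manip.get_image("top"); crop(p,350,200,480,320,"c5.png",5)
E
```

```text
time: 19.95
tcp_pos: [0.4181, -0.2618, 0.2116]
ee_rot: [-0.805, 1.44, 0.779]
ft_force: [0.8, -0.2, -1.0]
opening: 0.0309
t 19.95 tcp [ 0.4181 -0.2618  0.2116] F [ 0.8 -0.2 -1. ] M [ 0.06 -0.04  0.04] open 0.0309 q [ 1.01  0.69 -0.93  1.96  0.76  0.89  0.68]
x [-0.008 -0.022 -1.   ] y [-0.849  0.528 -0.005] z [ 0.528  0.849 -0.022]
phi 58.1 delta tool now [ 0.1119 -0.0061 -0.0089] n>= 3
 roll total -0.0123 alt 6.271 delta tool after roll [ 0.1116 -0.0065 -0.0115]
```

View pics/c5.png

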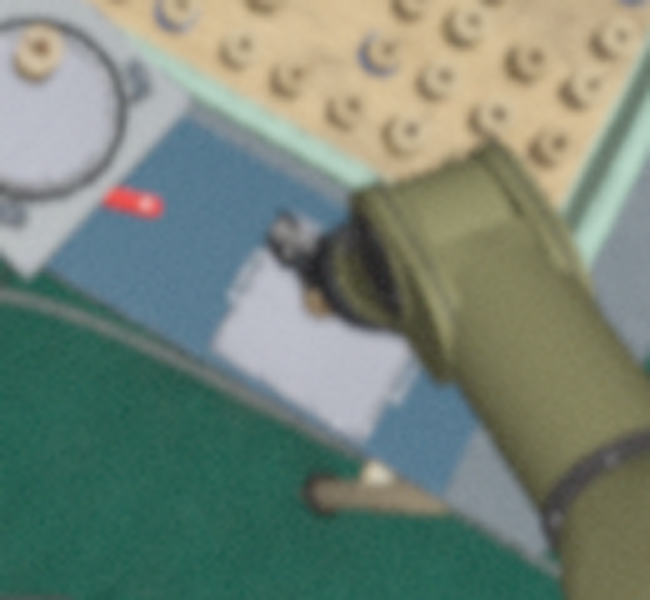

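```bash

python3 -m handwheel '[{"translation":[0.02,-0.003,-0.005],"roll":-0.012,"fingers":255},{"translation":[0.03,-0.003,-0.004],"roll":0,"fingers":255},{"translation":[0.03,0,0],"roll":0,"fingers":255},{"translation":[0.02,0,0],"roll":0,"fingers":255},{"translation":[0.01,0,0],"roll":0,"fingers":255},{"translation":[0,0,0],"roll":0,"fingers":255}]'
python3 - <<'E'
from h import *
st();go([.4177,-.275,.032],58.8)
E
```

```text
time: 20.5
tcp_pos: [0.4253, -0.2689, 0.0995]
ee_rot: [-0.824, 1.424, 0.794]
ft_force: [-0.1, 0.5, -0.7]
opening: 0.0306
t 20.5 tcp [ 0.4253 -0.2689  0.0995] F [-0.1  0.5 -0.7] M [0.04 0.05 0.05] open 0.0306 q [ 0.91  0.86 -0.77  2.03  1.02  0.69  0.49]
x [ 0.002 -0.02  -1.   ] y [-0.861  0.508 -0.012] z [ 0.509  0.861 -0.017]
phi 59.43 delta tool now [ 0.0675  0.0042 -0.008 ] n>= 2
 roll total 0.011 alt -6.272 delta tool after roll [ 0.0675  0.0033 -0.0092]
```

```bash

python3 -m handwheel '[{"translation":[0.02,0.002,-0.005],"roll":0.01,"fingers":255},{"translation":[0.02,0.001,-0.002],"roll":0,"fingers":255},{"translation":[0.012,0,0],"roll":0,"fingers":255},{"translation":[0.005,0,0],"roll":0,"fingers":255},{"translation":[0,0,0],"roll":0,"fingers":255}]'
python3 - <<'E'
from h import *
st();go([.4177,-.275,.028],58.8)
E
```

```text
time: 20.92
tcp_pos: [0.4268, -0.2692, 0.0439]
ee_rot: [-0.825, 1.415, 0.789]
ft_force: [0.2, 0.7, -0.0]
opening: 0.0305
t 20.92 tcp [ 0.4268 -0.2692  0.0439] F [ 0.2  0.7 -0. ] M [0.01 0.01 0.02] open 0.0305 q [ 0.86  0.94 -0.67  2.06  1.19  0.59  0.34]
x [ 0.012 -0.019 -1.   ] y [-0.86   0.509 -0.02 ] z [ 0.51  0.86 -0.01]
phi 59.37 delta tool now [ 0.0159  0.0052 -0.0094] n>= 1
 roll total 0.0099 alt -6.273 delta tool after roll [ 0.0159  0.0048 -0.0097]
```

```bash

python3 -m handwheel '[{"translation":[0.003,0.005,-0.007],"roll":0.01,"fingers":255},{"translation":[0.004,0,-0.002],"roll":0,"fingers":255},{"translation":[0.004,0,0],"roll":0,"fingers":255},{"translation":[0.002,0,0],"roll":0,"fingers":255},{"translation":[0,0,0],"roll":0,"fingers":255}]'
python3 - <<'E'
from h import *
st();go([.4177,-.275,.028],58.8)
E
```

```text
time: 21.33
tcp_pos: [0.4204, -0.2749, 0.0334]
ee_rot: [-0.821, 1.413, 0.777]
ft_force: [0.2, -0.5, -1.0]
opening: 0.0312
t 21.33 tcp [ 0.4204 -0.2749  0.0334] F [ 0.2 -0.5 -1. ] M [ 0.01 -0.01 -0.  ] open 0.0312 q [ 0.86  0.95 -0.65  2.08  1.25  0.55  0.3 ]
x [ 0.018 -0.021 -1.   ] y [-0.855  0.517 -0.026] z [ 0.518  0.855 -0.009]
phi 58.81 delta tool now [ 0.0053  0.0024 -0.0014] n>= 1
 roll total 0.0002 alt -6.283 delta tool after roll [ 0.0054  0.0022 -0.0015]
```

```bash

python3 -m handwheel '[{"translation":[0.003,0,0],"roll":0,"fingers":255},{"translation":[0.002,0,0],"roll":0,"fingers":255},{"translation":[0,0,0],"roll":0,"fingers":255}]'
python3 - <<'E'
from h import *
st()
E
python3 -m handwheel '[{"translation":[0.002,0,0],"roll":0,"fingers":255},{"translation":[0.001,0,0],"roll":0,"fingers":255}]'
python3 - <<'E'
from h import *
st()
E
```

```text
time: 21.58
tcp_pos: [0.4211, -0.2754, 0.0287]
ee_rot: [-0.822, 1.413, 0.775]
ft_force: [-0.9, 0.3, 2.8]
opening: 0.0308
t 21.58 tcp [ 0.4211 -0.2754  0.0287] F [-0.9  0.3  2.8] M [0.04 0.19 0.03] open 0.0308 q [ 0.86  0.96 -0.64  2.08  1.27  0.55  0.28]
x [ 0.019 -0.022 -1.   ] y [-0.855  0.518 -0.028] z [ 0.518  0.855 -0.009]
time: 21.75
tcp_pos: [0.4213, -0.2754, 0.0286]
ee_rot: [-0.825, 1.413, 0.773]
ft_force: [-1.9, 0.3, 7.8]
opening: 0.0309
t 21.75 tcp [ 0.4213 -0.2754  0.0286] F [-1.9  0.3  7.8] M [ 0.26  0.77 -0.01] open 0.0309 q [ 0.86  0.96 -0.64  2.08  1.28  0.55  0.27]
x [ 0.02  -0.025 -0.999] y [-0.855  0.517 -0.03 ] z [ 0.518  0.855 -0.011]
```

```bash

python3 -m handwheel '[{"translation":[0,0,0],"roll":0,"fingers":150},{"translation":[0,0,0],"roll":0,"fingers":100},{"translation":[0,0,0],"roll":0,"fingers":100},{"translation":[-0.01,0,0],"roll":0,"fingers":100},{"translation":[-0.03,0,0],"roll":0,"fingers":100},{"translation":[-0.04,0,0],"roll":0,"fingers":100},{"translation":[-0.04,0,0],"roll":0,"fingers":100},{"translation":[-0.04,0,0],"roll":0,"fingers":100}]'
python3 - <<'E'
from h import *
st();A=S(23.3,-26.7); go([A[0],A[1],.28],-2.4)
p=manip.get_image("side"); crop(p,320,120,440,220,"c6.png",6)
E
```

```text
time: 22.42
tcp_pos: [0.4139, -0.2691, 0.1861]
ee_rot: [-0.815, 1.421, 0.79]
ft_force: [1.3, -1.0, -0.6]
opening: 0.052
t 22.42 tcp [ 0.4139 -0.2691  0.1861] F [ 1.3 -1.  -0.6] M [-0.04 -0.04  0.02] open 0.052 q [ 1.01  0.72 -0.89  1.99  0.81  0.81  0.68]
x [ 0.005 -0.015 -1.   ] y [-0.857  0.515 -0.012] z [ 0.515  0.857 -0.01 ]
phi 58.98 delta tool now [-0.096  -0.0455  0.2648] n>= 7
 roll total 1.0713 alt -5.212 delta tool after roll [-0.0939  0.212   0.1663]
```

View pics/c6.png

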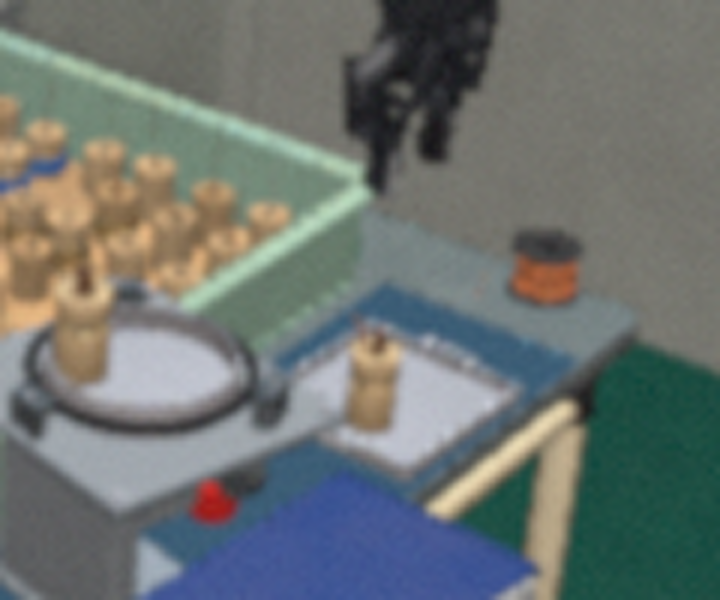

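```bash

python3 -m handwheel '[{"translation":[-0.04,0,0],"roll":0,"fingers":100},{"translation":[-0.04,0,0.01],"roll":0,"fingers":100},{"translation":[-0.01,-0.006,0.03],"roll":0,"fingers":100},{"translation":[0,-0.008,0.04],"roll":0,"fingers":100},{"translation":[0,-0.008,0.04],"roll":0,"fingers":100},{"translation":[0,-0.008,0.04],"roll":0,"fingers":100},{"translation":[0,-0.006,0.03],"roll":0,"fingers":100},{"translation":[0,0,0.01],"roll":0,"fingers":100}]'
python3 - <<'E'
from h import *
st();A=S(23.3,-26.7); go([A[0],A[1],.28],58.8)
E
```

```text
time: 23.13
tcp_pos: [0.5555, -0.1167, 0.2819]
ee_rot: [-0.812, 1.417, 0.763]
ft_force: [0.1, 0.8, 0.0]
opening: 0.0519
t 23.13 tcp [ 0.5555 -0.1167  0.2819] F [0.1 0.8 0. ] M [0.01 0.02 0.  ] open 0.0519 q [ 0.64  0.68 -0.94  1.68  0.64  1.09  0.52]
x [ 0.02  -0.023 -1.   ] y [-0.847  0.53  -0.029] z [ 0.53   0.848 -0.009]
phi 57.96 delta tool now [ 0.0014 -0.0005  0.0622] n>= 2
 roll total -0.0146 alt 6.269 delta tool after roll [ 0.0019 -0.0014  0.0622]
```

```bash

python3 -m handwheel '[{"translation":[0,0,0.022],"roll":-0.015,"fingers":100},{"translation":[0,0,0.02],"roll":0,"fingers":100},{"translation":[0,0,0.01],"roll":0,"fingers":100},{"translation":[0,0,0],"roll":0,"fingers":100},{"translation":[0,0,0],"roll":0,"fingers":100}]'
python3 - <<'E'
from h import *
st();A=S(23.3,-26.7); go([A[0],A[1],.174],58.8)
p=manip.get_image("top"); crop(p,310,170,450,300,"c7.png",5)
E
```

```text
time: 23.55
tcp_pos: [0.5851, -0.0659, 0.2793]
ee_rot: [-0.827, 1.411, 0.782]
ft_force: [0.2, -0.2, 0.1]
opening: 0.0519
t 23.55 tcp [ 0.5851 -0.0659  0.2793] F [ 0.2 -0.2  0.1] M [ 0.02  0.02 -0.01] open 0.0519 q [ 0.53  0.71 -0.93  1.62  0.64  1.12  0.47]
x [ 0.019 -0.021 -1.   ] y [-0.859  0.511 -0.027] z [ 0.511  0.859 -0.009]
phi 59.24 delta tool now [0.1053 0.0004 0.0043] n>= 3
 roll total 0.0078 alt -6.275 delta tool after roll [ 0.1053 -0.0024  0.0034]
```

```bash

python3 -m handwheel '[{"translation":[0.015,0,0.002],"roll":0.007,"fingers":100},{"translation":[0.02,0,0.001],"roll":0,"fingers":100},{"translation":[0.02,0,0.001],"roll":0,"fingers":100},{"translation":[0.01,0,0],"roll":0,"fingers":100},{"translation":[0,0,0],"roll":0,"fingers":100}]'
python3 - <<'E'
from h import *
st();A=S(23.3,-26.7); go([A[0],A[1],.174],58.8)
E
```

```text
time: 24.02
tcp_pos: [0.5864, -0.0731, 0.2128]
ee_rot: [-0.818, 1.419, 0.764]
ft_force: [-0.5, -0.7, -0.3]
opening: 0.0519
t 24.02 tcp [ 0.5864 -0.0731  0.2128] F [-0.5 -0.7 -0.3] M [ 0.02  0.04 -0.02] open 0.0519 q [ 0.5   0.78 -0.87  1.69  0.73  1.    0.38]
x [ 0.019 -0.027 -0.999] y [-0.85   0.526 -0.03 ] z [ 0.527  0.85  -0.013]
phi 58.19 delta tool now [0.0385 0.0037 0.0094] n>= 1
 roll total -0.0106 alt 6.273 delta tool after roll [0.0388 0.0025 0.0089]
```

```bash

python3 -m handwheel '[{"translation":[0,0.002,0.006],"roll":-0.01,"fingers":100},{"translation":[0,0,0.001],"roll":0,"fingers":100},{"translation":[0.012,0,0.001],"roll":0,"fingers":100},{"translation":[0.014,0,0.001],"roll":0,"fingers":100},{"translation":[0.006,0,0],"roll":0,"fingers":100},{"translation":[0,0,0],"roll":0,"fingers":100}]'
python3 - <<'E'
from h import *
st();A=S(23.3,-26.7); go([A[0],A[1],.174],58.8)
E
```

```text
time: 24.52
tcp_pos: [0.5915, -0.0668, 0.1807]
ee_rot: [-0.826, 1.413, 0.767]
ft_force: [-0.4, 0.3, 0.1]
opening: 0.052
t 24.52 tcp [ 0.5915 -0.0668  0.1807] F [-0.4  0.3  0.1] M [-0.01  0.08  0.01] open 0.052 q [ 0.48  0.82 -0.84  1.72  0.78  0.95  0.34]
x [ 0.023 -0.028 -0.999] y [-0.853  0.52  -0.034] z [ 0.521  0.854 -0.012]
phi 58.61 delta tool now [0.0065 0.0038 0.001 ] n>= 1
 roll total -0.0034 alt 6.28 delta tool after roll [0.0067 0.0036 0.0009]
```

```bash

python3 -m handwheel '[{"translation":[0.004,0.003,0.001],"roll":0,"fingers":100},{"translation":[0.002,0,0],"roll":0,"fingers":100},{"translation":[0,0,0],"roll":0,"fingers":255},{"translation":[0,0,0],"roll":0,"fingers":255},{"translation":[0,0,0],"roll":0,"fingers":255},{"translation":[0,0,0],"roll":0,"fingers":255}]'
python3 - <<'E'
from h import *
st();A=S(23.3,-26.7); go([A[0],A[1],.174],58.8)
E
```

```text
time: 25.02
tcp_pos: [0.5895, -0.0637, 0.1739]
ee_rot: [-0.826, 1.413, 0.768]
ft_force: [-0.2, 0.6, -0.4]
opening: 0.0309
t 25.02 tcp [ 0.5895 -0.0637  0.1739] F [-0.2  0.6 -0.4] M [ 0.05  0.02 -0.01] open 0.0309 q [ 0.47  0.83 -0.83  1.73  0.79  0.93  0.32]
x [ 0.023 -0.028 -0.999] y [-0.854  0.52  -0.034] z [ 0.52   0.854 -0.012]
phi 58.66 delta tool now [-0.0001  0.0002 -0.0007] n>= 1
 roll total -0.0025 alt 6.281 delta tool after roll [-0.0001  0.0002 -0.0007]
```

```bash

python3 -m handwheel '[{"translation":[-0.005,0,0],"roll":0,"fingers":255},{"translation":[-0.02,0,0],"roll":0,"fingers":255},{"translation":[-0.03,0,0],"roll":0,"fingers":255},{"translation":[-0.02,0,0],"roll":0,"fingers":255},{"translation":[0,0.003,-0.02],"roll":0,"fingers":255},{"translation":[0,0.005,-0.035],"roll":0,"fingers":255},{"translation":[0,0.005,-0.035],"roll":0,"fingers":255},{"translation":[0,0.005,-0.035],"roll":0,"fingers":255}]'
python3 - <<'E'
from h import *
st();go([.3868,-.3298,.20],58.8)
E
```

```text
time: 25.68
tcp_pos: [0.5115, -0.1517, 0.2571]
ee_rot: [-0.834, 1.395, 0.779]
ft_force: [0.6, -0.0, -1.0]
opening: 0.031
t 25.68 tcp [ 0.5115 -0.1517  0.2571] F [ 0.6 -0.  -1. ] M [-0.11  0.03  0.  ] open 0.031 q [ 0.75  0.66 -0.95  1.82  0.68  0.97  0.55]
x [ 0.034 -0.02  -0.999] y [-0.861  0.507 -0.039] z [0.508 0.862 0.   ]
phi 59.49 delta tool now [ 0.0564  0.0192 -0.2167] n>= 6
 roll total 0.012 alt -6.271 delta tool after roll [ 0.0571  0.0144 -0.2169]
```

```bash

python3 -m handwheel '[{"translation":[0,0.003,-0.035],"roll":0.01,"fingers":255},{"translation":[0.01,0.003,-0.035],"roll":0,"fingers":255},{"translation":[0.01,0.003,-0.035],"roll":0,"fingers":255},{"translation":[0.01,0.003,-0.035],"roll":0,"fingers":255},{"translation":[0.01,0.003,-0.03],"roll":0,"fingers":255},{"translation":[0,0,-0.02],"roll":0,"fingers":255},{"translation":[0,0,0],"roll":0,"fingers":255},{"translation":[0,0,0],"roll":0,"fingers":255}]'
python3 - <<'E'
from h import *
st();go([.3868,-.3298,.10],58.8)
E
```

```text
time: 26.35
tcp_pos: [0.3901, -0.3225, 0.2184]
ee_rot: [-0.822, 1.407, 0.756]
ft_force: [0.9, 1.6, -0.8]
opening: 0.0307
t 26.35 tcp [ 0.3901 -0.3225  0.2184] F [ 0.9  1.6 -0.8] M [0.05 0.01 0.03] open 0.0307 q [ 1.16  0.68 -0.94  1.95  0.76  0.85  0.83]
x [ 0.033 -0.028 -0.999] y [-0.849  0.527 -0.043] z [ 0.528  0.849 -0.007]
phi 58.15 delta tool now [ 0.1184  0.004  -0.0071] n>= 3
 roll total -0.0113 alt 6.272 delta tool after roll [ 0.1184 -0.0009 -0.0079]
```

```bash

python3 -m handwheel '[{"translation":[0.02,0,-0.004],"roll":-0.01,"fingers":255},{"translation":[0.03,0,-0.003],"roll":0,"fingers":255},{"translation":[0.03,0.002,-0.002],"roll":0,"fingers":255},{"translation":[0.03,0.002,-0.002],"roll":0,"fingers":255},{"translation":[0.02,0,0],"roll":0,"fingers":255},{"translation":[0,0,0],"roll":0,"fingers":255},{"translation":[0,0,0],"roll":0,"fingers":255}]'
python3 - <<'E'
from h import *
st();go([.3868,-.3298,.03],58.8)
p=manip.get_image("side"); crop(p,320,120,440,220,"c8.png",6)
E
```

```text
time: 26.93
tcp_pos: [0.3973, -0.3301, 0.09]
ee_rot: [-0.844, 1.388, 0.759]
ft_force: [-0.1, -0.5, -0.3]
opening: 0.031
t 26.93 tcp [ 0.3973 -0.3301  0.09  ] F [-0.1 -0.5 -0.3] M [ 0.04  0.07 -0.01] open 0.031 q [ 1.03  0.86 -0.72  2.05  1.09  0.61  0.57]
x [ 0.05  -0.032 -0.998] y [-0.858  0.511 -0.059] z [ 0.512  0.859 -0.002]
phi 59.21 delta tool now [ 0.0594  0.0127 -0.0051] n>= 2
 roll total 0.0072 alt -6.276 delta tool after roll [ 0.06    0.0091 -0.0052]
```

View pics/c8.png

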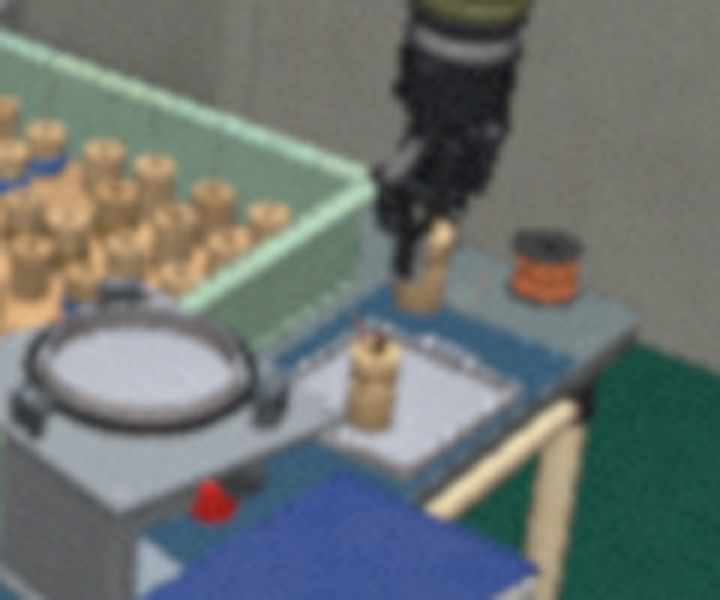

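```bash

python3 -m handwheel '[{"translation":[0.015,0.006,-0.004],"roll":0.007,"fingers":255},{"translation":[0.018,0.004,-0.001],"roll":0,"fingers":255},{"translation":[0.012,0.002,0],"roll":0,"fingers":255},{"translation":[0.006,0,0],"roll":0,"fingers":255},{"translation":[0,0,0],"roll":0,"fingers":255}]'
python3 - <<'E'
from h import *
st();go([.3868,-.3298,.03],58.8)
E
```

```text
time: 27.4
tcp_pos: [0.3965, -0.3307, 0.0461]
ee_rot: [-0.851, 1.377, 0.741]
ft_force: [0.6, -0.3, -1.1]
opening: 0.0307
t 27.4 tcp [ 0.3965 -0.3307  0.0461] F [ 0.6 -0.3 -1.1] M [ 0.06  0.06 -0.02] open 0.0307 q [ 0.98  0.92 -0.63  2.08  1.29  0.5   0.39]
x [ 0.068 -0.039 -0.997] y [-0.854  0.515 -0.078] z [0.516 0.857 0.001]
phi 58.93 delta tool now [ 0.0154  0.01   -0.0042] n>= 1
 roll total 0.0022 alt -6.281 delta tool after roll [ 0.0161  0.0088 -0.0042]
```

```bash

python3 -m handwheel '[{"translation":[0.006,0.006,-0.003],"roll":0,"fingers":255},{"translation":[0.006,0.002,0],"roll":0,"fingers":255},{"translation":[0.004,0,0],"roll":0,"fingers":255},{"translation":[0,0,0],"roll":0,"fingers":255}]'
python3 - <<'E'
from h import *
st()
E
python3 -m handwheel '[{"translation":[0.003,0,0],"roll":0,"fingers":255},{"translation":[0.002,0,0],"roll":0,"fingers":255}]'
python3 - <<'E'
from h import *
st()
E
```

```text
time: 27.73
tcp_pos: [0.3946, -0.3312, 0.0346]
ee_rot: [-0.858, 1.37, 0.733]
ft_force: [0.7, -0.7, -1.5]
opening: 0.0309
t 27.73 tcp [ 0.3946 -0.3312  0.0346] F [ 0.7 -0.7 -1.5] M [ 0.06  0.1  -0.02] open 0.0309 q [ 0.97  0.94 -0.6   2.1   1.38  0.47  0.31]
x [ 0.078 -0.044 -0.996] y [-0.853  0.514 -0.09 ] z [0.516 0.857 0.002]
time: 27.9
tcp_pos: [0.3968, -0.3321, 0.0312]
ee_rot: [-0.86, 1.368, 0.73]
ft_force: [-0.0, -0.6, -0.7]
opening: 0.0309
t 27.9 tcp [ 0.3968 -0.3321  0.0312] F [-0.  -0.6 -0.7] M [ 0.08  0.1  -0.07] open 0.0309 q [ 0.97  0.94 -0.59  2.1   1.4   0.47  0.29]
x [ 0.081 -0.046 -0.996] y [-0.853  0.514 -0.094] z [0.516 0.857 0.002]
```

```bash

python3 -m handwheel '[{"translation":[0.002,0,0],"roll":0,"fingers":255},{"translation":[0.002,0,0],"roll":0,"fingers":255}]'
python3 - <<'E'
from h import *
st()
E
python3 -m handwheel '[{"translation":[0.002,0,0],"roll":0,"fingers":255},{"translation":[0.001,0,0],"roll":0,"fingers":255}]'
python3 - <<'E'
from h import *
st()
E
```

```text
time: 28.07
tcp_pos: [0.3982, -0.3328, 0.0279]
ee_rot: [-0.861, 1.367, 0.728]
ft_force: [-1.5, 0.5, 18.1]
opening: 0.0306
t 28.07 tcp [ 0.3982 -0.3328  0.0279] F [-1.5  0.5 18.1] M [ 0.05  0.53 -0.09] open 0.0306 q [ 0.97  0.95 -0.59  2.1   1.41  0.46  0.28]
x [ 0.083 -0.047 -0.995] y [-0.853  0.514 -0.096] z [0.516 0.857 0.002]
time: 28.23
tcp_pos: [0.3991, -0.3332, 0.0275]
ee_rot: [-0.865, 1.367, 0.726]
ft_force: [-2.0, 1.3, 4.7]
opening: 0.0308
t 28.23 tcp [ 0.3991 -0.3332  0.0275] F [-2.   1.3  4.7] M [0.34 0.59 0.09] open 0.0308 q [ 0.96  0.95 -0.59  2.1   1.42  0.46  0.27]
x [ 0.085 -0.051 -0.995] y [-0.853  0.513 -0.099] z [0.516 0.857 0.   ]
```

```bash

python3 -m handwheel '[{"translation":[0,0,0],"roll":0,"fingers":170},{"translation":[0,0,0],"roll":0,"fingers":150},{"translation":[0,0,0],"roll":0,"fingers":115},{"translation":[0,0,0],"roll":0,"fingers":115},{"translation":[-0.01,0,0],"roll":0,"fingers":115},{"translation":[-0.03,0,0],"roll":0,"fingers":115},{"translation":[-0.04,0,0],"roll":0,"fingers":115},{"translation":[-0.04,0,0],"roll":0,"fingers":115}]'
python3 - <<'E'
from h import *
st()
p=manip.get_image("side"); crop(p,320,120,440,220,"c9.png",6)
E
```

```text
time: 28.9
tcp_pos: [0.3859, -0.3247, 0.1432]
ee_rot: [-0.855, 1.372, 0.739]
ft_force: [0.2, -0.9, -1.0]
opening: 0.0469
t 28.9 tcp [ 0.3859 -0.3247  0.1432] F [ 0.2 -0.9 -1. ] M [-0.04  0.05 -0.01] open 0.0469 q [ 1.08  0.75 -0.77  2.07  0.97  0.62  0.67]
x [ 0.073 -0.041 -0.996] y [-0.855  0.513 -0.084] z [0.514 0.858 0.003]
```

View pics/c9.png

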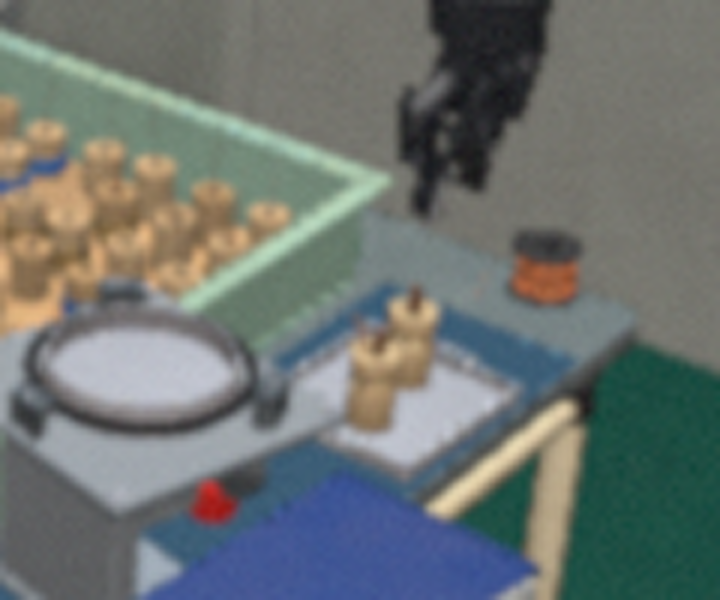

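```bash

python3 -m handwheel '[{"translation":[-0.04,0,0],"roll":0,"fingers":60},{"translation":[-0.04,0,0],"roll":0,"fingers":60},{"translation":[-0.04,0,0.01],"roll":0,"fingers":60},{"translation":[-0.03,0,0.03],"roll":0,"fingers":60},{"translation":[0,0,0.03],"roll":0,"fingers":60},{"translation":[0,0,0],"roll":0,"fingers":60}]'
cat > cov.py <<'E'
from h import *
import sys
def cover(show=None):
    out=[]
    for n in ("top","side"):
        p=manip.get_image(n); P=cloud(p); z=P[...,2]
        if show: crop(p,*((180,180,320,310) if n=="top" else (230,220,430,390)),f"{show}_{n}.png",5 if n=="top" else 4)
        R=(P[...,0]>.3)&(P[...,0]<.65)&(P[...,1]>.2)&(P[...,1]<.6)
        im=p["image"].astype(int)
        h=R&(z>.105)&(z<.14)&(im.max(2)<75)
        nl,lab,stt,cen=cv2.connectedComponentsWithStats(h.astype(np.uint8))
        for i in range(1,nl):
            if stt[i,4]>20:
                q=P[lab==i]; print(n,"handle",stt[i],np.round(q.mean(0),4),cv2.minAreaRect(q[:,:2].astype(np.float32)))
        t=R&(abs(z-.09)<.008)&(im.min(2)>140); q=P[t]
        if len(q)>20:
            c=np.median(q[:,:2],0); q=q[np.hypot(*(q[:,:2]-c).T)<.08]; print(n,"dome top",len(q),np.round(cv2.minEnclosingCircle(q[:,:2].astype(np.float32)),4) if 0 else cv2.minEnclosingCircle(q[:,:2].astype(np.float32)),np.round(q.mean(0),4))
E
python3 - <<'E'
from cov import *
st(); cover("d1")
E
```

```text
time: 29.45
tcp_pos: [0.4134, -0.258, 0.3028]
ee_rot: [-0.858, 1.366, 0.725]
ft_force: [0.8, 0.1, -0.7]
opening: 0.0652
t 29.45 tcp [ 0.4134 -0.258   0.3028] F [ 0.8  0.1 -0.7] M [ 0.12  0.09 -0.02] open 0.0652 q [ 1.12  0.52 -1.02  1.93  0.6   0.91  0.84]
x [ 0.085 -0.047 -0.995] y [-0.85   0.518 -0.097] z [0.52  0.854 0.004]
top handle [234 226   2  20  29] [0.5082 0.3798 0.1299] ((0.5027452707290649, 0.37899115681648254), (0.07128084450960159, 0.005652830004692078), 2.397153615951538)
top dome top 773 ((0.5064128041267395, 0.3822677731513977), 0.06528782844543457) [0.5054 0.3805 0.0898]
side handle [325 275  31  10 168] [0.5069 0.3879 0.1247] ((0.5068001747131348, 0.3862982988357544), (0.08322212845087051, 0.013958463445305824), 0.2167108803987503)
side dome top 966 ((0.5064113736152649, 0.3830631673336029), 0.06687918305397034) [0.5059 0.3978 0.089 ]
```

View pics/d1_top.png

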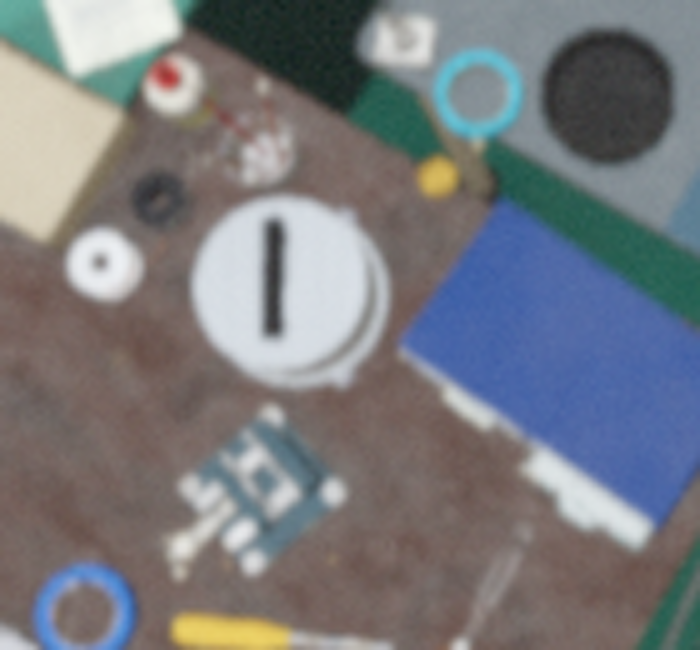

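View pics/d1_side.png

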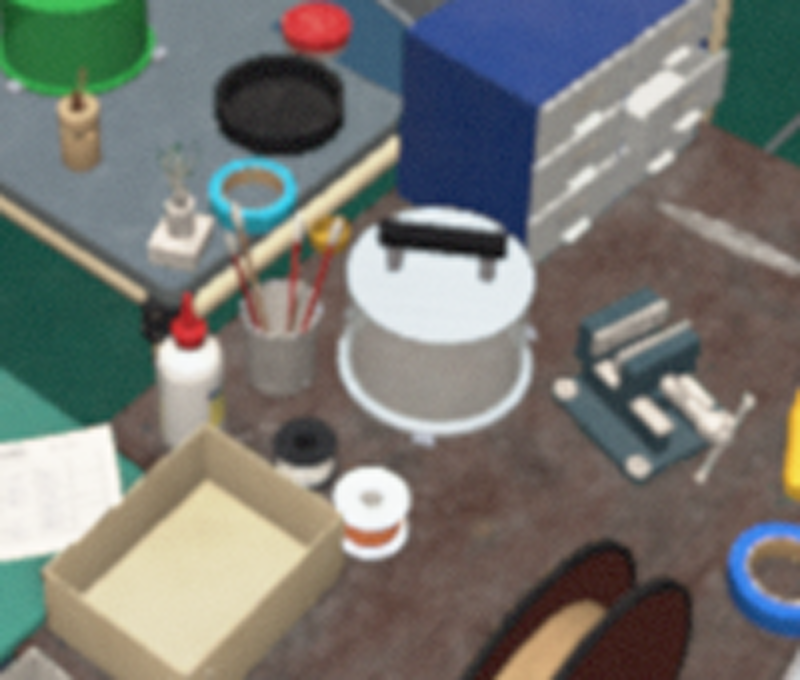

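```bash

python3 -m handwheel '[{"translation":[0,0,0.01],"roll":-0.1,"fingers":60},{"translation":[0,0,0.02],"roll":-0.1,"fingers":60},{"translation":[0,0,0.03],"roll":-0.1,"fingers":60},{"translation":[0,0,0.035],"roll":-0.1,"fingers":60},{"translation":[0,0,0.035],"roll":-0.1,"fingers":60},{"translation":[0,0,0.035],"roll":-0.06,"fingers":60},{"translation":[0,0,0.035],"roll":0,"fingers":60},{"translation":[0,0,0.035],"roll":0,"fingers":60}]'
python3 - <<'E'
from h import *
st();go([.504,.383,.28],91.3)
E
```

```text
time: 30.22
tcp_pos: [0.4428, -0.0476, 0.2801]
ee_rot: [-1.275, 1.208, 1.142]
ft_force: [1.3, 0.3, 1.3]
opening: 0.0653
t 30.22 tcp [ 0.4428 -0.0476  0.2801] F [1.3 0.3 1.3] M [0.07 0.06 0.02] open 0.0653 q [ 0.68  0.54 -1.1   2.04  0.7   0.93  0.76]
x [ 0.055 -0.055 -0.997] y [-0.998 -0.001 -0.055] z [ 0.002  0.999 -0.055]
phi 89.91 delta tool now [-0.02   -0.0617  0.43  ] n>= 11
 roll total -0.0242 alt 6.259 delta tool after roll [ 1.000e-04 -7.090e-02  4.291e-01]
```

```bash

python3 -m handwheel '[{"translation":[-0.003,-0.006,0.035],"roll":-0.02,"fingers":60},{"translation":[-0.003,-0.006,0.038],"roll":0,"fingers":60},{"translation":[-0.003,-0.006,0.038],"roll":0,"fingers":60},{"translation":[-0.003,-0.006,0.038],"roll":0,"fingers":60},{"translation":[-0.003,-0.006,0.038],"roll":0,"fingers":60},{"translation":[-0.003,-0.006,0.038],"roll":0,"fingers":60},{"translation":[-0.003,-0.006,0.038],"roll":0,"fingers":60},{"translation":[-0.003,-0.006,0.038],"roll":0,"fingers":60}]'
python3 - <<'E'
from h import *
st();go([.504,.383,.28],91.3)
E
```

```text
time: 30.88
tcp_pos: [0.4846, 0.2508, 0.2744]
ee_rot: [-1.282, 1.24, 1.152]
ft_force: [0.8, -0.2, -0.4]
opening: 0.0653
t 30.88 tcp [0.4846 0.2508 0.2744] F [ 0.8 -0.2 -0.4] M [ 0.09 -0.05 -0.01] open 0.0653 q [-0.06  0.69 -0.98  1.72  0.7   1.15  0.3 ]
x [ 0.031 -0.076 -0.997] y [-1.    -0.004 -0.031] z [-0.002  0.997 -0.076]
phi 90.11 delta tool now [-0.015  -0.0202  0.1313] n>= 4
 roll total -0.0207 alt 6.262 delta tool after roll [-0.0056 -0.0224  0.1317]
```

```bash

python3 -m handwheel '[{"translation":[-0.005,-0.003,0.03],"roll":0,"fingers":60},{"translation":[-0.005,-0.003,0.03],"roll":0,"fingers":60},{"translation":[0,-0.003,0.025],"roll":0,"fingers":60},{"translation":[0,0,0.01],"roll":0,"fingers":60},{"translation":[0,0,0],"roll":0,"fingers":60},{"translation":[0,0,0],"roll":0,"fingers":60},{"translation":[0,0,0],"roll":0,"fingers":60}]'
python3 - <<'E'
from h import *
st();go([.504,.383,.28],91.3)
E
python3 -m handwheel '[{"translation":[-0.04,0,0],"roll":0,"fingers":60},{"translation":[-0.04,0,0],"roll":0,"fingers":60},{"translation":[0,0,0],"roll":0,"fingers":60},{"translation":[0,0,0],"roll":0,"fingers":60}]'
python3 - <<'E'
from h import *
st()
E
python3 -m handwheel '[{"translation":[0.01,0,0],"roll":0,"fingers":60},{"translation":[0.01,0,0],"roll":0,"fingers":60},{"translation":[0.01,0,0],"roll":0,"fingers":60},{"translation":[0.01,0,0],"roll":0,"fingers":60},{"translation":[0.01,0,0],"roll":0,"fingers":60},{"translation":[0.01,0,0],"roll":0,"fingers":60},{"translation":[0.01,0,0],"roll":0,"fingers":60}]'
python3 - <<'E'
from h import *
st()
E
```

```text
time: 31.47
tcp_pos: [0.4945, 0.3482, 0.2658]
ee_rot: [-1.285, 1.258, 1.154]
ft_force: [0.3, 0.4, -0.7]
opening: 0.0653
t 31.47 tcp [0.4945 0.3482 0.2658] F [ 0.3  0.4 -0.7] M [ 0.05  0.06 -0.  ] open 0.0653 q [-0.25  0.78 -0.94  1.53  0.71  1.25  0.24]
x [ 0.019 -0.088 -0.996] y [-1.    -0.004 -0.019] z [-0.002  0.996 -0.088]
phi 90.13 delta tool now [-0.017  -0.0099  0.0334] n>= 1
 roll total -0.0205 alt 6.263 delta tool after roll [-0.0142 -0.0103  0.0346]
time: 31.8
tcp_pos: [0.4954, 0.3438, 0.3449]
ee_rot: [-1.286, 1.276, 1.143]
ft_force: [-0.4, 0.9, -1.2]
opening: 0.0651
t 31.8 tcp [0.4954 0.3438 0.3449] F [-0.4  0.9 -1.2] M [ 0.06 -0.    0.01] open 0.0651 q [-0.25  0.71 -0.97  1.4   0.63  1.42  0.32]
x [ 0.015 -0.102 -0.995] y [-1.     0.006 -0.015] z [ 0.007  0.995 -0.102]
time: 32.38
tcp_pos: [0.4973, 0.3285, 0.2652]
ee_rot: [-1.287, 1.285, 1.137]
ft_force: [-0.2, 0.5, 0.0]
opening: 0.0651
t 32.38 tcp [0.4973 0.3285 0.2652] F [-0.2  0.5  0. ] M [ 0.09 -0.02  0.02] open 0.0651 q [-0.23  0.78 -0.93  1.54  0.7   1.27  0.25]
x [ 0.012 -0.11  -0.994] y [-1.     0.01  -0.014] z [ 0.012  0.994 -0.11 ]
```

```bash

python3 -m handwheel '[{"translation":[0,0,0],"roll":0,"fingers":60},{"translation":[0,0,0],"roll":0,"fingers":60},{"translation":[0,0,0],"roll":0,"fingers":60},{"translation":[0,0,0],"roll":0,"fingers":60},{"translation":[0,0,0],"roll":0,"fingers":60},{"translation":[0,0,0],"roll":0,"fingers":60}]'
python3 - <<'E'
from h import *
st()
E
python3 -m handwheel '[{"translation":[0,0,-0.03],"roll":0,"fingers":60},{"translation":[0,0,-0.03],"roll":0,"fingers":60},{"translation":[0,0,-0.03],"roll":0,"fingers":60},{"translation":[0,0,0],"roll":0,"fingers":60},{"translation":[0,0,0],"roll":0,"fingers":60}]'
python3 - <<'E'
from h import *
st()
E
```

```text
time: 32.88
tcp_pos: [0.4965, 0.3279, 0.2621]
ee_rot: [-1.288, 1.289, 1.14]
ft_force: [0.1, -0.6, 0.4]
opening: 0.0653
t 32.88 tcp [0.4965 0.3279 0.2621] F [ 0.1 -0.6  0.4] M [ 0.15  0.02 -0.01] open 0.0653 q [-0.23  0.78 -0.93  1.55  0.7   1.26  0.25]
x [ 0.009 -0.112 -0.994] y [-1.     0.009 -0.01 ] z [ 0.011  0.994 -0.112]
time: 33.3
tcp_pos: [0.4953, 0.2388, 0.2744]
ee_rot: [-1.289, 1.281, 1.142]
ft_force: [-0.1, 0.5, 1.4]
opening: 0.065
t 33.3 tcp [0.4953 0.2388 0.2744] F [-0.1  0.5  1.4] M [0.23 0.07 0.01] open 0.065 q [-0.05  0.71 -0.97  1.68  0.69  1.2   0.33]
x [ 0.013 -0.107 -0.994] y [-1.     0.006 -0.013] z [ 0.007  0.994 -0.107]
```

```bash

python3 -m handwheel '[{"translation":[-0.01,0,0],"roll":0,"fingers":60},{"translation":[-0.01,0,0],"roll":0,"fingers":60},{"translation":[-0.01,0,0],"roll":0,"fingers":60},{"translation":[-0.01,0,0],"roll":0,"fingers":60},{"translation":[-0.01,0,0],"roll":0,"fingers":60},{"translation":[-0.01,0,0],"roll":0,"fingers":60},{"translation":[-0.01,0,0],"roll":0,"fingers":60},{"translation":[0,0,0],"roll":0,"fingers":60}]'
python3 - <<'E'
from h import *
st()
E
python3 -m handwheel '[{"translation":[0.04,0,0],"roll":0,"fingers":60},{"translation":[0.03,0,0],"roll":0,"fingers":60},{"translation":[0,0,0],"roll":0,"fingers":60},{"translation":[0,0,0],"roll":0,"fingers":60}]'
python3 - <<'E'
from h import *
st()
E
python3 -m handwheel '[{"translation":[0,0.04,0],"roll":0,"fingers":60},{"translation":[0,0.03,0],"roll":0,"fingers":60},{"translation":[0,0,0],"roll":0,"fingers":60},{"translation":[0,0,0],"roll":0,"fingers":60}]'
python3 - <<'E'
from h import *
st()
E
python3 -m handwheel '[{"translation":[0,-0.04,0],"roll":0,"fingers":60},{"translation":[0,-0.03,0],"roll":0,"fingers":60},{"translation":[0,0,0],"roll":0,"fingers":60},{"translation":[0,0,0],"roll":0,"fingers":60}]'
python3 - <<'E'
from h import *
st()
E
```

```text
time: 33.97
tcp_pos: [0.4937, 0.2537, 0.3544]
ee_rot: [-1.289, 1.27, 1.148]
ft_force: [0.1, 0.3, 1.2]
opening: 0.0652
t 33.97 tcp [0.4937 0.2537 0.3544] F [0.1 0.3 1.2] M [ 0.15  0.04 -0.05] open 0.0652 q [-0.06  0.63 -1.01  1.55  0.61  1.36  0.41]
x [ 0.017 -0.099 -0.995] y [-1.    -0.    -0.017] z [ 0.001  0.995 -0.099]
time: 34.3
tcp_pos: [0.4961, 0.2493, 0.2863]
ee_rot: [-1.289, 1.262, 1.146]
ft_force: [0.3, 0.1, 0.8]
opening: 0.0651
t 34.3 tcp [0.4961 0.2493 0.2863] F [0.3 0.1 0.8] M [ 0.15 -0.02 -0.  ] open 0.0651 q [-0.06  0.69 -0.98  1.66  0.68  1.21  0.34]
x [ 0.022 -0.095 -0.995] y [-1.    -0.    -0.022] z [ 0.002  0.996 -0.095]
time: 34.63
tcp_pos: [0.4258, 0.2513, 0.2882]
ee_rot: [-1.285, 1.259, 1.143]
ft_force: [1.3, -0.5, 0.2]
opening: 0.0655
t 34.63 tcp [0.4258 0.2513 0.2882] F [ 1.3 -0.5  0.2] M [ 0.11 -0.09  0.04] open 0.0655 q [-0.08  0.61 -1.01  1.83  0.65  1.12  0.22]
x [ 0.025 -0.091 -0.996] y [-1.     0.003 -0.025] z [ 0.005  0.996 -0.091]
time: 34.97
tcp_pos: [0.4981, 0.2516, 0.2938]
ee_rot: [-1.291, 1.255, 1.144]
ft_force: [0.4, -0.0, 0.5]
opening: 0.065
t 34.97 tcp [0.4981 0.2516 0.2938] F [ 0.4 -0.   0.5] M [0.08 0.1  0.01] open 0.065 q [-0.06  0.69 -0.98  1.65  0.68  1.22  0.34]
x [ 0.028 -0.092 -0.995] y [-1.    -0.002 -0.028] z [ 0.     0.996 -0.092]
```

```bash

for i in 1; do
python3 -m handwheel '[{"translation":[-0.015,0,0],"roll":0,"fingers":60},{"translation":[-0.015,0,0],"roll":0,"fingers":60},{"translation":[-0.015,0,0],"roll":0,"fingers":60},{"translation":[-0.015,0,0],"roll":0,"fingers":60},{"translation":[-0.015,0,0],"roll":0,"fingers":60},{"translation":[-0.015,0,0],"roll":0,"fingers":60},{"translation":[-0.015,0,0],"roll":0,"fingers":60},{"translation":[-0.015,0,0],"roll":0,"fingers":60}]'
done
python3 - <<'E'
from h import *
st()
E
python3 -m handwheel '[{"translation":[0.04,0,0],"roll":0,"fingers":60},{"translation":[0.04,0,0],"roll":0,"fingers":60},{"translation":[0.04,0,0],"roll":0,"fingers":60},{"translation":[0,0,0],"roll":0,"fingers":60}]'
python3 - <<'E'
from h import *
st()
E
```

```text
time: 35.63
tcp_pos: [0.4932, 0.2628, 0.4199]
ee_rot: [-1.288, 1.259, 1.146]
ft_force: [-0.1, -0.5, 0.3]
opening: 0.0653
t 35.63 tcp [0.4932 0.2628 0.4199] F [-0.1 -0.5  0.3] M [ 0.08  0.02 -0.02] open 0.0653 q [-0.07  0.58 -1.03  1.42  0.56  1.49  0.46]
x [ 0.024 -0.092 -0.995] y [-1.    -0.001 -0.024] z [ 0.001  0.996 -0.092]
time: 35.97
tcp_pos: [0.4982, 0.2588, 0.3075]
ee_rot: [-1.285, 1.237, 1.142]
ft_force: [-0.7, -1.8, -1.1]
opening: 0.065
t 35.97 tcp [0.4982 0.2588 0.3075] F [-0.7 -1.8 -1.1] M [-0.01  0.03 -0.01] open 0.065 q [-0.06  0.67 -0.99  1.64  0.67  1.23  0.35]
x [ 0.039 -0.078 -0.996] y [-0.999 -0.002 -0.039] z [ 0.001  0.997 -0.078]
```

```bash

python3 -m handwheel '[{"translation":[-0.015,0,0],"roll":0,"fingers":60},{"translation":[-0.015,0,0],"roll":0,"fingers":60},{"translation":[-0.015,0,0],"roll":0,"fingers":60},{"translation":[-0.015,0,0],"roll":0,"fingers":60},{"translation":[-0.015,0,0],"roll":0,"fingers":60},{"translation":[-0.015,0,0],"roll":0,"fingers":60},{"translation":[-0.015,0,0],"roll":0,"fingers":60},{"translation":[-0.01,0,0],"roll":0,"fingers":60}]' | head -2
python3 -m handwheel '[{"translation":[0.0417,0,0],"roll":0,"fingers":60},{"translation":[0.0417,0,0],"roll":0,"fingers":60},{"translation":[0.0417,0,0],"roll":0,"fingers":60},{"translation":[-0.015,0,0],"roll":0,"fingers":60},{"translation":[-0.015,0,0],"roll":0,"fingers":60},{"translation":[-0.015,0,0],"roll":0,"fingers":60},{"translation":[-0.015,0,0],"roll":0,"fingers":60},{"translation":[-0.015,0,0],"roll":0,"fingers":60}]' | head -2
python3 - <<'E'
from h import *
st()
E
python3 -m handwheel '[{"translation":[-0.015,0,0],"roll":0,"fingers":60},{"translation":[-0.015,0,0],"roll":0,"fingers":60},{"translation":[-0.01,0,0],"roll":0,"fingers":60},{"translation":[0.0417,0,0],"roll":0,"fingers":60},{"translation":[0.0417,0,0],"roll":0,"fingers":60},{"translation":[0.0417,0,0],"roll":0,"fingers":60},{"translation":[0,0,0],"roll":0,"fingers":60},{"translation":[0,0,0],"roll":0,"fingers":60}]' | head -2
python3 - <<'E'
from h import *
st()
E
```

```text
time: 36.63
tcp_pos: [0.4897, 0.2718, 0.4407]
time: 37.3
tcp_pos: [0.4876, 0.2752, 0.4082]
t 37.3 tcp [0.4876 0.2752 0.4082] F [-0.4 -0.2  0.7] M [0.07 0.01 0.03] open 0.0652 q [-0.06  0.58 -1.04  1.48  0.57  1.41  0.44]
x [ 0.048 -0.057 -0.997] y [-0.999 -0.016 -0.047] z [-0.013  0.998 -0.058]
time: 37.97
tcp_pos: [0.4916, 0.2852, 0.351]
t 37.97 tcp [0.4916 0.2852 0.351 ] F [-0.5  0.8  1.2] M [0.04 0.08 0.  ] open 0.0652 q [-0.07  0.62 -1.03  1.59  0.63  1.25  0.37]
x [ 0.072 -0.027 -0.997] y [-0.997 -0.022 -0.072] z [-0.02   0.999 -0.029]
```

```bash

python3 -m handwheel '[{"translation":[0,-0.005,0.03],"roll":0,"fingers":60},{"translation":[0,-0.005,0.03],"roll":0,"fingers":60},{"translation":[0.02,0,0.025],"roll":0,"fingers":60},{"translation":[0.03,0,0.005],"roll":0,"fingers":60},{"translation":[0,0,0],"roll":0,"fingers":60},{"translation":[0,0,0],"roll":0,"fingers":60}]' | head -2
python3 - <<'E'
from cov import *
st();go([.505,.382,.20],91.3); cover("d2")
E
```

```text
time: 38.47
tcp_pos: [0.5077, 0.3851, 0.3209]
t 38.47 tcp [0.5077 0.3851 0.3209] F [-0.7 -0.1  2.7] M [ 0.03  0.06 -0.03] open 0.065 q [-0.27  0.73 -0.97  1.45  0.7   1.26  0.27]
x [ 0.087 -0.007 -0.996] y [-0.996 -0.014 -0.087] z [-0.013  1.    -0.008]
phi 90.74 delta tool now [ 0.1203  0.0132 -0.002 ] n>= 3
 roll total -0.0098 alt 6.273 delta tool after roll [ 0.1209  0.0027 -0.003 ]
top dome top 133 ((0.4660431146621704, 0.3909696936607361), 0.04838418960571289) [0.4594 0.3932 0.0899]
side handle [325 275  31  10 170] [0.5072 0.3878 0.1247] ((0.506950855255127, 0.38675811886787415), (0.01447848230600357, 0.0837816447019577), 89.31171417236328)
side dome top 969 ((0.5065925121307373, 0.3843732178211212), 0.065914086997509) [0.5058 0.3978 0.0889]
```

```bash

python3 -m handwheel '[{"translation":[0.03,0.005,-0.001],"roll":0,"fingers":60},{"translation":[0.04,0.004,-0.001],"roll":0,"fingers":60},{"translation":[0.03,0.004,0],"roll":0,"fingers":60},{"translation":[0.01,0,0],"roll":0,"fingers":60},{"translation":[0,0,0],"roll":0,"fingers":60},{"translation":[0,0,0],"roll":0,"fingers":60}]' | head -2
python3 - <<'E'
from h import *
st();go([.505,.383,.102],91.3)
p=manip.get_image("side"); crop(p,230,220,430,390,"d3.png",4)
E
```

```text
time: 39.07
tcp_pos: [0.5127, 0.3814, 0.2227]
t 39.07 tcp [0.5127 0.3814 0.2227] F [-0.3  0.3  0.7] M [0.01 0.1  0.01] open 0.0653 q [-0.28  0.82 -0.9   1.6   0.82  1.06  0.14]
x [ 0.105  0.003 -0.994] y [-0.994 -0.    -0.105] z [-0.     1.     0.003]
phi 90.02 delta tool now [0.1193 0.0203 0.0013] n>= 3
 roll total -0.0223 alt 6.261 delta tool after roll [0.1207 0.0076 0.0018]
```

View pics/d3.png

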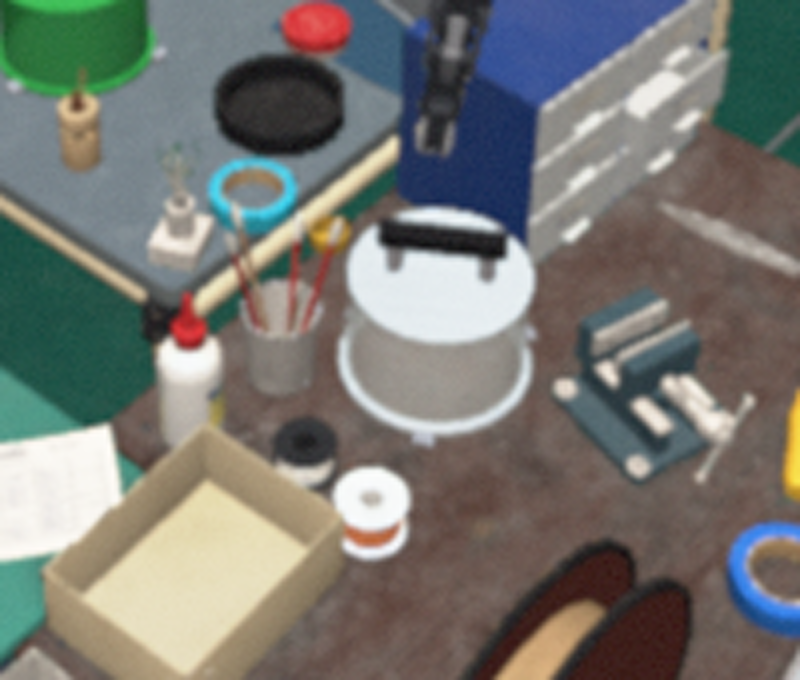

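```bash

python3 -m handwheel '[{"translation":[0.03,0.008,0],"roll":-0.02,"fingers":60},{"translation":[0.03,0.006,0],"roll":0,"fingers":60},{"translation":[0.02,0.005,0],"roll":0,"fingers":60},{"translation":[0.015,0,0],"roll":0,"fingers":60},{"translation":[0,0,0],"roll":0,"fingers":60},{"translation":[0,0,0],"roll":0,"fingers":60}]' | head -2
python3 - <<'E'
from h import *
st();go([.505,.383,.102],91.3)
E
```

```text
time: 39.62
tcp_pos: [0.5127, 0.3899, 0.1387]
t 39.62 tcp [0.5127 0.3899 0.1387] F [-0.2  0.1 -0. ] M [0.01 0.09 0.02] open 0.0652 q [-0.32  0.91 -0.82  1.69  0.97  0.89  0.01]
x [ 0.124  0.022 -0.992] y [-0.992 -0.012 -0.125] z [-0.014  1.     0.02 ]
phi 90.82 delta tool now [ 0.0353  0.0123 -0.0075] n>= 1
 roll total -0.0083 alt 6.275 delta tool after roll [ 0.0367  0.0078 -0.0068]
```

```bash

python3 -m handwheel '[{"translation":[0.008,0.006,-0.005],"roll":-0.008,"fingers":60},{"translation":[0.009,0.004,-0.002],"roll":0,"fingers":60},{"translation":[0.009,0.002,0],"roll":0,"fingers":60},{"translation":[0.005,0,0],"roll":0,"fingers":60},{"translation":[0,0,0],"roll":0,"fingers":60}]' | head -2
python3 - <<'E'
from h import *
st();go([.505,.383,.102],91.3)
E
```

```text
time: 40.03
tcp_pos: [0.5069, 0.3852, 0.1089]
t 40.03 tcp [0.5069 0.3852 0.1089] F [ 0.1  0.  -0.5] M [0.05 0.14 0.  ] open 0.0652 q [-0.34  0.93 -0.78  1.74  1.03  0.82 -0.05]
x [ 0.131  0.027 -0.991] y [-0.991 -0.018 -0.132] z [-0.021  0.999  0.025]
phi 91.21 delta tool now [ 0.0065  0.0028 -0.0023] n>= 1
 roll total -0.0015 alt 6.282 delta tool after roll [ 0.0069  0.0019 -0.0021]
```

```bash

python3 -m handwheel '[{"translation":[0.005,0.002,-0.0015],"roll":0,"fingers":60},{"translation":[0.001,0,0],"roll":0,"fingers":60},{"translation":[0,0,0],"roll":0,"fingers":160},{"translation":[0,0,0],"roll":0,"fingers":255},{"translation":[0,0,0],"roll":0,"fingers":255},{"translation":[0,0,0],"roll":0,"fingers":255}]' | head -2
python3 - <<'E'
from h import *
st();go([.505,.383,.102],91.3)
E
```

```text
time: 40.53
tcp_pos: [0.5059, 0.3839, 0.1021]
t 40.53 tcp [0.5059 0.3839 0.1021] F [-0.1 -3.4  1.4] M [-0.51  0.16 -0.05] open 0.0173 q [-0.34  0.94 -0.78  1.75  1.05  0.81 -0.07]
x [ 0.132  0.027 -0.991] y [-0.991 -0.018 -0.132] z [-0.021  0.999  0.025]
phi 91.2 delta tool now [-0.      0.0009 -0.0009] n>= 1
 roll total -0.0017 alt 6.281 delta tool after roll [ 0.0001  0.0009 -0.0009]
```

```bash

python3 -m handwheel '[{"translation":[0,0,-0.0005],"roll":0,"fingers":255},{"translation":[0,0,0],"roll":0,"fingers":255},{"translation":[-0.01,0,0],"roll":0,"fingers":255},{"translation":[-0.02,0,0],"roll":0,"fingers":255},{"translation":[-0.02,0,0],"roll":0,"fingers":255},{"translation":[0,0,0],"roll":0,"fingers":255}]' | head -2
python3 - <<'E'
from h import *
st()
p=manip.get_image("side"); crop(p,230,220,430,390,"d4.png",4)
E
```

```text
time: 41.03
tcp_pos: [0.4974, 0.3803, 0.1522]
t 41.03 tcp [0.4974 0.3803 0.1522] F [ 1.   1.1 -2.3] M [0.1  0.18 0.01] open 0.0149 q [-0.31  0.87 -0.83  1.74  0.96  0.88 -0.  ]
x [ 0.127  0.023 -0.992] y [-0.992 -0.018 -0.127] z [-0.021  1.     0.021]
```

View pics/d4.png

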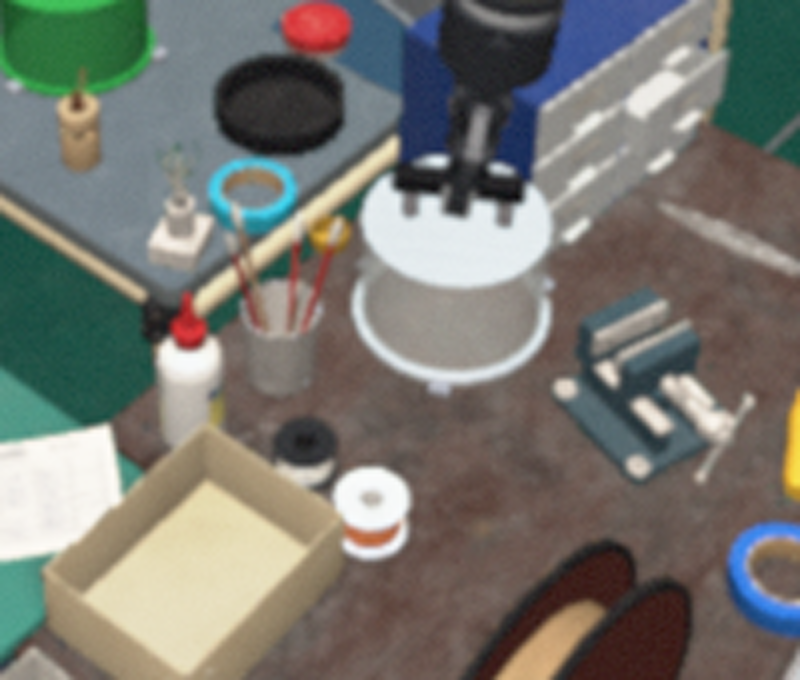

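```bash
cat >> h.py <<'E'
def Rg():
    x=np.array([.132,.027,-.991]);x/=np.linalg.norm(x); z=np.array([-.021,.999,.025]); z-=x*(x@z); z/=np.linalg.norm(z); return np.stack([x,np.cross(z,x),z],1)
def cv():
    s=manip.observe(); R=Rn.from_rotvec(s["ee_rot"]).as_matrix(); G=Rg(); D=R@G.T
    o=s["tcp_pos"]+D@np.array([.0003,-.0012,-.1021]); up=D[:,2]; yaw=91.2-0.0+np.degrees(np.arctan2(D[1,0],D[0,0]))
    d=(o-POT)*1000;c,n=np.cos(YAW),np.sin(YAW)
    print("cover origin",np.round(o,4),"up",np.round(up,3),"yaw",round(yaw,1),"rel pot world mm",np.round(d,1),"| needed tool delta to axis at same z",np.round(R.T@np.array([-d[0],-d[1],0])/1000,4))
E
python3 -m handwheel '[{"translation":[-0.03,0,0],"roll":0,"fingers":255},{"translation":[-0.04,0,0],"roll":0,"fingers":255},{"translation":[-0.04,0,0],"roll":0,"fingers":255},{"translation":[-0.035,0,0],"roll":0,"fingers":255},{"translation":[-0.01,0,-0.02],"roll":0,"fingers":255},{"translation":[0,0,-0.03],"roll":0,"fingers":255},{"translation":[0,0,-0.03],"roll":0,"fingers":255},{"translation":[0,0,-0.03],"roll":0,"fingers":255}]' | head -2
python3 - <<'E'
from h import *
st();cv()
E
```

```text
time: 41.75
tcp_pos: [0.4764, 0.2677, 0.3019]
t 41.75 tcp [0.4764 0.2677 0.3019] F [ 1.4  0.4 -3.2] M [-0.04  0.15 -0.05] open 0.0149 q [-0.02  0.61 -1.02  1.79  0.71  1.02  0.29]
x [ 0.117  0.021 -0.993] y [-0.993 -0.029 -0.118] z [-0.031  0.999  0.017]
cover origin [0.4752 0.2657 0.1998] up [0.015 0.008 1.   ] yaw 91.8 rel pot world mm [-78.3 328.5 198.3] | needed tool delta to axis at same z [ 0.0024 -0.0681 -0.3307]
```

```bash

python3 -m handwheel '[{"translation":[-0.01,-0.007,-0.035],"roll":0,"fingers":255},{"translation":[-0.01,-0.007,-0.035],"roll":0,"fingers":255},{"translation":[0,-0.008,-0.035],"roll":0,"fingers":255},{"translation":[0,-0.008,-0.035],"roll":0,"fingers":255},{"translation":[0,-0.008,-0.035],"roll":0,"fingers":255},{"translation":[0,-0.008,-0.035],"roll":0,"fingers":255},{"translation":[0,-0.005,-0.03],"roll":0,"fingers":255},{"translation":[0,0,-0.02],"roll":0,"fingers":255}]' | head -2
python3 - <<'E'
from h import *
st();cv()
E
```

```text
time: 42.42
tcp_pos: [0.5307, -0.0116, 0.3166]
t 42.42 tcp [ 0.5307 -0.0116  0.3166] F [ 0.4  0.1 -3. ] M [-0.04  0.16 -0.01] open 0.015 q [ 0.61  0.6  -1.11  1.81  0.67  1.04  0.85]
x [ 0.106  0.009 -0.994] y [-0.994 -0.029 -0.106] z [-0.03   1.     0.006]
cover origin [ 0.5284 -0.0148  0.2146] up [0.026 0.019 0.999] yaw 91.7 rel pot world mm [-25.1  48.  213.1] | needed tool delta to axis at same z [ 0.0022 -0.0236 -0.0487]
```

```bash

python3 -m handwheel '[{"translation":[0,-0.008,-0.015],"roll":0,"fingers":255},{"translation":[0,-0.008,-0.015],"roll":0,"fingers":255},{"translation":[0,-0.004,-0.008],"roll":0,"fingers":255},{"translation":[0,0,0],"roll":0,"fingers":255},{"translation":[0,0,0],"roll":0,"fingers":255}]' | head -2
python3 - <<'E'
from h import *
st();cv()
p=manip.get_image("side"); crop(p,280,90,420,210,"e1.png",5)
P=cloud(p);im=p["image"].astype(int)
E
```

```text
time: 42.83
tcp_pos: [0.549, -0.0624, 0.3114]
t 42.83 tcp [ 0.549  -0.0624  0.3114] F [ 0.   0.2 -2.5] M [0.03 0.18 0.02] open 0.0149 q [ 0.67  0.64 -1.1   1.74  0.68  1.08  0.94]
x [ 0.093  0.002 -0.996] y [-0.996 -0.015 -0.093] z [-0.015  1.     0.   ]
cover origin [ 0.5453 -0.0661  0.2094] up [0.039 0.025 0.999] yaw 90.9 rel pot world mm [ -8.2  -3.3 207.9] | needed tool delta to axis at same z [ 0.0008 -0.0082  0.0032]
```

View pics/e1.png

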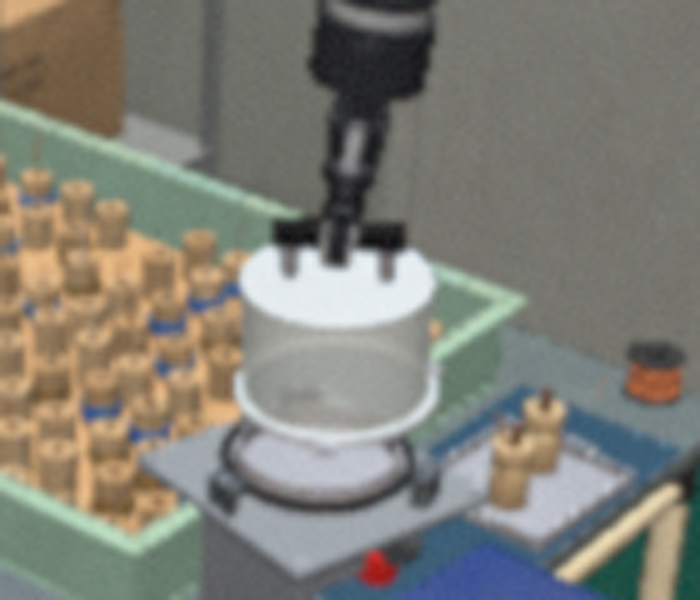

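```bash
cat >> h.py <<'E'
def covmeas():
    # rim/dome measured from clouds: dome-top ellipse & lower rim bright pixels
    for n in ("side","top"):
        p=manip.get_image(n);P=cloud(p);im=p["image"].astype(int)
        s=manip.observe(); t=s["tcp_pos"]
        near=np.hypot(P[...,0]-t[0],P[...,1]-t[1])<.085
        m=near&(P[...,2]>t[2]-.022)&(P[...,2]<t[2]-.004)&(im.min(2)>150)
        q=P[m]
        if len(q)>30:
            A=np.c_[q[:,:2]-t[:2],np.ones(len(q))]; co,*_=np.linalg.lstsq(A,q[:,2],rcond=None)
            (c,r)=cv2.minEnclosingCircle(q[:,:2].astype(np.float32)); print(n,"dome top",len(q),"circle",np.round(c,4),round(r,4),"normal",np.round([-co[0],-co[1]],3),"z",round(co[2],4))
E
python3 - <<'E'
from h import *
covmeas(); cv()
E
```

```text
side dome top 508 circle [ 0.5503 -0.058 ] 0.0687 normal [0.029 0.036] z 0.2989
top dome top 399 circle [ 0.5448 -0.0567] 0.0639 normal [0.036 0.016] z 0.2995
cover origin [ 0.5455 -0.0648  0.2101] up [0.038 0.025 0.999] yaw 91.0 rel pot world mm [ -8.   -2.  208.6] | needed tool delta to axis at same z [ 0.0008 -0.008   0.0019]
```

```bash

python3 -m handwheel '[{"translation":[-0.015,-0.001,0],"roll":0,"fingers":255},{"translation":[-0.015,-0.001,0],"roll":0,"fingers":255},{"translation":[-0.015,-0.001,0],"roll":0,"fingers":255},{"translation":[-0.015,-0.001,0],"roll":0,"fingers":255},{"translation":[-0.015,-0.001,0],"roll":0,"fingers":255},{"translation":[-0.015,-0.001,0],"roll":0,"fingers":255},{"translation":[-0.015,0,0],"roll":0,"fingers":255},{"translation":[-0.01,0,0],"roll":0,"fingers":255}]' | head -2
python3 - <<'E'
from h import *
cv()
E
python3 -m handwheel '[{"translation":[0.04,0,0],"roll":0,"fingers":255},{"translation":[0.04,0,0],"roll":0,"fingers":255},{"translation":[0.035,0,0],"roll":0,"fingers":255},{"translation":[0,0,0],"roll":0,"fingers":255},{"translation":[0,0,0],"roll":0,"fingers":255}]' | head -2
python3 - <<'E'
from h import *
st();cv()
E
```

```text
time: 43.65
tcp_pos: [0.5394, -0.0485, 0.4311]
cover origin [ 0.5354 -0.0523  0.3291] up [0.042 0.026 0.999] yaw 92.4 rel pot world mm [-18.1  10.5 327.6] | needed tool delta to axis at same z [ 0.0016 -0.0176 -0.0113]
time: 44.07
tcp_pos: [0.5531, -0.0399, 0.3206]
t 44.07 tcp [ 0.5531 -0.0399  0.3206] F [ 1.4  0.1 -2.8] M [0.08 0.14 0.  ] open 0.0152 q [ 0.64  0.63 -1.11  1.73  0.68  1.08  0.94]
x [ 0.104  0.007 -0.995] y [-0.993 -0.051 -0.104] z [-0.052  0.999  0.002]
cover origin [ 0.5507 -0.0435  0.2186] up [0.027 0.024 0.999] yaw 93.0 rel pot world mm [ -2.8  19.3 217.1] | needed tool delta to axis at same z [ 0.0002 -0.0018 -0.0194]
```

```bash

python3 -m handwheel '[{"translation":[-0.015,0,-0.004],"roll":0,"fingers":255},{"translation":[-0.015,0,-0.004],"roll":0,"fingers":255},{"translation":[-0.015,0,-0.004],"roll":0,"fingers":255},{"translation":[-0.015,0,-0.004],"roll":0,"fingers":255},{"translation":[-0.015,0,-0.002],"roll":0.02,"fingers":255},{"translation":[-0.015,0,0],"roll":0.01,"fingers":255},{"translation":[-0.015,0,0],"roll":0,"fingers":255},{"translation":[-0.01,0,0],"roll":0,"fingers":255}]' | head -2
python3 -m handwheel '[{"translation":[0.0417,0,-0.002],"roll":0,"fingers":255},{"translation":[0.0417,0,-0.002],"roll":0,"fingers":255},{"translation":[0.035,0,0],"roll":0,"fingers":255},{"translation":[0,0,0],"roll":0,"fingers":255},{"translation":[0,0,0],"roll":0,"fingers":255}]' | head -2
python3 - <<'E'
from h import *
st();cv()
E
```

```text
time: 44.73
tcp_pos: [0.5413, -0.0516, 0.4534]
time: 45.15
tcp_pos: [0.562, -0.0483, 0.3479]
t 45.15 tcp [ 0.562  -0.0483  0.3479] F [ 0.5  0.8 -1.8] M [0.04 0.14 0.03] open 0.0152 q [ 0.67  0.61 -1.13  1.69  0.65  1.1   0.98]
x [ 0.139  0.014 -0.99 ] y [-0.99  -0.034 -0.14 ] z [-0.035  0.999  0.009]
cover origin [ 0.5631 -0.0511  0.2459] up [-0.008  0.015  1.   ] yaw 92.0 rel pot world mm [  9.6  11.7 244.4] | needed tool delta to axis at same z [-0.0015  0.0099 -0.0114]
```

```bash

python3 -m handwheel '[{"translation":[0,0.005,-0.006],"roll":0,"fingers":255},{"translation":[0,0.003,-0.003],"roll":0,"fingers":255},{"translation":[0.02,0.002,0],"roll":0,"fingers":255},{"translation":[0.02,0.002,0],"roll":0,"fingers":255},{"translation":[0.01,0,0],"roll":0,"fingers":255},{"translation":[0,0,0],"roll":0,"fingers":255},{"translation":[0,0,0],"roll":0,"fingers":255}]' | head -2
python3 - <<'E'
from h import *
st();cv();covmeas()
E
```

```text
time: 45.73
tcp_pos: [0.5625, -0.0571, 0.3097]
t 45.73 tcp [ 0.5625 -0.0571  0.3097] F [-0.3  0.5 -3.1] M [ 0.02  0.27 -0.03] open 0.0154 q [ 0.67  0.63 -1.09  1.77  0.72  0.99  0.93]
x [ 0.16   0.013 -0.987] y [-0.987 -0.031 -0.16 ] z [-0.032  0.999  0.008]
cover origin [ 0.5657 -0.0599  0.2077] up [-0.029  0.016  0.999] yaw 91.8 rel pot world mm [ 12.2   2.9 206.2] | needed tool delta to axis at same z [-0.002   0.0122 -0.0025]
side dome top 509 circle [ 0.5617 -0.0551] 0.0673 normal [-0.037  0.033] z 0.2973
top dome top 427 circle [ 0.5632 -0.058 ] 0.0644 normal [-0.025  0.001] z 0.2977
```

```bash

python3 -m handwheel '[{"translation":[-0.04,0.003,0],"roll":0,"fingers":255},{"translation":[-0.04,0.003,0],"roll":0,"fingers":255},{"translation":[0,0,0],"roll":0,"fingers":255},{"translation":[0,0,0],"roll":0,"fingers":255}]' | head -2
python3 - <<'E'
from h import *
st();cv()
E
```

```text
time: 46.17
tcp_pos: [0.5439, -0.0576, 0.3931]
t 46.17 tcp [ 0.5439 -0.0576  0.3931] F [ 0.1 -0.5 -4.6] M [-0.07  0.31 -0.03] open 0.0149 q [ 0.75  0.53 -1.19  1.68  0.59  1.14  1.04]
x [ 0.162  0.014 -0.987] y [-0.986 -0.031 -0.162] z [-0.033  0.999  0.009]
cover origin [ 0.5473 -0.0603  0.2911] up [-0.031  0.014  0.999] yaw 91.9 rel pot world mm [ -6.2   2.5 289.6] | needed tool delta to axis at same z [ 0.001  -0.006  -0.0027]
```

```bash

python3 -m handwheel '[{"translation":[0,0,0.04],"roll":0,"fingers":255},{"translation":[0,0,0.04],"roll":0,"fingers":255},{"translation":[0,0,0.04],"roll":0,"fingers":255},{"translation":[0,0,0],"roll":0,"fingers":255}]' | head -2
python3 - <<'E'
from h import *
cv()
E
python3 -m handwheel '[{"translation":[0,0,-0.04],"roll":0,"fingers":255},{"translation":[0,0,-0.04],"roll":0,"fingers":255},{"translation":[0,0,-0.04],"roll":0,"fingers":255},{"translation":[0,0,0],"roll":0,"fingers":255}]' | head -2
python3 - <<'E'
from h import *
st();cv()
E
```

```text
time: 46.5
tcp_pos: [0.542, 0.0626, 0.3939]
cover origin [0.5457 0.06   0.2919] up [-0.033  0.013  0.999] yaw 91.2 rel pot world mm [ -7.8 122.8 290.4] | needed tool delta to axis at same z [-0.0004 -0.0053 -0.123 ]
time: 46.83
tcp_pos: [0.5454, -0.0516, 0.3913]
t 46.83 tcp [ 0.5454 -0.0516  0.3913] F [-0.7 -2.4 -4. ] M [-0.25  0.26 -0.05] open 0.0151 q [ 0.74  0.53 -1.18  1.68  0.59  1.13  1.04]
x [ 0.165  0.019 -0.986] y [-0.985 -0.042 -0.166] z [-0.045  0.999  0.012]
cover origin [ 0.5492 -0.0539  0.2893] up [-0.034  0.011  0.999] yaw 92.5 rel pot world mm [ -4.3   8.9 287.8] | needed tool delta to axis at same z [ 0.0005 -0.0039 -0.0091]
```

```bash

python3 -m handwheel '[{"translation":[0.015,-0.001,-0.004],"roll":0,"fingers":255},{"translation":[0.015,0,-0.003],"roll":0,"fingers":255},{"translation":[0.015,0,-0.001],"roll":0,"fingers":255},{"translation":[0.015,0,0],"roll":0,"fingers":255},{"translation":[0.015,0,0],"roll":0,"fingers":255},{"translation":[0.012,0,0],"roll":0,"fingers":255},{"translation":[0,0,0],"roll":0,"fingers":255},{"translation":[0,0,0],"roll":0,"fingers":255}]' | head -2
python3 - <<'E'
from h import *
st();cv()
E
```

```text
time: 47.5
tcp_pos: [0.5609, -0.0639, 0.2973]
t 47.5 tcp [ 0.5609 -0.0639  0.2973] F [ 0.5 -0.2 -2.5] M [-0.03  0.28 -0.  ] open 0.0149 q [ 0.68  0.65 -1.08  1.79  0.74  0.96  0.93]
x [ 0.16   0.017 -0.987] y [-0.986 -0.034 -0.161] z [-0.036  0.999  0.012]
cover origin [ 0.5642 -0.0663  0.1953] up [-0.029  0.012  1.   ] yaw 92.0 rel pot world mm [ 10.7  -3.5 193.8] | needed tool delta to axis at same z [-0.0017  0.0104  0.0039]
```

```bash

python3 -m handwheel '[{"translation":[0,0.006,0.002],"roll":0,"fingers":255},{"translation":[0,0.004,0.001],"roll":0,"fingers":255},{"translation":[0.008,0.002,0],"roll":0,"fingers":255},{"translation":[0.006,0.001,0],"roll":0,"fingers":255},{"translation":[0,0,0],"roll":0,"fingers":255},{"translation":[0,0,0],"roll":0,"fingers":255}]' | head -2
python3 - <<'E'
from h import *
st();cv();covmeas()
p=manip.get_image("side"); crop(p,280,90,420,210,"e2.png",5)
E
```

```text
time: 48.0
tcp_pos: [0.5499, -0.0598, 0.2828]
t 48.0 tcp [ 0.5499 -0.0598  0.2828] F [ 0.2  0.8 -2.9] M [-0.03  0.31  0.02] open 0.0151 q [ 0.68  0.64 -1.07  1.85  0.76  0.91  0.89]
x [ 0.165  0.017 -0.986] y [-0.986 -0.035 -0.165] z [-0.037  0.999  0.011]
cover origin [ 0.5537 -0.0622  0.1808] up [-0.033  0.012  0.999] yaw 92.1 rel pot world mm [  0.2   0.6 179.3] | needed tool delta to axis at same z [-0.      0.0002 -0.0006]
side dome top 500 circle [ 0.5538 -0.0585] 0.069 normal [-0.034  0.029] z 0.2702
top dome top 414 circle [ 0.5509 -0.0599] 0.0647 normal [-0.026  0.011] z 0.2706
```

View pics/e2.png

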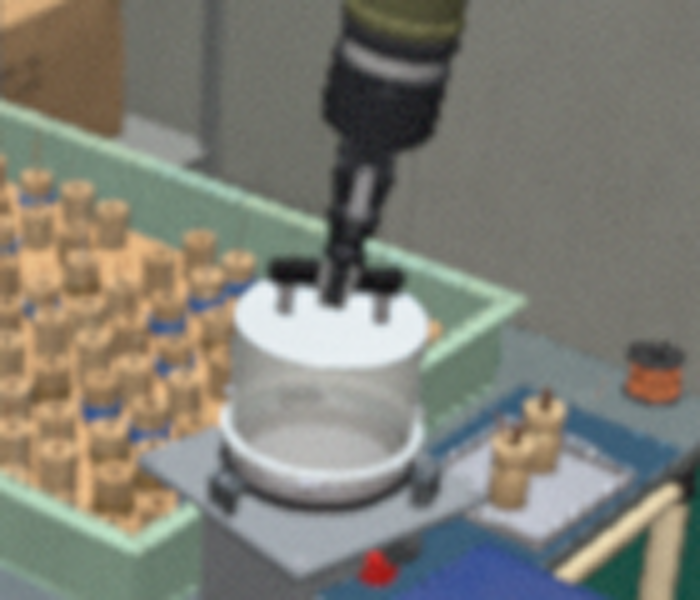

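```bash

python3 -m handwheel '[{"translation":[0.005,0.001,0],"roll":0,"fingers":255},{"translation":[0.004,0.001,0],"roll":0,"fingers":255},{"translation":[0,0,0],"roll":0,"fingers":255}]' | head -2
python3 - <<'E'
from h import *
st();cv();sf()
E
```

```text
time: 48.4
tcp_pos: [0.5504, -0.0597, 0.2736]
t 48.4 tcp [ 0.5504 -0.0597  0.2736] F [-0.5  0.5 -3. ] M [-0.06  0.36 -0.  ] open 0.0149 q [ 0.67  0.65 -1.06  1.87  0.78  0.89  0.87]
x [ 0.167  0.018 -0.986] y [-0.985 -0.034 -0.167] z [-0.036  0.999  0.012]
cover origin [ 0.5543 -0.0621  0.1716] up [-0.035  0.011  0.999] yaw 92.0 rel pot world mm [  0.8   0.7 170.1] | needed tool delta to axis at same z [-0.0002  0.0008 -0.0007]
stand-frame tcp mm [1.000e-01 4.300e+00 2.721e+02] F stand [ 0.   0.7 -3. ]
```

```bash

python3 -m handwheel '[{"translation":[0.003,0.0012,0],"roll":0,"fingers":255},{"translation":[0.002,0.0005,0],"roll":0,"fingers":255},{"translation":[0,0,0],"roll":0,"fingers":255}]' | head -2
python3 - <<'E'
from h import *
st();cv();sf()
E
```

```text
time: 48.65
tcp_pos: [0.5505, -0.0598, 0.2688]
t 48.65 tcp [ 0.5505 -0.0598  0.2688] F [-2.  -1.2  3.2] M [0.04 0.4  0.04] open 0.0151 q [ 0.66  0.66 -1.05  1.87  0.79  0.88  0.86]
x [ 0.169  0.017 -0.986] y [-0.985 -0.033 -0.169] z [-0.036  0.999  0.011]
cover origin [ 0.5546 -0.0622  0.1668] up [-0.038  0.012  0.999] yaw 92.0 rel pot world mm [  1.1   0.6 165.3] | needed tool delta to axis at same z [-0.0002  0.0011 -0.0005]
stand-frame tcp mm [1.000e-01 4.200e+00 2.673e+02] F stand [-2.2  0.6  3.2]
```

```bash

python3 -m handwheel '[{"translation":[0.003,0.0006,0],"roll":0,"fingers":255},{"translation":[0.002,0.0005,0],"roll":0,"fingers":255}]' | head -2
python3 - <<'E'
from h import *
st();cv();sf()
E
```

```text
time: 48.82
tcp_pos: [0.5506, -0.0612, 0.2671]
t 48.82 tcp [ 0.5506 -0.0612  0.2671] F [-7.8 -2.6 16. ] M [-0.05  1.25  0.18] open 0.0151 q [ 0.66  0.66 -1.05  1.88  0.8   0.87  0.85]
x [ 0.171  0.011 -0.985] y [-0.985 -0.032 -0.172] z [-0.033  0.999  0.006]
cover origin [ 0.555  -0.0642  0.1652] up [-0.04   0.017  0.999] yaw 91.9 rel pot world mm [  1.5  -1.4 163.7] | needed tool delta to axis at same z [-0.0002  0.0015  0.0014]
stand-frame tcp mm [ -0.8   3.2 265.6] F stand [-7.2  3.9 16. ]
```

```bash

python3 -m handwheel '[{"translation":[-0.001,0,0],"roll":0,"fingers":200},{"translation":[0,0,0],"roll":0,"fingers":100},{"translation":[0,0,0],"roll":0,"fingers":60},{"translation":[0,0,0],"roll":0,"fingers":60},{"translation":[-0.03,0.0,0],"roll":0,"fingers":60},{"translation":[-0.04,0.0,0],"roll":0,"fingers":60}]' | head -2
python3 - <<'E'
from h import *
st()
for n in ("top","side"):
    p=manip.get_image(n);P=cloud(p);im=p["image"].astype(int);z=P[...,2]
    near=np.hypot(P[...,0]-POT[0],P[...,1]-POT[1])<.1
    m=near&(abs(z-.25)<.012)&(im.min(2)>150);q=P[m];A=np.c_[q[:,:2]-POT[:2],np.ones(len(q))];co,*_=np.linalg.lstsq(A,q[:,2],rcond=None)
    print(n,"dome",len(q),cv2.minEnclosingCircle(q[:,:2].astype(np.float32)),"normal",np.round(-co[:2],3),"z",round(co[2],4))
    h=near&(z>.268)&(z<.30)&(im.max(2)<75); q=P[h]
    if len(q)>10: print(n,"handle",len(q),np.round(q.mean(0),4),cv2.minAreaRect(q[:,:2].astype(np.float32)))
crop(p,290,120,400,210,"e3.png",7)
E
```

```text
time: 49.32
tcp_pos: [0.5363, -0.0626, 0.3331]
t 49.32 tcp [ 0.5363 -0.0626  0.3331] F [ 0.4 -0.4  0.4] M [-0.06  0.11 -0.03] open 0.0652 q [ 0.74  0.58 -1.13  1.81  0.67  1.    0.97]
x [ 0.162  0.013 -0.987] y [-0.986 -0.033 -0.163] z [-0.035  0.999  0.008]
top dome 434 ((0.5544450283050537, -0.06299938261508942), 0.06494586169719696) normal [-0.003 -0.007] z 0.2515
side dome 556 ((0.5553990602493286, -0.05902794376015663), 0.06593601405620575) normal [-0.013  0.044] z 0.2514
side handle 111 [ 0.5523 -0.0567  0.2857] ((0.5524943470954895, -0.057283271104097366), (0.08257639408111572, 0.013532804325222969), 3.6827926635742188)
```

View pics/e3.png

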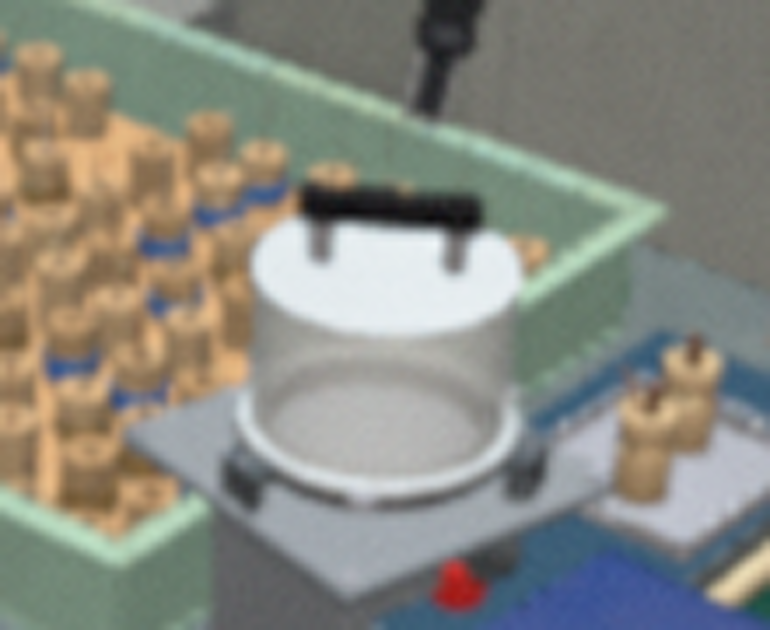

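```bash

python3 - <<'E'
from h import *
p=manip.get_image("top");P=cloud(p)
c,n=np.cos(YAW),np.sin(YAW)
for nm in ("top","side"):
    p=manip.get_image(nm);P=cloud(p)
    d=(P-POT)*1000; Q=np.stack([c*d[...,0]+n*d[...,1],-n*d[...,0]+c*d[...,1],d[...,2]],-1)
    m=(Q[...,2]>65)&(Q[...,2]<95)&(Q[...,1]<-60)&(Q[...,0]<0)&(Q[...,0]>-220)&(Q[...,1]>-220)
    im=p["image"].astype(int); g=(im[...,1]>im[...,0]+10)&(im[...,1]>100)
    q=Q[m&g]; 
    for x0 in range(-220,0,20):
        k=q[(q[:,0]>=x0)&(q[:,0]<x0+20)]
        if len(k)>2: print(nm,x0,"max y",k[:,1].max().round(),len(k))
go(S(-120,-60,60),136.6)
E
```

```text
top -220 max y -140.0 21
top -200 max y -134.0 22
top -180 max y -131.0 20
top -160 max y -137.0 3
phi 91.9 delta tool now [ 0.2636  0.0723 -0.1291] n>= 7
 roll total -0.7802 alt 5.503 delta tool after roll [ 0.2727  0.109  -0.0715]
```

```bash

python3 -m handwheel '[{"translation":[-0.01,0,0],"roll":-0.1,"fingers":255},{"translation":[-0.01,0,0],"roll":-0.1,"fingers":255},{"translation":[0,0,0],"roll":-0.12,"fingers":255},{"translation":[0,0,0],"roll":-0.12,"fingers":255},{"translation":[0,0,0],"roll":-0.12,"fingers":255},{"translation":[0,0,0],"roll":-0.12,"fingers":255},{"translation":[0,0,0],"roll":-0.1,"fingers":255},{"translation":[0,0,0],"roll":0,"fingers":255}]' | head -2
python3 - <<'E'
from h import *
st();sf();go(S(-128,-62,250),136.6);go(S(-124,-62,60),136.6)
E
```

```text
time: 50.23
tcp_pos: [0.5299, -0.0654, 0.343]
t 50.23 tcp [ 0.5299 -0.0654  0.343 ] F [-0.5  0.6 -0.1] M [-0.01  0.21  0.01] open -0.0002 q [ 0.82  0.66 -1.36  1.79  0.78  1.15  1.67]
x [ 0.149  0.011 -0.989] y [-0.653 -0.75  -0.107] z [-0.743  0.661 -0.105]
stand-frame tcp mm [-18.1  15.4 341.5] F stand [ 0.1  0.8 -0.1]
phi 138.32 delta tool now [ 0.0862  0.1221 -0.064 ] n>= 3
 roll total 0.0301 alt -6.253 delta tool after roll [ 0.0915  0.1099 -0.0774]
phi 138.32 delta tool now [ 0.2745  0.1384 -0.0442] n>= 7
 roll total 0.0301 alt -6.253 delta tool after roll [ 0.2815  0.1059 -0.0774]
```

```bash

python3 -m handwheel '[{"translation":[0,0,0],"roll":0.12,"fingers":255},{"translation":[0,0,0],"roll":0.12,"fingers":255},{"translation":[0,0,0],"roll":0.12,"fingers":255},{"translation":[0,0,0],"roll":0.12,"fingers":255},{"translation":[0,0,0],"roll":0.12,"fingers":255},{"translation":[0,0,0],"roll":0.12,"fingers":255},{"translation":[0,0,0],"roll":0.12,"fingers":255},{"translation":[0,0,0],"roll":0.12,"fingers":255}]' | head -2
python3 -m handwheel '[{"translation":[0,0,0],"roll":0.12,"fingers":255},{"translation":[0,0,0],"roll":0.12,"fingers":255},{"translation":[0,0,0],"roll":0.12,"fingers":255},{"translation":[0,0,0],"roll":0.12,"fingers":255},{"translation":[0,0,0],"roll":0.12,"fingers":255},{"translation":[0,0,0],"roll":0.12,"fingers":255},{"translation":[0,0,0],"roll":0.12,"fingers":255},{"translation":[0,0,0],"roll":0.12,"fingers":255}]' | head -2
python3 - <<'E'
from h import *
st();sf();go(S(-128,-62,250),-43.4)
E
```

```text
time: 50.9
tcp_pos: [0.5265, -0.0667, 0.3328]
time: 51.57
tcp_pos: [0.523, -0.0681, 0.3251]
t 51.57 tcp [ 0.523  -0.0681  0.3251] F [ 0.1 -0.6  0.7] M [ 0.02  0.12 -0.  ] open 0.0001 q [ 0.58  0.48 -0.8   1.82  0.44  0.89  0.01]
x [ 0.123  0.015 -0.992] y [-0.404  0.914 -0.036] z [0.907 0.405 0.118]
stand-frame tcp mm [-24.8  18.5 323.6] F stand [-0.4 -0.5  0.7]
phi 24.09 delta tool now [ 0.0695 -0.1114 -0.0728] n>= 3
 roll total 1.1778 alt -5.105 delta tool after roll [ 0.0736 -0.1032  0.0805]
```

```bash

python3 -m handwheel '[{"translation":[-0.002,0,0],"roll":0.12,"fingers":255},{"translation":[-0.002,0,0],"roll":0.12,"fingers":255},{"translation":[-0.002,0,0],"roll":0.12,"fingers":255},{"translation":[-0.002,0,0],"roll":0.12,"fingers":255},{"translation":[0,0,0],"roll":0.12,"fingers":255},{"translation":[0,0,0],"roll":0.12,"fingers":255},{"translation":[0,0,0],"roll":0.12,"fingers":255},{"translation":[0,0,0],"roll":0.12,"fingers":255}]' | head -2
python3 - <<'E'
from h import *
st();sf();go(S(-128,-62,250),-43.4)
E
```

```text
time: 52.23
tcp_pos: [0.5185, -0.0694, 0.3262]
t 52.23 tcp [ 0.5185 -0.0694  0.3262] F [ 0.2  0.4 -1. ] M [-0.02  0.17 -0.  ] open 0.0001 q [ 0.42  0.42 -0.53  1.83  0.27  0.85 -0.81]
x [ 0.112  0.015 -0.994] y [0.545 0.835 0.074] z [ 0.831 -0.55   0.086]
stand-frame tcp mm [-28.8  20.9 324.7] F stand [ 0.4  0.1 -1. ]
phi -33.51 delta tool now [ 0.0714 -0.1176  0.058 ] n>= 3
 roll total 0.1726 alt -6.111 delta tool after roll [ 0.0747 -0.0992  0.0829]
```

```bash

python3 -m handwheel '[{"translation":[0,0,0],"roll":0.09,"fingers":255},{"translation":[0,-0.02,0.015],"roll":0.08,"fingers":255},{"translation":[0,-0.03,0.025],"roll":0,"fingers":255},{"translation":[0.02,-0.03,0.025],"roll":0,"fingers":255},{"translation":[0.03,-0.02,0.015],"roll":0,"fingers":255},{"translation":[0.02,0,0],"roll":0,"fingers":255},{"translation":[0,0,0],"roll":0,"fingers":255}]' | head -2
python3 - <<'E'
from h import *
st();sf();go(S(-124,-62,60),-43.4)
p=manip.get_image("top");crop(p,300,170,460,300,"f0.png",5)
E
```

```text
time: 52.82
tcp_pos: [0.5167, -0.1993, 0.2478]
t 52.82 tcp [ 0.5167 -0.1993  0.2478] F [-0.5  0.9  1.1] M [0.03 0.12 0.01] open -0.0001 q [ 0.58  0.56 -0.43  1.85  0.29  0.69 -0.78]
x [ 0.112  0.013 -0.994] y [0.7   0.708 0.089] z [ 0.705 -0.706  0.07 ]
stand-frame tcp mm [-124.4  -67.1  246.3] F stand [0.4 1.  1.1]
phi -45.02 delta tool now [ 0.1848 -0.0162 -0.0182] n>= 5
 roll total -0.0283 alt 6.255 delta tool after roll [ 0.1863  0.0004 -0.0051]
```

View pics/f0.png

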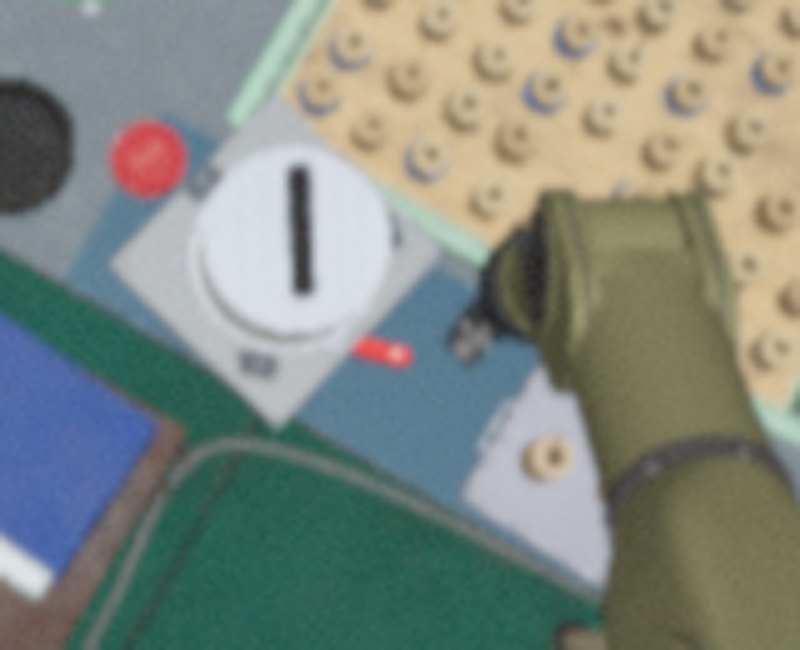

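```bash

python3 -m handwheel '[{"translation":[0.03,-0.003,-0.003],"roll":-0.028,"fingers":255},{"translation":[0.035,-0.003,-0.003],"roll":0,"fingers":255},{"translation":[0.035,-0.003,-0.003],"roll":0,"fingers":255},{"translation":[0.03,-0.003,-0.003],"roll":0,"fingers":255},{"translation":[0.02,-0.002,-0.002],"roll":0,"fingers":255},{"translation":[0,0,0],"roll":0,"fingers":255},{"translation":[0,0,0],"roll":0,"fingers":255}]' | head -2
python3 - <<'E'
from h import *
st();sf();go(S(-122,-60,43),-43.4)
E
```

```text
time: 53.45
tcp_pos: [0.525, -0.1938, 0.1017]
t 53.45 tcp [ 0.525  -0.1938  0.1017] F [-0.1 -1.2 -0.5] M [0.06 0.09 0.01] open 0.0001 q [ 0.45  0.77 -0.25  1.99  0.45  0.3  -0.9 ]
x [ 0.131  0.01  -0.991] y [0.679 0.728 0.097] z [ 0.722 -0.686  0.089]
stand-frame tcp mm [-114.8  -69.3  100.2] F stand [-0.9 -0.7 -0.5]
phi -43.52 delta tool now [ 0.0552 -0.0126 -0.0143] n>= 2
 roll total -0.0021 alt 6.281 delta tool after roll [ 0.0572 -0.0072 -0.0093]
```

```bash

python3 -m handwheel '[{"translation":[0.015,-0.004,-0.004],"roll":0,"fingers":255},{"translation":[0.018,-0.004,-0.003],"roll":0,"fingers":255},{"translation":[0.015,-0.002,-0.002],"roll":0,"fingers":255},{"translation":[0.004,-0.001,0],"roll":0,"fingers":255},{"translation":[0,0,0],"roll":0,"fingers":255}]' | head -2
python3 - <<'E'
from h import *
st();sf();go(S(-118,-50,43),-43.4)
p=manip.get_image("side");crop(p,300,120,440,230,"f1.png",5)
E
```

```text
time: 53.87
tcp_pos: [0.5277, -0.1942, 0.0576]
t 53.87 tcp [ 0.5277 -0.1942  0.0576] F [ 0.3 -0.1  0.4] M [-0.02  0.14  0.  ] open -0.0002 q [ 0.4   0.85 -0.17  2.02  0.49  0.16 -0.93]
x [ 0.151  0.007 -0.989] y [0.677 0.728 0.108] z [ 0.721 -0.685  0.105]
stand-frame tcp mm [-113.1  -71.5   56.1] F stand [ 0.1 -0.2  0.4]
phi -43.57 delta tool now [ 0.0102 -0.0061 -0.0228] n>= 1
 roll total -0.0029 alt 6.28 delta tool after roll [ 0.0131 -0.0049 -0.0215]
```

View pics/f1.png

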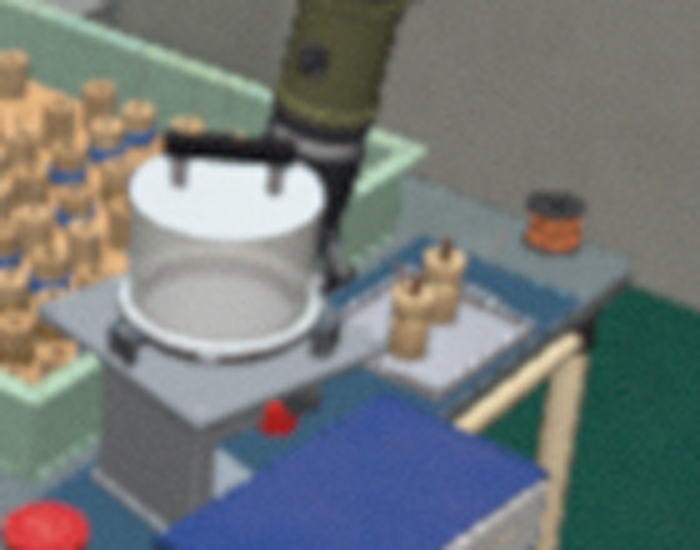

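```bash

python3 -m handwheel '[{"translation":[0.006,-0.002,-0.002],"roll":0,"fingers":255},{"translation":[0.005,-0.002,-0.004],"roll":0,"fingers":255},{"translation":[0.001,-0.001,-0.004],"roll":0,"fingers":255},{"translation":[0,0,-0.003],"roll":0,"fingers":255},{"translation":[0,0,0],"roll":0,"fingers":255}]' | head -2
python3 - <<'E'
from h import *
st();sf();go(S(-116,-45,43),-43.4)
E
```

```text
time: 54.33
tcp_pos: [0.5194, -0.1889, 0.0478]
t 54.33 tcp [ 0.5194 -0.1889  0.0478] F [0.7 0.  0. ] M [0.05 0.16 0.02] open -0.0002 q [ 0.37  0.86 -0.12  2.06  0.5   0.08 -0.95]
x [ 0.159  0.005 -0.987] y [0.677 0.728 0.113] z [ 0.719 -0.686  0.112]
stand-frame tcp mm [-115.   -61.9   46.3] F stand [ 0.5 -0.5  0. ]
phi -43.66 delta tool now [ 0.0013 -0.0012 -0.0171] n>= 1
 roll total -0.0046 alt 6.279 delta tool after roll [ 0.0033 -0.001  -0.0169]
```

```bash

python3 -m handwheel '[{"translation":[-0.04,0,0.002],"roll":0,"fingers":255},{"translation":[-0.04,0,0.002],"roll":0,"fingers":255},{"translation":[-0.04,0,0.002],"roll":0,"fingers":255},{"translation":[-0.04,0,0],"roll":0,"fingers":255},{"translation":[-0.04,0,0],"roll":0,"fingers":255},{"translation":[0,0,0],"roll":0,"fingers":255}]' | head -2
python3 - <<'E'
from h import *
st();sf()
E
python3 -m handwheel '[{"translation":[-0.04,-0.01,0],"roll":0,"fingers":255},{"translation":[-0.04,-0.01,0],"roll":0,"fingers":255},{"translation":[-0.04,-0.01,0],"roll":0,"fingers":255},{"translation":[0,0,0],"roll":0,"fingers":255}]' | head -2
python3 - <<'E'
from h import *
st();sf()
E
```

```text
time: 54.83
tcp_pos: [0.4887, -0.1914, 0.2478]
t 54.83 tcp [ 0.4887 -0.1914  0.2478] F [ 1.   0.  -0.3] M [ 0.01  0.1  -0.  ] open 0.0002 q [ 0.63  0.52 -0.48  1.96  0.34  0.6  -0.79]
x [ 0.144  0.01  -0.99 ] y [0.675 0.731 0.105] z [ 0.724 -0.683  0.098]
stand-frame tcp mm [-137.9  -41.2  246.3] F stand [ 0.7 -0.7 -0.3]
time: 55.17
tcp_pos: [0.4505, -0.2133, 0.3639]
t 55.17 tcp [ 0.4505 -0.2133  0.3639] F [ 0.3 -0.5  0.9] M [0.02 0.07 0.  ] open 0.0002 q [ 0.82  0.34 -0.59  1.84  0.19  0.89 -0.59]
x [ 0.144  0.009 -0.99 ] y [0.673 0.732 0.105] z [ 0.726 -0.681  0.099]
stand-frame tcp mm [-180.1  -28.6  362.4] F stand [-0.1 -0.6  0.9]
```

```bash

python3 -m handwheel '[{"translation":[0,0.029,-0.027],"roll":0,"fingers":255},{"translation":[0,0.029,-0.027],"roll":0,"fingers":255},{"translation":[0,0.029,-0.027],"roll":0,"fingers":255},{"translation":[0,0.029,-0.027],"roll":0,"fingers":255},{"translation":[0,0,0],"roll":0,"fingers":255}]' | head -2
python3 - <<'E'
from h import *
st()
E
python3 -m handwheel '[{"translation":[0,-0.029,0.027],"roll":0,"fingers":255},{"translation":[0,-0.029,0.027],"roll":0,"fingers":255},{"translation":[0,-0.029,0.027],"roll":0,"fingers":255},{"translation":[0,-0.029,0.027],"roll":0,"fingers":255},{"translation":[0,0,0],"roll":0,"fingers":255}]' | head -2
python3 - <<'E'
from h import *
st()
E
python3 -m handwheel '[{"translation":[0,0.027,0.029],"roll":0,"fingers":255},{"translation":[0,0.027,0.029],"roll":0,"fingers":255},{"translation":[0,0.027,0.029],"roll":0,"fingers":255},{"translation":[0,0.027,0.029],"roll":0,"fingers":255},{"translation":[0,0,0],"roll":0,"fingers":255}]' | head -2
python3 - <<'E'
from h import *
st()
E
```

```text
time: 55.58
tcp_pos: [0.4512, -0.0546, 0.3685]
t 55.58 tcp [ 0.4512 -0.0546  0.3685] F [0.3 0.1 0.2] M [ 0.01  0.11 -0.02] open 0.0 q [ 0.51  0.26 -0.62  1.95  0.22  0.84 -0.99]
x [ 0.154  0.002 -0.988] y [0.683 0.722 0.108] z [ 0.714 -0.692  0.11 ]
time: 56.0
tcp_pos: [0.4515, -0.2104, 0.369]
t 56.0 tcp [ 0.4515 -0.2104  0.369 ] F [-0.4 -0.5 -0.4] M [-0.01  0.19 -0.02] open 0.0003 q [ 0.81  0.33 -0.59  1.84  0.18  0.88 -0.58]
x [ 0.158  0.003 -0.987] y [0.665 0.739 0.109] z [ 0.73  -0.674  0.114]
time: 56.42
tcp_pos: [0.6021, -0.2157, 0.3851]
t 56.42 tcp [ 0.6021 -0.2157  0.3851] F [1.3 0.4 0.2] M [ 0.02  0.09 -0.01] open 0.0003 q [ 0.59  0.54 -0.53  1.42  0.27  1.12 -0.72]
x [ 0.137  0.    -0.991] y [0.678 0.729 0.094] z [ 0.722 -0.685  0.1  ]
```

```bash

python3 -m handwheel '[{"translation":[0,-0.0135,-0.0145],"roll":0,"fingers":255},{"translation":[0,-0.0135,-0.0145],"roll":0,"fingers":255},{"translation":[0,-0.0135,-0.0145],"roll":0,"fingers":255},{"translation":[0,-0.0135,-0.0145],"roll":0,"fingers":255},{"translation":[0,-0.0135,-0.0145],"roll":0,"fingers":255},{"translation":[0,-0.0135,-0.0145],"roll":0,"fingers":255},{"translation":[0,0,0],"roll":0,"fingers":255}]' | head -2
python3 - <<'E'
from h import *
st()
E
python3 -m handwheel '[{"translation":[0,0.028,0.03],"roll":0,"fingers":255},{"translation":[0,0.028,0.03],"roll":0,"fingers":255},{"translation":[0,0.028,0.03],"roll":0,"fingers":255},{"translation":[0,0,0],"roll":0,"fingers":255}]' | head -2
python3 - <<'E'
from h import *
st()
E
```

```text
time: 57.0
tcp_pos: [0.4799, -0.2118, 0.3628]
t 57.0 tcp [ 0.4799 -0.2118  0.3628] F [-0.4 -0.8 -0.4] M [0.01 0.25 0.02] open -0.0001 q [ 0.75  0.39 -0.58  1.77  0.22  0.93 -0.64]
x [ 0.132  0.005 -0.991] y [0.675 0.732 0.094] z [ 0.726 -0.682  0.093]
time: 57.33
tcp_pos: [0.5962, -0.2128, 0.3741]
t 57.33 tcp [ 0.5962 -0.2128  0.3741] F [0.9 0.9 0.2] M [ 0.09  0.06 -0.  ] open -0.0001 q [ 0.59  0.55 -0.53  1.43  0.28  1.12 -0.73]
x [ 0.117  0.003 -0.993] y [0.68  0.728 0.082] z [ 0.724 -0.685  0.084]
```

```bash

python3 -m handwheel '[{"translation":[0,-0.0145,-0.0155],"roll":0,"fingers":255},{"translation":[0,-0.0145,-0.0155],"roll":0,"fingers":255},{"translation":[0,-0.0145,-0.0155],"roll":0,"fingers":255},{"translation":[0,-0.0145,-0.0155],"roll":0,"fingers":255},{"translation":[0,-0.0145,-0.0155],"roll":0,"fingers":255},{"translation":[0,-0.0145,-0.0155],"roll":0,"fingers":255},{"translation":[0,-0.0145,-0.0155],"roll":0,"fingers":255},{"translation":[0,0,0],"roll":0,"fingers":255}]' | head -2
python3 -m handwheel '[{"translation":[0,0.028,0.03],"roll":0,"fingers":255},{"translation":[0,0.028,0.03],"roll":0,"fingers":255},{"translation":[0,0.028,0.03],"roll":0,"fingers":255},{"translation":[0,0.028,0.03],"roll":0,"fingers":255},{"translation":[0,0,0],"roll":0,"fingers":255}]' | head -2
python3 - <<'E'
from h import *
st()
E
python3 -m handwheel '[{"translation":[0,-0.0145,-0.0155],"roll":0,"fingers":255},{"translation":[0,-0.0145,-0.0155],"roll":0,"fingers":255},{"translation":[0,-0.0145,-0.0155],"roll":0,"fingers":255},{"translation":[0,-0.0145,-0.0155],"roll":0,"fingers":255},{"translation":[0,-0.0145,-0.0155],"roll":0,"fingers":255},{"translation":[0,-0.0145,-0.0155],"roll":0,"fingers":255},{"translation":[0,-0.0145,-0.0155],"roll":0,"fingers":255},{"translation":[0,0,0],"roll":0,"fingers":255}]' | head -2
python3 -m handwheel '[{"translation":[0,0.028,0.03],"roll":0,"fingers":255},{"translation":[0,0.028,0.03],"roll":0,"fingers":255},{"translation":[0,0.028,0.03],"roll":0,"fingers":255},{"translation":[0,0.028,0.03],"roll":0,"fingers":255},{"translation":[0,0,0],"roll":0,"fingers":255}]' | head -2
python3 - <<'E'
from h import *
st()
E
```

```text
time: 58.0
tcp_pos: [0.4463, -0.2081, 0.3513]
time: 58.42
tcp_pos: [0.6079, -0.2088, 0.3659]
t 58.42 tcp [ 0.6079 -0.2088  0.3659] F [ 0.4  0.5 -0.2] M [-0.02  0.11  0.03] open 0.0001 q [ 0.57  0.58 -0.53  1.41  0.29  1.13 -0.74]
x [ 0.107  0.006 -0.994] y [0.681 0.728 0.077] z [ 0.724 -0.686  0.074]
time: 59.08
tcp_pos: [0.4618, -0.203, 0.3447]
time: 59.5
tcp_pos: [0.6249, -0.203, 0.3586]
t 59.5 tcp [ 0.6249 -0.203   0.3586] F [1.  1.4 1.1] M [0.01 0.15 0.05] open 0.0003 q [ 0.54  0.61 -0.53  1.37  0.3   1.14 -0.76]
x [ 0.103  0.011 -0.995] y [0.68  0.729 0.078] z [ 0.726 -0.684  0.068]
```

```bash

python3 -m handwheel '[{"translation":[0,-0.0105,-0.0115],"roll":0,"fingers":255},{"translation":[0,-0.0105,-0.0115],"roll":0,"fingers":255},{"translation":[0,-0.0105,-0.0115],"roll":0,"fingers":255},{"translation":[0,-0.0105,-0.0115],"roll":0,"fingers":255},{"translation":[0,-0.0105,-0.0115],"roll":0,"fingers":255},{"translation":[0,-0.0105,-0.0115],"roll":0,"fingers":255},{"translation":[0,-0.0105,-0.0115],"roll":0,"fingers":255},{"translation":[0,-0.0105,-0.0115],"roll":0,"fingers":255}]' | head -2
python3 - <<'E'
from h import *
st()
E
python3 -m handwheel '[{"translation":[0,0.0285,0.03],"roll":0,"fingers":255},{"translation":[0,0.0285,0.03],"roll":0,"fingers":255},{"translation":[0,0.0285,0.03],"roll":0,"fingers":255},{"translation":[0,0,0],"roll":0,"fingers":255}]' | head -2
python3 - <<'E'
from h import *
st()
E
```

```text
time: 60.17
tcp_pos: [0.5092, -0.1947, 0.3415]
t 60.17 tcp [ 0.5092 -0.1947  0.3415] F [ 0.4 -0.3 -0.5] M [ 0.    0.12 -0.  ] open -0.0002 q [ 0.69  0.45 -0.58  1.73  0.25  0.92 -0.71]
x [ 0.116  0.02  -0.993] y [0.672 0.735 0.093] z [ 0.731 -0.678  0.072]
time: 60.5
tcp_pos: [0.6132, -0.1892, 0.3399]
t 60.5 tcp [ 0.6132 -0.1892  0.3399] F [1.3 0.2 1.3] M [-0.01  0.04 -0.02] open -0.0004 q [ 0.54  0.62 -0.54  1.42  0.3   1.12 -0.77]
x [ 0.073  0.022 -0.997] y [0.673 0.737 0.066] z [ 0.736 -0.676  0.039]
```

```bash

python3 -m handwheel '[{"translation":[0,-0.0105,-0.0115],"roll":0,"fingers":255},{"translation":[0,-0.0105,-0.0115],"roll":0,"fingers":255},{"translation":[0,-0.0105,-0.0115],"roll":0,"fingers":255},{"translation":[0,-0.0105,-0.0115],"roll":0,"fingers":255},{"translation":[0,-0.0105,-0.0115],"roll":0,"fingers":255},{"translation":[0,-0.0105,-0.0115],"roll":0,"fingers":255},{"translation":[0,-0.0105,-0.0115],"roll":0,"fingers":255},{"translation":[0,-0.0105,-0.0115],"roll":0,"fingers":255}]' | head -2
python3 -m handwheel '[{"translation":[0,0.0285,0.03],"roll":0,"fingers":255},{"translation":[0,0.0285,0.03],"roll":0,"fingers":255},{"translation":[0,0.0285,0.03],"roll":0,"fingers":255},{"translation":[0,0,0],"roll":0,"fingers":255}]' | head -2
python3 - <<'E'
from h import *
st()
E
python3 -m handwheel '[{"translation":[0,-0.0105,-0.0115],"roll":0,"fingers":255},{"translation":[0,-0.0105,-0.0115],"roll":0,"fingers":255},{"translation":[0,-0.0105,-0.0115],"roll":0,"fingers":255},{"translation":[0,-0.0105,-0.0115],"roll":0,"fingers":255},{"translation":[0,-0.0105,-0.0115],"roll":0,"fingers":255},{"translation":[0,-0.0105,-0.0115],"roll":0,"fingers":255},{"translation":[0,-0.0105,-0.0115],"roll":0,"fingers":255},{"translation":[0,0,0],"roll":0,"fingers":255}]' | head -2
python3 - <<'E'
from h import *
st();sf();go(S(-124,-62,60),-43.4)
E
```

```text
time: 61.17
tcp_pos: [0.4954, -0.1826, 0.3269]
time: 61.5
tcp_pos: [0.6002, -0.1763, 0.3237]
t 61.5 tcp [ 0.6002 -0.1763  0.3237] F [1.9 0.6 1.2] M [-0.08 -0.01 -0.01] open -0.0003 q [ 0.53  0.62 -0.54  1.47  0.3   1.1  -0.78]
x [ 0.048  0.032 -0.998] y [0.666 0.744 0.056] z [ 0.744 -0.668  0.014]
time: 62.17
tcp_pos: [0.4949, -0.1714, 0.315]
t 62.17 tcp [ 0.4949 -0.1714  0.315 ] F [-0.3 -0.4  0.4] M [-0.07  0.11 -0.  ] open 0.0005 q [ 0.66  0.48 -0.58  1.78  0.26  0.92 -0.75]
x [ 0.059  0.039 -0.997] y [0.661 0.748 0.069] z [ 0.748 -0.663  0.018]
stand-frame tcp mm [-119.2  -32.   313.5] F stand [-0.5 -0.1  0.4]
phi -41.53 delta tool now [ 0.253  -0.0232  0.0252] n>= 7
 roll total 0.0326 alt -6.251 delta tool after roll [ 0.2535 -0.0048  0.03  ]
```

```bash

python3 -m handwheel '[{"translation":[0.02,-0.002,0.006],"roll":0.03,"fingers":255},{"translation":[0.035,-0.004,0.008],"roll":0,"fingers":255},{"translation":[0.035,-0.004,0.008],"roll":0,"fingers":255},{"translation":[0.035,-0.003,0.006],"roll":0,"fingers":255},{"translation":[0.035,-0.003,0.002],"roll":0,"fingers":255},{"translation":[0.02,0,0],"roll":0,"fingers":255},{"translation":[0,0,0],"roll":0,"fingers":255}]' | head -2
python3 - <<'E'
from h import *
st();sf();go(S(-120,-62,47),-43.4)
E
```

```text
time: 62.75
tcp_pos: [0.5321, -0.1967, 0.1328]
t 62.75 tcp [ 0.5321 -0.1967  0.1328] F [-0.7  0.7  0.6] M [-0.04  0.08  0.04] open -0.0 q [ 0.55  0.76 -0.41  1.89  0.46  0.51 -0.9 ]
x [ 0.085  0.037 -0.996] y [0.681 0.727 0.085] z [ 0.727 -0.686  0.037]
stand-frame tcp mm [-112.   -76.4  131.3] F stand [0.  1.  0.6]
phi -43.33 delta tool now [ 0.0827 -0.0151 -0.0175] n>= 2
 roll total 0.0013 alt -6.282 delta tool after roll [ 0.0843 -0.008  -0.0144]
```

```bash

python3 -m handwheel '[{"translation":[0.01,-0.005,-0.007],"roll":0,"fingers":255},{"translation":[0.02,-0.005,-0.005],"roll":0,"fingers":255},{"translation":[0.02,-0.003,-0.003],"roll":0,"fingers":255},{"translation":[0.015,-0.002,0],"roll":0,"fingers":255},{"translation":[0.008,0,0],"roll":0,"fingers":255},{"translation":[0,0,0],"roll":0,"fingers":255},{"translation":[0,0,0],"roll":0,"fingers":255}]' | head -2
python3 - <<'E'
from h import *
st();sf();go(S(-117,-50,46),-43.4)
E
```

```text
time: 63.33
tcp_pos: [0.5291, -0.1931, 0.0612]
t 63.33 tcp [ 0.5291 -0.1931  0.0612] F [ 0.   0.4 -0.9] M [-0.06  0.09 -0.  ] open 0.0001 q [ 0.48  0.86 -0.29  1.96  0.55  0.3  -0.97]
x [ 0.104  0.037 -0.994] y [0.678 0.728 0.098] z [ 0.727 -0.684  0.051]
stand-frame tcp mm [-111.5  -71.8   59.7] F stand [ 0.3  0.2 -0.9]
phi -43.26 delta tool now [ 0.0119 -0.0067 -0.0225] n>= 1
 roll total 0.0025 alt -6.281 delta tool after roll [ 0.0137 -0.0055 -0.0218]
```

```bash

python3 -m handwheel '[{"translation":[0.006,-0.003,-0.004],"roll":0,"fingers":255},{"translation":[0.006,-0.003,-0.004],"roll":0,"fingers":255},{"translation":[0.003,0,-0.004],"roll":0,"fingers":255},{"translation":[0,0,-0.003],"roll":0,"fingers":255},{"translation":[0,0,0],"roll":0,"fingers":255}]' | head -2
python3 - <<'E'
from h import *
st();sf()
p=manip.get_image("top");crop(p,300,170,460,300,"f2.png",5)
E
```

```text
time: 63.75
tcp_pos: [0.522, -0.1868, 0.0506]
t 63.75 tcp [ 0.522  -0.1868  0.0506] F [0.6 0.1 0.2] M [-0.03  0.09  0.02] open -0.0 q [ 0.45  0.87 -0.24  2.    0.56  0.22 -1.  ]
x [ 0.117  0.035 -0.992] y [0.677 0.728 0.106] z [ 0.726 -0.685  0.062]
stand-frame tcp mm [-111.7  -62.3   49.1] F stand [ 0.5 -0.4  0.2]
```

```bash

python3 -m handwheel '[{"translation":[0.001,0,-0.005],"roll":0,"fingers":255},{"translation":[0,0,-0.005],"roll":0,"fingers":255},{"translation":[0,0,-0.004],"roll":0,"fingers":255}]' | head -2
python3 - <<'E'
from h import *
st();sf()
E
python3 -m handwheel '[{"translation":[0,0,-0.004],"roll":0,"fingers":255},{"translation":[0,0,-0.004],"roll":0,"fingers":255},{"translation":[0,0,-0.004],"roll":0,"fingers":255}]' | head -2
python3 - <<'E'
from h import *
st();sf()
E
```

```text
time: 64.05
tcp_pos: [0.5139, -0.1776, 0.0503]
t 64.05 tcp [ 0.5139 -0.1776  0.0503] F [ 0.3 -0.4  0. ] M [-0.06  0.09  0.02] open -0.0002 q [ 0.42  0.86 -0.21  2.04  0.57  0.17 -1.02]
x [ 0.123  0.034 -0.992] y [0.678 0.727 0.109] z [ 0.725 -0.686  0.066]
stand-frame tcp mm [-110.6  -50.1   48.8] F stand [-0.1 -0.5  0. ]
time: 64.3
tcp_pos: [0.5045, -0.1708, 0.05]
t 64.3 tcp [ 0.5045 -0.1708  0.05  ] F [ 0.9 -4.   0.4] M [-0.65  0.03 -0.09] open 0.0002 q [ 0.39  0.85 -0.18  2.08  0.57  0.13 -1.04]
x [ 0.123  0.03  -0.992] y [0.679 0.726 0.107] z [ 0.724 -0.687  0.069]
stand-frame tcp mm [-112.1  -38.7   48.5] F stand [-2.2 -3.4  0.4]
```

```bash

python3 -m handwheel '[{"translation":[-0.002,0,-0.005],"roll":0,"fingers":255},{"translation":[-0.001,0,-0.004],"roll":0,"fingers":255}]' | head -2
python3 - <<'E'
from h import *
s,R=st();sf();print(s["joint_pos"][5])
E
```

```text
time: 64.47
tcp_pos: [0.4972, -0.165, 0.0524]
t 64.47 tcp [ 0.4972 -0.165   0.0524] F [ 0.9 -1.6 -0.4] M [-0.4   0.01 -0.05] open 0.0001 q [ 0.37  0.84 -0.16  2.1   0.57  0.11 -1.05]
x [ 0.124  0.029 -0.992] y [0.68  0.726 0.106] z [ 0.723 -0.688  0.07 ]
stand-frame tcp mm [-112.9  -29.3   50.9] F stand [-0.5 -1.8 -0.4]
0.10656551251463708
```

```bash

python3 -m handwheel '[{"translation":[-0.005,-0.003,0.008],"roll":0,"fingers":255},{"translation":[-0.03,-0.003,0.008],"roll":0,"fingers":255},{"translation":[-0.04,0,0],"roll":0,"fingers":255},{"translation":[-0.04,0,0],"roll":0,"fingers":255},{"translation":[-0.04,0,0],"roll":0,"fingers":255},{"translation":[-0.04,0,0],"roll":0,"fingers":255},{"translation":[-0.04,0,0],"roll":0,"fingers":255},{"translation":[-0.02,0,0],"roll":0,"fingers":255}]' | head -2
python3 -m handwheel '[{"translation":[0,0.0285,0.03],"roll":0,"fingers":255},{"translation":[0,0.0285,0.03],"roll":0,"fingers":255},{"translation":[0,0.0285,0.03],"roll":0,"fingers":255},{"translation":[0,0,0],"roll":0,"fingers":255}]' | head -2
python3 - <<'E'
from h import *
st();sf()
E
python3 -m handwheel '[{"translation":[0,-0.0105,-0.0115],"roll":0,"fingers":255},{"translation":[0,-0.0105,-0.0115],"roll":0,"fingers":255},{"translation":[0,-0.0105,-0.0115],"roll":0,"fingers":255},{"translation":[0,-0.0105,-0.0115],"roll":0,"fingers":255},{"translation":[0,-0.0105,-0.0115],"roll":0,"fingers":255},{"translation":[0,-0.0105,-0.0115],"roll":0,"fingers":255},{"translation":[0,-0.0105,-0.0115],"roll":0,"fingers":255},{"translation":[0,-0.0105,-0.0115],"roll":0,"fingers":255}]' | head -2
python3 -m handwheel '[{"translation":[0,0.0285,0.03],"roll":0,"fingers":255},{"translation":[0,0.0285,0.03],"roll":0,"fingers":255},{"translation":[0,0.0285,0.03],"roll":0,"fingers":255},{"translation":[0,0,0],"roll":0,"fingers":255}]' | head -2
python3 - <<'E'
from h import *
st();sf()
E
```

```text
time: 65.13
tcp_pos: [0.4666, -0.1771, 0.3102]
time: 65.47
tcp_pos: [0.589, -0.1737, 0.3293]
t 65.47 tcp [ 0.589  -0.1737  0.3293] F [0.8 0.8 0.7] M [0.01 0.03 0.03] open 0.0002 q [ 0.59  0.58 -0.6   1.55  0.32  1.01 -0.81]
x [ 0.108  0.037 -0.993] y [0.669 0.736 0.1  ] z [ 0.735 -0.676  0.055]
stand-frame tcp mm [ -56.2 -102.   327.8] F stand [ 1.1 -0.   0.7]
time: 66.13
tcp_pos: [0.4606, -0.1615, 0.3101]
time: 66.47
tcp_pos: [0.5584, -0.1512, 0.3071]
t 66.47 tcp [ 0.5584 -0.1512  0.3071] F [ 1.6 -0.1  1.1] M [-0.01 -0.09 -0.01] open -0.0003 q [ 0.58  0.57 -0.61  1.64  0.32  0.99 -0.83]
x [ 0.056  0.05  -0.997] y [0.654 0.753 0.074] z [ 0.755 -0.656  0.009]
stand-frame tcp mm [-60.8 -64.3 305.6] F stand [ 1.  -1.2  1.1]
```

```bash

python3 -m handwheel '[{"translation":[-0.003,-0.012,-0.0105],"roll":0,"fingers":255},{"translation":[-0.003,-0.012,-0.0105],"roll":0,"fingers":255},{"translation":[-0.003,-0.012,-0.0105],"roll":0,"fingers":255},{"translation":[-0.003,-0.012,-0.0105],"roll":0,"fingers":255},{"translation":[0,-0.012,-0.0105],"roll":0,"fingers":255},{"translation":[0,-0.012,-0.0105],"roll":0,"fingers":255},{"translation":[0,-0.012,-0.0105],"roll":0,"fingers":255},{"translation":[0,-0.012,-0.0105],"roll":0,"fingers":255}]' | head -2
python3 -m handwheel '[{"translation":[0,0.0265,0.031],"roll":0,"fingers":255},{"translation":[0,0.0265,0.031],"roll":0,"fingers":255},{"translation":[0,0.0265,0.031],"roll":0,"fingers":255},{"translation":[0,0,0],"roll":0,"fingers":255}]' | head -2
python3 - <<'E'
from h import *
st();sf()
E
python3 -m handwheel '[{"translation":[-0.003,-0.012,-0.0105],"roll":0,"fingers":255},{"translation":[-0.003,-0.012,-0.0105],"roll":0,"fingers":255},{"translation":[-0.003,-0.012,-0.0105],"roll":0,"fingers":255},{"translation":[-0.003,-0.012,-0.0105],"roll":0,"fingers":255},{"translation":[0,-0.012,-0.0105],"roll":0,"fingers":255},{"translation":[0,-0.012,-0.0105],"roll":0,"fingers":255},{"translation":[0,-0.012,-0.0105],"roll":0,"fingers":255},{"translation":[0,-0.012,-0.0105],"roll":0,"fingers":255}]' | head -2
python3 -m handwheel '[{"translation":[0,0.0265,0.031],"roll":0,"fingers":255},{"translation":[0,0.0265,0.031],"roll":0,"fingers":255},{"translation":[0,0.0265,0.031],"roll":0,"fingers":255},{"translation":[0,0,0],"roll":0,"fingers":255}]' | head -2
python3 - <<'E'
from h import *
st();sf()
E
```

```text
time: 67.13
tcp_pos: [0.4261, -0.158, 0.306]
time: 67.47
tcp_pos: [0.5263, -0.1533, 0.3]
t 67.47 tcp [ 0.5263 -0.1533  0.3   ] F [1.  0.4 0.9] M [-0.03 -0.07  0.02] open 0.0002 q [ 0.62  0.56 -0.63  1.69  0.31  0.99 -0.8 ]
x [ 0.012  0.061 -0.998] y [0.639 0.767 0.055] z [ 0.769 -0.638 -0.03 ]
stand-frame tcp mm [-84.5 -42.4 298.5] F stand [ 1.  -0.5  0.9]
time: 68.13
tcp_pos: [0.3952, -0.164, 0.3048]
time: 68.47
tcp_pos: [0.4983, -0.1579, 0.2968]
t 68.47 tcp [ 0.4983 -0.1579  0.2968] F [ 1.6 -0.   0.2] M [-0.06 -0.11 -0.05] open -0.0003 q [ 0.65  0.55 -0.64  1.73  0.3   1.   -0.76]
x [-0.021  0.07  -0.997] y [0.626 0.779 0.042] z [ 0.78  -0.623 -0.06 ]
stand-frame tcp mm [-107.   -25.2  295.3] F stand [ 1.1 -1.2  0.2]
```

```bash

python3 - <<'E'
from h import *
go(S(-118,-58,100),-43.4);go(S(-118,-58,48),-43.4)
E
```

```text
phi -38.64 delta tool now [ 0.1923 -0.0217  0.0435] n>= 5
 roll total 0.0831 alt -6.2 delta tool after roll [ 0.1953 -0.011   0.0328]
phi -38.64 delta tool now [ 0.2441 -0.0239  0.0466] n>= 6
 roll total 0.0831 alt -6.2 delta tool after roll [ 0.2473 -0.011   0.0328]
```

```bash

python3 -m handwheel '[{"translation":[0,-0.007,0.014],"roll":0.06,"fingers":255},{"translation":[0.02,-0.007,0.014],"roll":0.02,"fingers":255},{"translation":[0.035,-0.003,0.008],"roll":0,"fingers":255},{"translation":[0.035,-0.002,0.004],"roll":0,"fingers":255},{"translation":[0.035,0,0],"roll":0,"fingers":255},{"translation":[0.03,0,0],"roll":0,"fingers":255},{"translation":[0,0,0],"roll":0,"fingers":255},{"translation":[0,0,0],"roll":0,"fingers":255}]' | head -2
python3 - <<'E'
from h import *
st();sf();go(S(-118,-58,48),-43.4)
E
```

```text
time: 69.13
tcp_pos: [0.515, -0.1786, 0.1336]
t 69.13 tcp [ 0.515  -0.1786  0.1336] F [0.6 0.2 1.2] M [-0.05 -0.05 -0.05] open -0.0003 q [ 0.58  0.78 -0.5   1.85  0.45  0.66 -0.91]
x [-0.013  0.077 -0.997] y [0.679 0.733 0.048] z [ 0.734 -0.676 -0.062]
stand-frame tcp mm [-110.6  -51.6  132.1] F stand [ 0.5 -0.3  1.2]
phi -42.63 delta tool now [ 0.0831 -0.0114  0.0115] n>= 2
 roll total 0.0134 alt -6.27 delta tool after roll [ 0.0841 -0.0074  0.0064]
```

```bash

python3 -m handwheel '[{"translation":[0.02,-0.004,0.003],"roll":0.013,"fingers":255},{"translation":[0.025,-0.004,0.003],"roll":0,"fingers":255},{"translation":[0.02,-0.002,0.002],"roll":0,"fingers":255},{"translation":[0.01,0,0],"roll":0,"fingers":255},{"translation":[0,0,0],"roll":0,"fingers":255}]' | head -2
python3 - <<'E'
from h import *
st();sf();go(S(-116,-45,46),-43.4)
E
```

```text
time: 69.55
tcp_pos: [0.5191, -0.1847, 0.065]
t 69.55 tcp [ 0.5191 -0.1847  0.065 ] F [-0.  -0.1  0.4] M [-0.06  0.03  0.02] open -0.0002 q [ 0.55  0.88 -0.42  1.88  0.53  0.5  -0.96]
x [ 0.002  0.076 -0.997] y [0.687 0.725 0.057] z [ 0.727 -0.685 -0.051]
stand-frame tcp mm [-112.2  -58.8   63.5] F stand [-0.1 -0.   0.4]
phi -43.28 delta tool now [ 0.0179 -0.0048 -0.0129] n>= 1
 roll total 0.002 alt -6.281 delta tool after roll [ 0.0175 -0.0038 -0.0138]
```

```bash

python3 -m handwheel '[{"translation":[0.008,-0.002,0],"roll":0,"fingers":255},{"translation":[0.007,-0.002,-0.001],"roll":0,"fingers":255},{"translation":[0.003,-0.001,-0.003],"roll":0,"fingers":255},{"translation":[0,0,-0.003],"roll":0,"fingers":255},{"translation":[0,0,0],"roll":0,"fingers":255}]' | head -2
python3 - <<'E'
from h import *
st();sf()
E
python3 -m handwheel '[{"translation":[0.0005,0,-0.005],"roll":0,"fingers":255},{"translation":[0.0005,0,-0.005],"roll":0,"fingers":255},{"translation":[0,0,-0.005],"roll":0,"fingers":255},{"translation":[0,0,-0.004],"roll":0,"fingers":255}]' | head -2
python3 - <<'E'
from h import *
st();sf()
E
```

```text
time: 69.97
tcp_pos: [0.5136, -0.182, 0.0511]
t 69.97 tcp [ 0.5136 -0.182   0.0511] F [-0.3  0.  -0.3] M [-0.06  0.01  0.02] open 0.0002 q [ 0.53  0.9  -0.39  1.91  0.55  0.44 -0.99]
x [ 0.011  0.075 -0.997] y [0.686 0.725 0.062] z [ 0.728 -0.685 -0.043]
stand-frame tcp mm [-114.   -53.    49.6] F stand [-0.2  0.2 -0.3]
time: 70.3
tcp_pos: [0.4997, -0.168, 0.0521]
t 70.3 tcp [ 0.4997 -0.168   0.0521] F [ 0.6 -0.2 -0.8] M [-0.06  0.02 -0.02] open 0.0001 q [ 0.5   0.88 -0.36  1.97  0.56  0.39 -1.02]
x [ 0.014  0.074 -0.997] y [0.686 0.725 0.063] z [ 0.727 -0.685 -0.041]
stand-frame tcp mm [-113.4  -33.2   50.6] F stand [ 0.2 -0.6 -0.8]
```

```bash

python3 -m handwheel '[{"translation":[0.002,0,-0.005],"roll":0,"fingers":255},{"translation":[0.002,0,-0.005],"roll":0,"fingers":255},{"translation":[0,0,-0.005],"roll":0,"fingers":255},{"translation":[0,0,-0.004],"roll":0,"fingers":255}]' | head -2
python3 - <<'E'
from h import *
st();sf()
E
python3 -m handwheel '[{"translation":[0,0,-0.004],"roll":0,"fingers":255},{"translation":[0,0,-0.004],"roll":0,"fingers":255},{"translation":[0,0,-0.003],"roll":0,"fingers":255}]' | head -2
python3 - <<'E'
from h import *
st();sf()
E
```

```text
time: 70.63
tcp_pos: [0.4852, -0.1546, 0.0492]
t 70.63 tcp [ 0.4852 -0.1546  0.0492] F [ 1.1 -1.4 -0.6] M [-0.37 -0.18  0.  ] open 0.0001 q [ 0.46  0.87 -0.33  2.03  0.58  0.32 -1.06]
x [ 0.016  0.072 -0.997] y [0.687 0.724 0.063] z [ 0.727 -0.686 -0.038]
stand-frame tcp mm [-113.6  -13.4   47.7] F stand [-0.2 -1.7 -0.6]
time: 70.88
tcp_pos: [0.4773, -0.1463, 0.0497]
t 70.88 tcp [ 0.4773 -0.1463  0.0497] F [ 1.1 -1.2  0.1] M [-0.29 -0.24 -0.04] open 0.0001 q [ 0.44  0.86 -0.31  2.06  0.58  0.29 -1.08]
x [ 0.018  0.072 -0.997] y [0.687 0.724 0.064] z [ 0.727 -0.686 -0.037]
stand-frame tcp mm [-113.    -2.    48.2] F stand [-0.1 -1.6  0.1]
```

```bash

python3 -m handwheel '[{"translation":[0.0005,0,-0.003],"roll":0,"fingers":255},{"translation":[0,0,-0.003],"roll":0,"fingers":255}]' | head -2
python3 - <<'E'
from h import *
sf()
E
python3 -m handwheel '[{"translation":[0,0,-0.003],"roll":0,"fingers":255},{"translation":[0,0,-0.003],"roll":0,"fingers":255}]' | head -2
python3 - <<'E'
from h import *
st();sf()
E
```

```text
time: 71.05
tcp_pos: [0.4737, -0.1414, 0.0497]
stand-frame tcp mm [-111.9    4.    48.2] F stand [-0.6 -3.2 -0.5]
time: 71.22
tcp_pos: [0.4733, -0.1408, 0.0503]
t 71.22 tcp [ 0.4733 -0.1408  0.0503] F [ 5.2 -7.4 -2.1] M [-1.64 -0.93 -0.14] open 0.0001 q [ 0.42  0.85 -0.28  2.09  0.59  0.25 -1.1 ]
x [ 0.028  0.068 -0.997] y [0.689 0.722 0.068] z [ 0.725 -0.689 -0.026]
stand-frame tcp mm [-111.8    4.7   48.8] F stand [-1.8 -8.9 -2.1]
```

```bash

python3 -m handwheel '[{"translation":[0,0,-0.004],"roll":0,"fingers":255},{"translation":[0,0,-0.003],"roll":0,"fingers":255}]' | head -3
python3 - <<'E'
from h import *
sf()
E
python3 -m handwheel '[{"translation":[0,-0.001,0.008],"roll":0,"fingers":255},{"translation":[0,-0.006,0.008],"roll":0,"fingers":255},{"translation":[-0.025,-0.004,0.004],"roll":0,"fingers":255},{"translation":[-0.04,0,0],"roll":0,"fingers":255},{"translation":[-0.04,0,0],"roll":0,"fingers":255},{"translation":[-0.04,-0.01,0],"roll":0,"fingers":255},{"translation":[-0.04,-0.02,0.02],"roll":0,"fingers":255},{"translation":[-0.03,-0.02,0.03],"roll":0,"fingers":255}]' | head -2
python3 -m handwheel '[{"translation":[0,-0.02,0.03],"roll":0,"fingers":255},{"translation":[0,-0.02,0.03],"roll":0,"fingers":255},{"translation":[0,-0.02,0.03],"roll":0,"fingers":255},{"translation":[0,-0.02,0.03],"roll":0,"fingers":255},{"translation":[0,0,0.01],"roll":0,"fingers":255},{"translation":[0,0,0],"roll":0,"fingers":255}]' | head -2
python3 - <<'E'
from h import *
st()
p=manip.get_image("top");crop(p,300,170,460,300,"g1.png",5)
q=manip.get_image("side");crop(q,260,110,430,240,"g2.png",4)
for n,p in (("top",p),("side",q)):
    P=cloud(p);im=p["image"].astype(int);z=P[...,2]
    near=np.hypot(P[...,0]-POT[0],P[...,1]-POT[1])<.1
    m=near&(abs(z-.25)<.012)&(im.min(2)>150);k=P[m];A=np.c_[k[:,:2]-POT[:2],np.ones(len(k))];co,*_=np.linalg.lstsq(A,k[:,2],rcond=None)
    print(n,"dome",len(k),cv2.minEnclosingCircle(k[:,:2].astype(np.float32)),"normal",np.round(-co[:2],3),"z",round(co[2],4))
    for o in ["glue_bottle","swab_cup","spool_b"]:
        for r in manip.outline_of(o,p)[:1]: print(n,o,round(r["score"],2),np.round(np.nanmedian(P[r["mask"]],0),3))
E
```

```text
time: 71.38
tcp_pos: [0.4728, -0.141, 0.0511]
ee_rot: [0.655, 1.474, -0.541]
stand-frame tcp mm [-112.3    4.9   49.6] F stand [-1.2 -6.5 -1.4]
time: 72.05
tcp_pos: [0.4656, -0.2338, 0.2528]
time: 72.55
tcp_pos: [0.5033, -0.3984, 0.2495]
t 72.55 tcp [ 0.5033 -0.3984  0.2495] F [0.5 0.5 0.1] M [-0.06 -0.05  0.02] open -0.0 q [ 0.94  0.76 -0.61  1.44  0.38  1.09 -0.47]
x [ 0.016  0.072 -0.997] y [0.687 0.724 0.063] z [ 0.727 -0.686 -0.037]
top dome 975 ((0.5534069538116455, -0.06263942271471024), 0.06456288695335388) normal [0.    0.001] z 0.2519
top swab_cup 0.73 [ 0.472 -0.12   0.06 ]
top spool_b 0.65 [ 0.42  -0.27   0.059]
side dome 561 ((0.5539558529853821, -0.05745448172092438), 0.0672612190246582) normal [-0.01   0.049] z 0.2516
side glue_bottle 0.94 [0.66  0.487 0.068]
side swab_cup 0.7 [0.619 0.42  0.042]
side spool_b 0.54 [0.579 0.5   0.025]
```

View pics/g1.png

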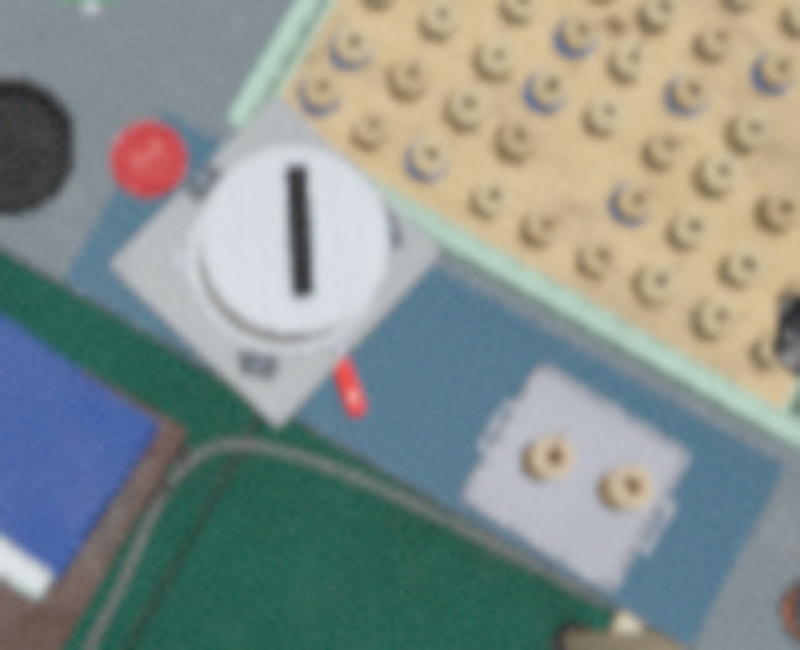

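View pics/g2.png

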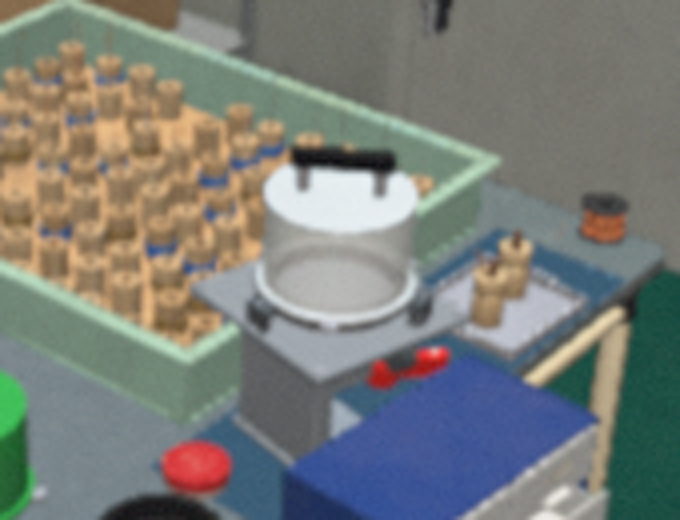

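```bash
python3 - <<'E'
from h import *
a=cv2.imread("pics/top0.png")[:,:,::-1].astype(int); p=manip.get_image("top"); b=p["image"].astype(int)
for im in (a,b):
    r=(im[...,0]-np.maximum(im[...,1],im[...,2])>50); r[:235]=0;r[262:]=0;r[:,:360]=0;r[:,385:]=0
    v,u=np.nonzero(r); X=np.array([wz(p,x,y,.06) for x,y in zip(u,v)]); c=X.mean(0)[:2]; ax=S(-64,0)[:2]; print(len(u),u.mean().round(2),v.mean().round(2),"bar angle stand",np.round(np.degrees(np.arctan2(*(c-ax)[::-1]))-46.6+360,1))
st()
E
```

```text
44 369.84 246.77 bar angle stand 153.9
43 369.47 247.14 bar angle stand 151.3
t 73.0 tcp [ 0.5036 -0.395   0.2509] F [ 0.1 -0.4  0.1] M [-0.03  0.06 -0.03] open 0.0001 q [ 0.94  0.76 -0.61  1.45  0.38  1.08 -0.47]
x [ 0.016  0.07  -0.997] y [0.683 0.728 0.062] z [ 0.73  -0.682 -0.036]
```

```bash
python3 -c "
from bench import manip
print(manip.close_job())"
```

```text
the job is handed in; nothing more can be done
None
```

The whole sequence is done and the job was handed in at about 73 s of robot time, with the gripper clear of everything. I opened the vent knob, freed the cover and laid it on the bench patch. I stood both coils in the drip tray (only two were in the pot), put the cover back on the pot, and shut the knob.

**Last checks:**
- **Cover:** the top camera shows it level and centred on the pot axis to about 1 mm. It sits about 2.6 mm higher than when locked, against the 3 mm expected, and about 47° past the locked yaw. The side camera showed its dome tilted about 3° and its centre 5 mm off. I did not act on that because this view is biased for the dome; at the start it also put the centre of the dome points well off.
- **Knob:** the bar is at about 151°, where shut is 152°. The same measurement gave 153.9° at the start, so the two agree to 2–3°. It met its stop at about 9 N.
- **Coils:** both stand upright in the tray.
- **Bystanders:** the side camera puts the glue bottle, brush cup and spool within a few millimetres of where they started. In the last top view the network put the cup and spool labels on other objects, so that view confirms nothing about them.

**Problems along the way:** the moves let the hand drift up to about 10° off vertical, with no direct way to correct it. I backed off and used repeated short moves to reduce the tilt. The first try at shutting the knob I broke off part-way, because joint 6 came near its lower limit. On the opening approach that joint had already read 0.04, which is the limit itself.

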